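# Change over the air sampler and load the steriliser tray

### The arm

A 7-joint arm with a two-finger parallel gripper is mounted at the origin on the work surface. World frame = base frame: x ahead of the robot, y to its left, z up, the work surface at z = 0. Lengths are in m, angles in rad, forces in N, time in s.
With the tool pointing down it reaches from about 0.425 to 0.8 m from the base axis. Payload 8.3 kg.
Tool frame: the origin (TCP) lies where the fingers leave the gripper's body, on its centre line; the fingertips stand 73 mm ahead of it and the grasp point (between the pads) lies 54 mm ahead of it; z points along the fingers, y is the direction in which the jaws open and shut (so a half turn about z gives the same grasp; the last joint's range is limited). The gripper opens to 85 mm and grips with 20 to 120 N. Pads are 22 mm wide; open, the fingers measure 114 mm over their backs; the gripper's body (76 mm by 85 mm) begins 54 mm behind the grasp point. The pads swing forward as they close: fully open they stand 13 mm farther back than shut.
Start: joints at [-1.306, 0.383, 0.016, 1.37, -0.006, 1.388, -0.046], TCP at [0.201, 0.592, 0.304] pointing down, gripper open.
Joint ranges: [-2.95, 2.95], [-0.25, 2.06], [-1.52, 1.56], [0.18, 2.33], [-1.44, 4.58], [0.02, 2.06], [-3.01, 3.01]. Speed limits (rad/s): [2.39, 2.39, 3.01, 3.01, 3.14, 3.14, 3.14].

### API

Orientations are given as a unit quaternion [x, y, z, w].
In Python, from cell import read_state, get_image, camera_model, hand_in gives the robot as it stands. The module is installed in compiled form; this text tells all that it offers.
- The arm moves only by the tool jog_arm, never from a script. Its argument "moves" is one flat list of numbers, 7 for each row, row after row: the shift along the tool's x, y, z in units of 30 mm (1.0 is 30 mm), then the turn, a rotation vector about the tool's x, y, z in units of 5 degrees (1.0 is 5 degrees), then the opening, from -1 (shut) to 1 (fully open). A call has exactly 5 rows; each row is the pose to reach, as a shift and turn from the pose commanded when the call began, along the tool's axes at that moment; what a row does not reach only later rows make up. A row lasts 1/12 s, in which the tool goes at most 41.7 mm and 7.16 degrees, less where a joint would pass 70% of its speed; a pose out of reach is approached as far as the arm can. A call with a gripper value outside its range is refused whole. The fingers move at their own pace and stop on an object; "newtons" is the grip in N (left out, the last holds). Time passes only in rows, so rows that repeat a pose let the fingers close, or fill a call up. It gives the time, the measured TCP pose, the force and the opening at its end, in the units of the state.
- read_state(): the state, without advancing time (a new reading comes with each control period).
- get_image(name): name is "scene" or "top"; returns (picture, depth): 384x512x3 uint8, red, green, blue; 384x512 float32, m along the optical axis (not along the pixel's ray), 0 where there is no reading.
- camera_model(name): a dict with "K" (3x3 intrinsics, pixels), "R" (3x3) and "t" (3): a world point X has camera coordinates R X + t. Camera axes: x right, y down, z forward; pixel columns grow to the right and rows downward; lengths in m; the calibration is good to about 2 mm. A picture is of the moment at which its call begins. camera_model takes no time and is no camera call.
- hand_in(): hands the job in, once; it reports no verdict.
The state is a dict: "t": time; "joint_pos": joint angles; "joint_velocities": joint speeds; "tau": joint torques, N m; "ee_pos": TCP position; "eef_rot": TCP orientation; "ft_force": force on the tool from outside, world axes, zero at the start; "wrist_torque": the same for the moment, N m; "width": finger opening in m.
Only numpy, scipy, OpenCV 4.12 (cv2) and the standard library are available. Lean on these libraries where they do the work, as an engineer would, in place of code of your own. Each camera call takes 0.05 s, during which the arm holds its last target.

### The job

Change over the air sampler: turn the used perforated head anticlockwise until its lugs are free of the catches, lift it off and press it fully home in its round cutout in the tray; lay the fresh dish flat on the three supports inside the sampler's collar, then set the clean head over it and turn it clockwise to its stop so that it is locked. Also press every hand tool lying on the dark pad fully home into the cutout of its own shape in the tray, and leave the cups, dish stack, bottle and pipette standing where they are.

Things in the scene. Friction and masses are not known exactly. Their poses are not given: they have to be found in the camera images.
- used_head_mid (a point): Used sampling head, locked in the sampler's collar: perforated aluminium cylinder 66 mm across, 46 mm tall, knurled, hollow underneath, 0.22 kg; the point is its centre, 23 mm above its foot, z up. Two lugs at its foot, on its +x and -x sides: 12 mm wide, 6 mm thick, reaching 41 mm from the axis. Fits the same turned by half a turn.
- clean_head_mid (a point): Clean sampling head, the same as the used one (same point, axes and lugs), standing on a thin white plate (3 mm thick) left of the tray.
- collar (a point): Bayonet collar: point on its axis, on the deck where the head's foot stands, 130 mm above the table. Angle of a head's x from this x axis, positive anticlockwise from above (each half turn alike): 0 to 25 degrees, catches hold the lugs; 40 to 60, lugs free, the head goes straight in or out; stops near -8 and +61. Used head starts at 0 to 8. Light friction. Rim 107 mm across, 12.5 mm high.
- sampler: The fixed air sampler: white housing 195 by 160 mm, 100 mm tall, grey drum 116 mm across on top with the bayonet collar at its upper end. Origin on the table under the collar's axis, axes parallel to the collar's. The black carrying handle, 110 mm from the axis towards +x, rises to 142 mm.
- dish_mid (a point): Fresh open culture dish, round, 50 mm across, 10 mm tall, filled with solid amber agar, lying on the thin white plate; the point is its centre, 5 mm above its underside, z up.
- dish_seat (a point): Where the dish's centre comes when it lies flat on all three dish supports inside the collar: three steel posts round the axis, their bearing pads 10 mm above the deck, with lips 3 mm higher at 26.4 mm from the axis (1.4 mm of play round the dish). z up.
- tray: Fixed steel sterilising tray, 184 (x) by 346 (y) mm, rim 20 mm high, with a blue silicone mat; origin under its centre. Cutout floors are 8 mm, the mat's top 18 mm above the table; about 2 mm of play round each thing. A finger channel 32 mm wide, as deep as the cutouts, crosses the four tool cutouts along y at x = 0, so fingers can go down on both sides of a tool. Tool cutouts lie 54 to 56 mm apart.
- head_slot (a point): Where the used head's centre comes when fully home in the tray (23 mm above the cutout floor): round cutout, 70 mm, near the tray's +y end, with two opposite lug slots 16 mm wide out to 43 mm from the axis. The slots lie along this point's x axis: the head's x axis must lie along it, either way round.
- scissors_mid (a point): Steel scissors, closed and rigid, 142 mm long, lying flat: two finger loops, together 56 mm wide, 10 mm thick, from x = -70 to -24 mm; solid pivot part 16 mm wide, 12 mm thick to x = 8 mm (grip here); blades 12 mm wide to x = 72 mm. The point is at the grip, half-way up (6 mm above the underside); x to the working end, z up. May be absent. Starts on a 2 mm thick pad.
- scissors_slot (a point): Where the scissors's grip point comes when it is fully home in its cutout (6 mm above the recess floor), in the finger channel; x runs the way the working end must point.
- forceps_mid (a point): Forceps, rigid, plain steel, 132 mm long, lying on their side: broad part 16 mm wide, 12 mm thick from x = -62 to 18 mm (grip here), then narrow points 8 mm wide, 10 mm thick to x = +70 mm. The point is at the grip, half-way up (6 mm above the underside); x to the working end, z up. May be absent. Starts on a 2 mm thick pad.
- forceps_slot (a point): Where the forceps's grip point comes when it is fully home in its cutout (6 mm above the recess floor), in the finger channel; x runs the way the working end must point.
- scoop_mid (a point): Laboratory scoop, plain steel, 140 mm long: handle 12 mm wide, 12 mm thick from x = -75 to 25 mm (grip here), then a trough 28 mm wide, 12 mm thick to x = +65 mm. The point is at the grip, half-way up (6 mm above the underside); x to the working end, z up. May be absent. Starts on a 2 mm thick pad.
- scoop_slot (a point): Where the scoop's grip point comes when it is fully home in its cutout (6 mm above the recess floor), in the finger channel; x runs the way the working end must point.
- borer_mid (a point): Cork borer, plain steel, T-shaped, lying flat: a tube 14 mm in diameter to x = +70 mm (grip here) with a crossbar 14 mm thick and 60 mm long centred at x = -35 mm. The point is at the grip, half-way up (7 mm above the underside); x to the working end, z up. May be absent. Starts on a 2 mm thick pad.
- borer_slot (a point): Where the borer's grip point comes when it is fully home in its cutout (7 mm above the recess floor), in the finger channel; x runs the way the working end must point.
- cup_a: Lidded clear sample cup, 76 mm across, 43 mm tall; origin in the middle of its underside (bystander).
- cup_b: Lidded clear sample cup like cup_a; origin in the middle of its underside (bystander).
- cup_c: Lidded clear sample cup like cup_a; origin in the middle of its underside (bystander).
- dishes: The dish stack: stack of four culture dishes, 92 mm across, 56 mm tall; origin in the middle of its underside (bystander).
- spray: White bottle, 68 mm across, 190 mm tall; origin in the middle of its underside (bystander).
- pipette: White hand pipette lying flat, about 260 mm long, 24 mm tall; origin in the middle of its underside (bystander).
Things that resemble listed ones, but are neither listed nor needed, are in the scene too. What is shaped like the part that bears scoop_mid but green is not meant. Leave any turquoise look-alike of the part that bears borer_mid alone.

How it is judged:
On the way, in this order (a step that is already met when the one before it is completed fails the run):
1. the used head is unlocked and lifted clear of the collar (z of used_head_mid in the frame of collar above 0.055 m), for 0.1 s.
2. the fresh dish lies flat on the three supports (distance between dish_mid and dish_seat below 0.004 m and angle between the z axis of dish_mid and the z axis of dish_seat, either way round below 0.04 rad), for 0.2 s.
3. the clean head is down in the collar over the dish and turned clockwise under the catches (z of clean_head_mid in the frame of collar below 0.026 m and horizontal distance between clean_head_mid and collar below 0.006 m and angle between the x axis of clean_head_mid and the x axis of collar, either way round below 0.3 rad and angle between the z axis of clean_head_mid and the z axis of collar, either way round below 0.06 rad), for 0.2 s.
At the end, for the whole second after the job is handed in: Used head and every tool present home in their cutouts (within 6 mm of the seated place; level within 0.06 and 0.04 rad); dish flat on its three supports (4 mm, 0.04 rad); clean head down in the collar (3 mm), turned to within 0.3 rad of the collar's x axis; all released (all of step 2 and all of step 3 and distance between used_head_mid and head_slot below 0.006 m and angle between the z axis of used_head_mid and the z axis of head_slot, either way round below 0.06 rad and distance between scissors_mid and scissors_slot below 0.006 m and angle between the x axis of scissors_mid and the x axis of scissors_slot, either way round below 0.08 rad and angle between the z axis of scissors_mid and the z axis of scissors_slot, either way round below 0.04 rad and distance between forceps_mid and forceps_slot below 0.006 m and angle between the x axis of forceps_mid and the x axis of forceps_slot, either way round below 0.08 rad and angle between the z axis of forceps_mid and the z axis of forceps_slot, either way round below 0.04 rad and distance between scoop_mid and scoop_slot below 0.006 m and angle between the x axis of scoop_mid and the x axis of scoop_slot, either way round below 0.08 rad and angle between the z axis of scoop_mid and the z axis of scoop_slot, either way round below 0.04 rad and distance between borer_mid and borer_slot below 0.006 m and angle between the x axis of borer_mid and the x axis of borer_slot, either way round below 0.08 rad and angle between the z axis of borer_mid and the z axis of borer_slot, either way round below 0.04 rad); the robot touches nothing.
It fails at once if a cup, the dishes, the bottle or the pipette is pushed more than 50 mm from its place or tipped over (distance of any of cup_a, cup_b, cup_c, dishes, spray, pipette from where it was at the start of the episode above 0.05 m or angle between any of cup_a, cup_b, cup_c, dishes, spray, pipette's own z axis and vertical above 0.5 rad).
Of scissors, forceps, scoop, borer only 2 to 4 are there at a start; the rules pass over those that are not, and their reading is None.
At some moment in a run one of scissors, forceps, scoop, borer may be knocked a few centimetres aside while the robot is not near it.
It also fails if it takes over 210 s, if anything falls off the work surface, if the arm or the gripper's body presses on something with over 40 N, if the wrist force passes 120 N, or if a joint passes its speed limit or range.

## Working session

There is one attempt and no reset: what is moved stays moved. The work goes in short steps, Python scripts to look and compute and a tool call to move; the robot and the scene stay as the last step left them, time stands still between calls to the robot, and variables do not carry over. Pictures are saved under pics/ and viewed, and the job is handed in when it is done.

Besides the shell and the picture viewer there is one more tool, called after "Call:" as name(argument=value, ...), one argument or row to a line, values as JSON. jog_arm: Moves the arm, as the interface text tells. Its arguments: {"type":"object","properties":{"moves":{"type":"array","items":{"type":"number"}},"newtons":{"type":"number"}},"required":["moves"]}

```bash
mkdir -p pics; ls; python3 - <<'E'
from cell import *
import cv2,numpy as np
s=read_state(); print({k:np.round(v,3) for k,v in s.items()})
for n in("scene","top"):
    im,d=get_image(n); cv2.imwrite(f"pics/{n}0.png",im[:,:,::-1]); np.savez(f"{n}0.npz",im=im,d=d)
    c=camera_model(n); print(n,c, -c["R"].T@c["t"])
E
```

```text
pics
{'t': np.float64(0.0), 'joint_pos': array([-1.306,  0.384,  0.016,  1.371, -0.006,  1.388, -0.046]), 'joint_velocities': array([ 0.001,  0.001, -0.   ,  0.001, -0.001,  0.001, -0.001]), 'tau': array([-1.0000e-03, -6.2760e+01,  8.4300e-01, -3.7182e+01,  1.6000e-02,
        1.4000e-02,  0.0000e+00]), 'ee_pos': array([0.201, 0.591, 0.303]), 'eef_rot': array([ 0.163,  0.987, -0.001, -0.   ]), 'ft_force': array([ 0.287,  0.092, -0.182]), 'wrist_torque': array([-0.048,  0.01 , -0.055]), 'width': np.float64(0.085)}
scene {'K': array([[387.91803104,   0.        , 255.08962072],
       [  0.        , 387.91803104, 187.64235177],
       [  0.        ,   0.        ,   1.        ]]), 'R': array([[-0.61821907,  0.78597332, -0.00714996],
       [ 0.53881912,  0.41715834, -0.7318831 ],
       [-0.57225792, -0.45631663, -0.6813927 ]]), 't': array([ 0.42353948, -0.13008049,  1.57853064])} [1.23525671 0.44168321 0.98342382]
top {'K': array([[413.54517095,   0.        , 255.61645421],
       [  0.        , 413.54517095, 192.89604545],
       [  0.        ,   0.        ,   1.        ]]), 'R': array([[-0.00267266, -0.99998416,  0.00495403],
       [-0.98651219,  0.00182578, -0.16367762],
       [ 0.16366598, -0.00532467, -0.98650144]]), 't': array([-0.14471212,  0.51184809,  1.32335097])} [ 0.28797008 -0.13859794  1.38998263]
```

View pics/scene0.png

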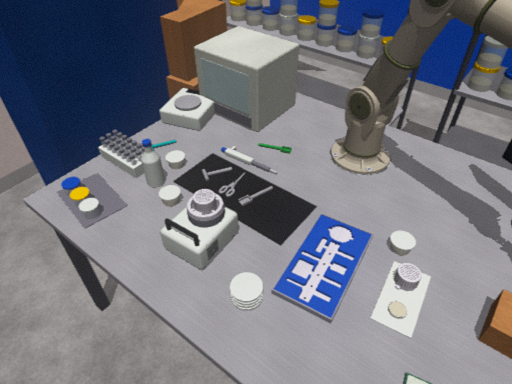

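View pics/top0.png

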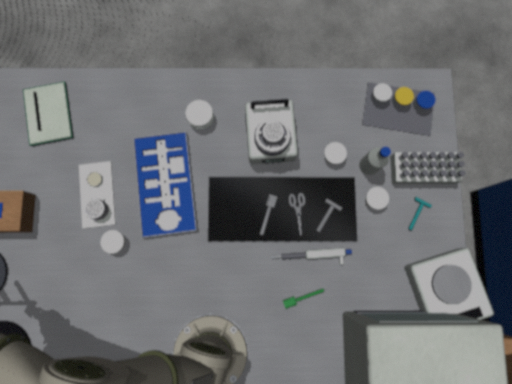

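The scene shows the sampler at scene (200,225) / top (272,135) and the tray at top (166,185). The white plate with clean head and dish is at top (97,195). On the dark pad lie the scoop at top (268,213), the scissors (297,213) and the borer (329,213); the forceps are absent. The green scoop at top (303,298) and the turquoise borer at top (420,212) are off the pad, so they are look-alikes.

```bash
cat > h.py <<'E'
from cell import *
import cv2,numpy as np
C={n:camera_model(n) for n in("scene","top")}
def ray(n,u,v):
    c=C[n]; d=c["R"].T@np.linalg.solve(c["K"],[u,v,1.0]); return -c["R"].T@c["t"],d
def onz(n,u,v,z):
    o,d=ray(n,u,v); return o+d*(z-o[2])/d[2]
def proj(n,X):
    c=C[n]; p=c["K"]@(c["R"]@np.asarray(X,float)+c["t"]); return p[:2]/p[2]
def cloud(n,d):
    c=C[n]; v,u=np.mgrid[0:384,0:512]; K=c["K"]
    P=np.stack([(u-K[0,2])/K[0,0]*d,(v-K[1,2])/K[1,1]*d,d],-1)
    return (P-c["t"])@c["R"]
def tri(u1,u2):
    A=[];b=[]
    for n,u in(("scene",u1),("top",u2)):
        o,d=ray(n,*u); d/=np.linalg.norm(d); M=np.eye(3)-np.outer(d,d); A.append(M); b.append(M@o)
    x=np.linalg.lstsq(np.vstack(A),np.hstack(b),rcond=None)[0]
    return x,[np.linalg.norm(A[i]@x-b[i]) for i in(0,1)]
def crop(n,im,box,k,f):
    u0,v0,u1,v1=box; c=cv2.resize(im[v0:v1,u0:u1],None,fx=k,fy=k,interpolation=cv2.INTER_CUBIC)
    for u in range((u0+9)//10*10,u1,10):
        cv2.putText(c,str(u),(int((u-u0+.5)*k),8),0,.3,(255,0,0),1); cv2.line(c,(int((u-u0+.5)*k),10),(int((u-u0+.5)*k),14),(255,0,0))
    for v in range((v0+9)//10*10,v1,10):
        cv2.putText(c,str(v),(0,int((v-v0+.5)*k)),0,.3,(255,0,0),1)
    cv2.imwrite(f,c[:,:,::-1])
def load(t):
    return {n:(np.load(f"{n}{t}.npz")["im"],np.load(f"{n}{t}.npz")["d"]) for n in C}
def snap(t,names=("scene","top")):
    for n in names:
        im,d=get_image(n); np.savez(f"{n}{t}.npz",im=im,d=d)
E
python3 - <<'E'
from h import *
L=load(0)
im,d=L["top"]
P=cloud("top",d); 
for n,uv in dict(base=(215,345),table=(340,100),pad=(230,220),mat=(145,175),plate=(110,170),sam=(255,115)).items(): print(n,P[uv[1],uv[0]].round(4))
P=cloud("scene",L["scene"][1])
for n,uv in dict(table=(260,220),pad=(280,210),mat=(330,300),plate=(385,310)).items(): print(n,P[uv[1],uv[0]].round(4))
crop("top",im,(130,125,205,245),5,"pics/t_tray.png")
crop("top",im,(205,90,365,245),5,"pics/t_pad.png")
crop("top",im,(70,150,135,260),5,"pics/t_plate.png")
im=L["scene"][0]
crop("scene",im,(155,145,320,265),5,"pics/s_pad.png")
crop("scene",im,(270,210,440,335),5,"pics/s_tray.png")
E
```

```text
base [ 0.0595 -0.0312  0.1874]
table [ 0.8503 -0.4452  0.0032]
pad [ 0.426  -0.0596  0.0013]
mat [0.5784 0.2289 0.0147]
plate [0.5975 0.3509 0.0075]
sam [ 0.7603 -0.1442  0.0983]
table [ 0.5321 -0.0991  0.0077]
pad [ 0.4524 -0.0729  0.0076]
mat [0.6567 0.2432 0.0168]
plate [0.5846 0.376  0.0067]
```

View pics/t_tray.png

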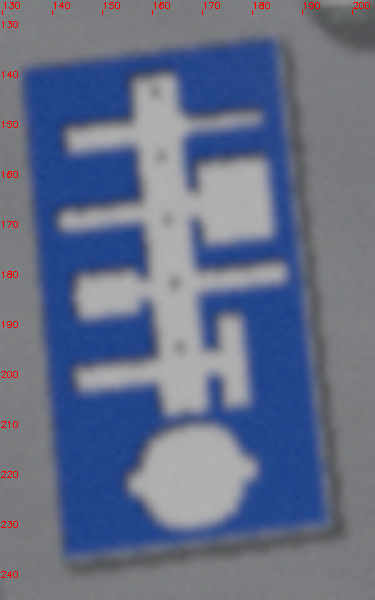

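View pics/t_pad.png

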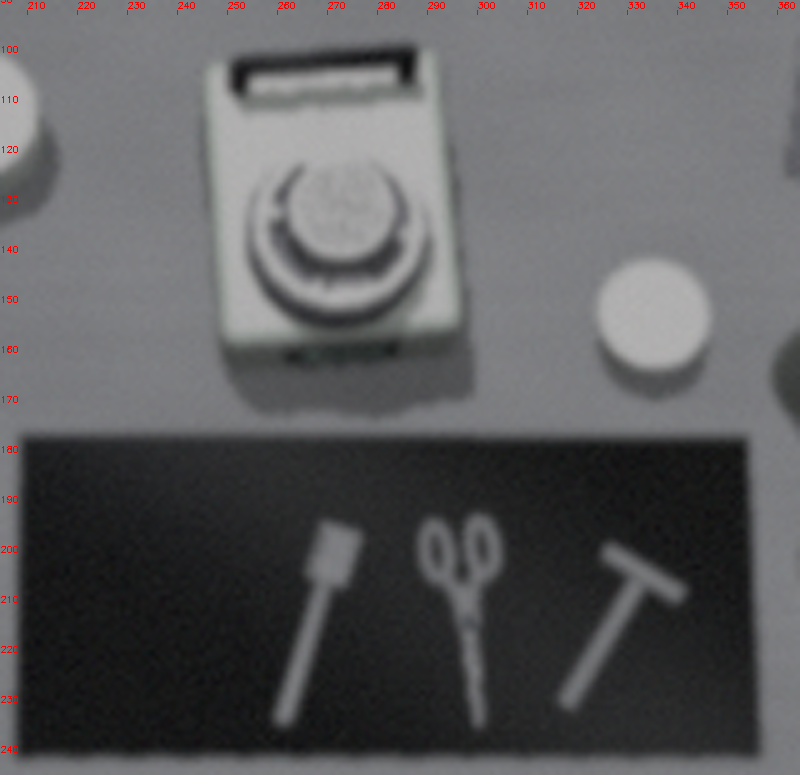

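View pics/t_plate.png

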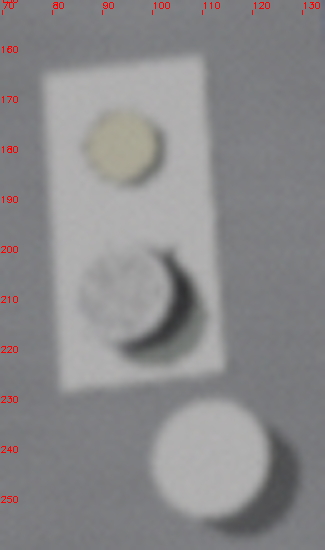

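View pics/s_pad.png

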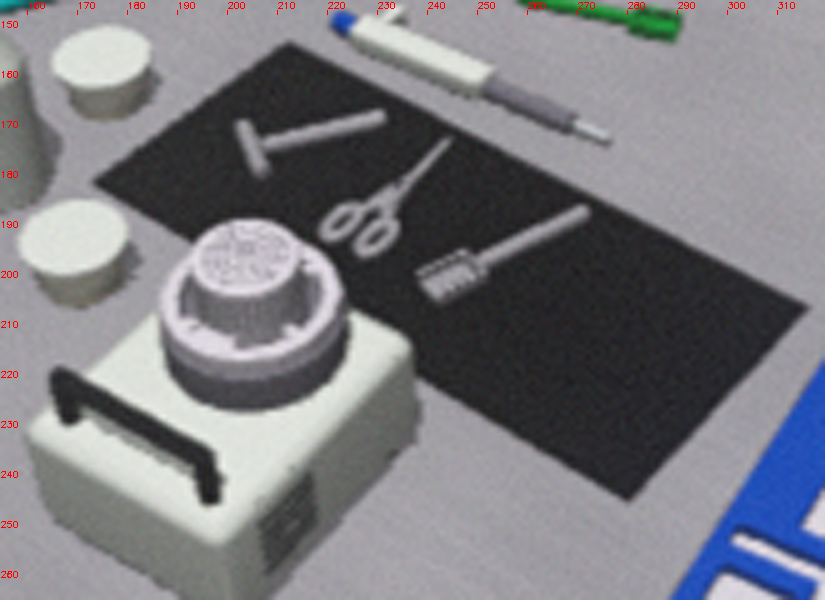

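View pics/s_tray.png

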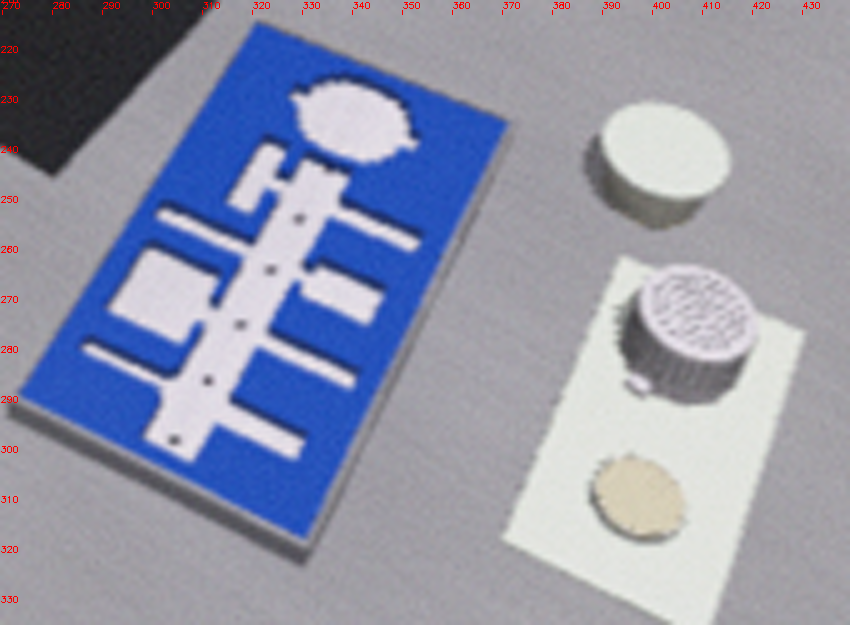

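```bash
cat >> h.py <<'E'
def ortho(n,im,z,x0,y0,x1,y1,mm=0.5):
    """rectify plane z: rows = x from x0, cols = y from y0, mm per pixel"""
    c=C[n]; H=c["K"]@np.column_stack([c["R"][:,0],c["R"][:,1],c["R"][:,2]*z+c["t"]])
    s=mm/1000; A=np.array([[0,s,x0],[s,0,y0],[0,0,1.]])
    return cv2.warpPerspective(im,H@A,(int((y1-y0)/s),int((x1-x0)/s)),flags=cv2.INTER_CUBIC|cv2.WARP_INVERSE_MAP)
E
python3 - <<'E'
from h import *
L=load(0)
x0,y0,x1,y1=.42,.10,.86,.36
for n in C:
    im=L[n][0]
    for z in(.018,.013):
        o=ortho(n,im,z,x0,y0,x1,y1).astype(float)
        bl=(o[:,:,2]-o[:,:,0]); m=(bl>70).astype(np.uint8)
        m=cv2.morphologyEx(m,cv2.MORPH_OPEN,np.ones((3,3)))
        cs,hi=cv2.findContours(m,cv2.RETR_CCOMP,cv2.CHAIN_APPROX_NONE)
        big=max(range(len(cs)),key=lambda i:cv2.contourArea(cs[i]))
        r=cv2.minAreaRect(cs[big]); c=np.array(r[0])*.5
        print(n,z,"rect centre",x0+c[1]/1000,y0+c[0]/1000,"size",np.array(r[1])*.5,"ang",r[2])
        for i in range(len(cs)):
            if hi[0][i][3]==big and cv2.contourArea(cs[i])>500:
                M=cv2.moments(cs[i]); cx,cy=M["m10"]/M["m00"],M["m01"]/M["m00"]
                a=.5*np.arctan2(2*M["mu11"],M["mu20"]-M["mu02"])
                print("  hole area mm2",M["m00"]/4,"x,y",(x0+cy*.0005).round(4),(y0+cx*.0005).round(4),"axis(from +y to +x) deg",np.degrees(a).round(2))
        if z==.013: cv2.imwrite(f"pics/o_{n}.png",np.clip(o,0,255)[:,:,::-1].astype(np.uint8))
E
```

```text
scene 0.018 rect centre 0.5722499999999999 0.18525000000000003 size [304.5 170.5] ang 90.0
scene 0.013 rect centre 0.571 0.18475000000000003 size [302.  169.5] ang 90.0
top 0.018 rect centre 0.5703499908447265 0.1667000274658203 size [292.10177612 170.1136322 ] ang 82.87498474121094
top 0.013 rect centre 0.5712224731445312 0.16726589965820313 size [293.59176636 171.44729614] ang 82.78865051269531
```

View pics/o_scene.png

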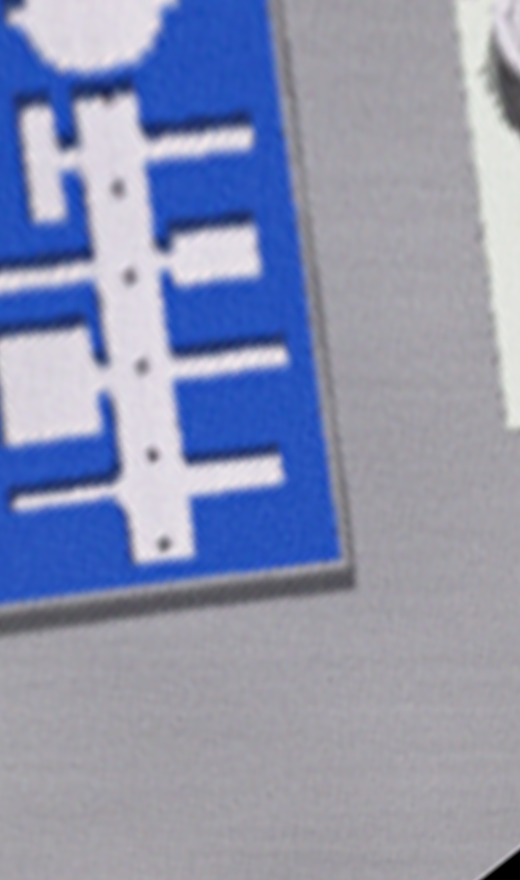

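View pics/o_top.png

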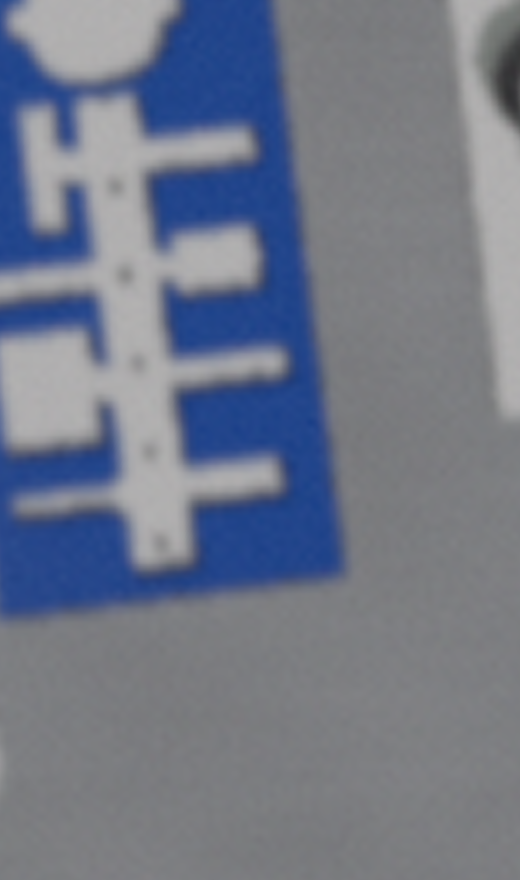

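```bash
cat > tray.py <<'E'
from h import *
L=load(0)
x0,y0,x1,y1=.32,.04,.76,.32
for n in C:
    im=L[n][0]
    for z in(.018,.013):
        o=ortho(n,im,z,x0,y0,x1,y1).astype(float)
        bl=(o[:,:,2]-o[:,:,0]); 
        hi_=np.percentile(bl,90); m=(bl>hi_*.5).astype(np.uint8)
        m=cv2.morphologyEx(m,cv2.MORPH_OPEN,np.ones((3,3)))
        cs,hi=cv2.findContours(m,cv2.RETR_CCOMP,cv2.CHAIN_APPROX_NONE)
        big=max(range(len(cs)),key=lambda i:cv2.contourArea(cs[i]))
        r=cv2.minAreaRect(cs[big]); c=np.array(r[0])*.5
        if z==.018: print(n,z,"rect centre",x0+c[1]/1000,y0+c[0]/1000,"size",np.array(r[1])*.5,"ang",r[2])
        else:
          for i in range(len(cs)):
            if hi[0][i][3]==big and cv2.contourArea(cs[i])>500:
                M=cv2.moments(cs[i]); cx,cy=M["m10"]/M["m00"],M["m01"]/M["m00"]
                a=.5*np.arctan2(2*M["mu11"],M["mu20"]-M["mu02"])
                print("  hole area mm2",M["m00"]/4,"x,y",(x0+cy*.0005),(y0+cx*.0005),"axis(from +y to +x) deg",np.degrees(a).round(2),cv2.boundingRect(cs[i]))
          cv2.imwrite(f"pics/o2_{n}.png",(m*255))
E
python3 tray.py
```

```text
scene 0.018 rect centre 0.5464359588623047 0.16216482543945313 size [338.02618408 176.3817749 ] ang 82.55258178710938
  hole area mm2 17937.5 x,y 0.5797920580720093 0.16163803832752613 axis(from +y to +x) deg 85.18 (91, 283, 318, 482)
  hole area mm2 4315.625 x,y 0.42153998069032106 0.14524632874728458 axis(from +y to +x) deg -8.47 (124, 133, 176, 141)
top 0.018 rect centre 0.5498391571044922 0.16284905242919923 size [337.14102173 175.31304932] ang 82.5905532836914
  hole area mm2 24976.5 x,y 0.5537322257922448 0.16061917869463962 axis(from +y to +x) deg 84.61 (92, 139, 320, 638)
```

```bash
python3 - <<'E'
from h import *
a=cv2.imread("pics/o2_scene.png");b=cv2.imread("pics/o2_top.png")
cv2.imwrite("pics/o2.png",cv2.resize(np.hstack([a,b]),None,fx=.66,fy=.66))
E
```

```text
(no output)
```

View pics/o2.png

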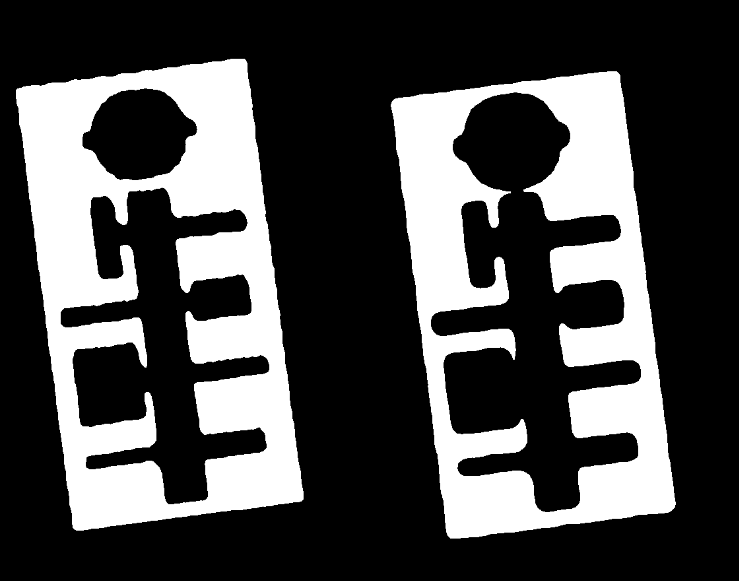

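```bash
python3 - <<'E'
from h import *
L=load(0)
x0,y0,x1,y1=.62,-.32,.90,-.10
rows=[]
for z in(.176,.1425,.100):
    rows.append(np.hstack([ortho(n,L[n][0],z,x0,y0,x1,y1,1) for n in C]))
o=cv2.resize(np.hstack(rows[:2]),None,fx=.9,fy=1.5)
cv2.imwrite("pics/o_sam.png",cv2.resize(np.hstack(rows),None,fx=.6,fy=.6)[:,:,::-1])
big=np.hstack([ortho(n,L[n][0],.1425,x0,y0,x1,y1,.55) for n in C]); print(big.shape)
cv2.imwrite("pics/o_sam2.png",big[:,:,::-1])
E
```

```text
(509, 800, 3)
```

View pics/o_sam2.png

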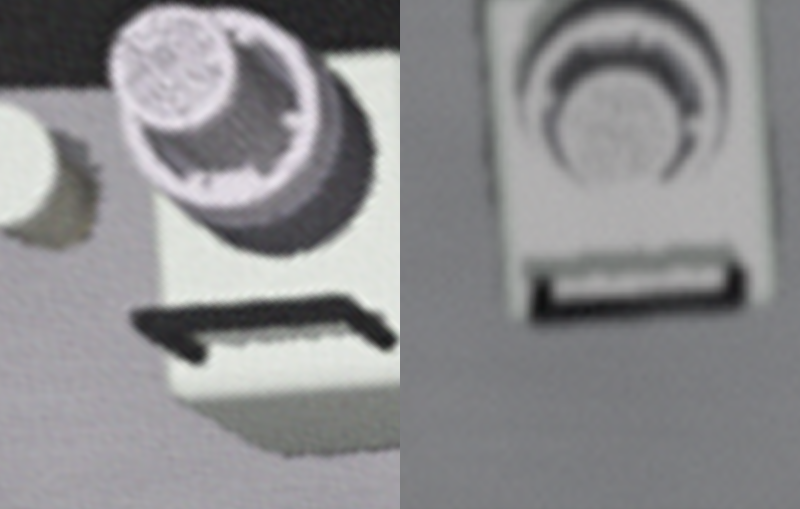

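```bash
cat >> h.py <<'E'
from scipy.optimize import least_squares
def circ(n,im,z,c,r,angs=range(0,360,5),sgn=0,win=6,it=4,tol=2.5):
    """radial edge search for a horizontal circle radius r(m) height z near c; sgn +1: bright inside. returns centre,used,rms(mm)"""
    g=cv2.cvtColor(im,cv2.COLOR_RGB2GRAY).astype(np.float32); c=np.array(c,float)
    c0=c.copy()
    for k in range(it):
        pts=[]
        rr=np.arange(-win,win+.01,.25)/1000+r
        for a in angs:
            t=np.radians(a); X=np.stack([c[0]+rr*np.cos(t),c[1]+rr*np.sin(t),np.full_like(rr,z)],-1)
            uv=np.array([proj(n,x) for x in X],np.float32)
            p=cv2.remap(g,uv[:,:1].copy(),uv[:,1:].copy(),cv2.INTER_CUBIC)[:,0]
            p=cv2.GaussianBlur(p[:,None],(1,7),1.2)[:,0]; gr=-np.gradient(p)
            gr=gr*sgn if sgn else abs(gr)
            i=int(np.argmax(gr)); 
            if gr[i]>1.0 and 0<i<len(rr)-1: pts.append((X[i,0],X[i,1],gr[i]))
        pts=np.array(pts)
        if len(pts)<8: return None
        f=lambda q:(np.hypot(pts[:,0]-q[0],pts[:,1]-q[1])-r)*1000
        s=least_squares(f,c,loss="soft_l1",f_scale=.7); c=s.x
    res=f(c); ok=abs(res)<tol
    return c.round(5),int(ok.sum()),len(pts),np.sqrt((res[ok]**2).mean()).round(2)
E
python3 - <<'E'
from h import *
L=load(0)
c=onz("top",273,131,.176); print(c)
for n in C:
    print(n,"headtop",circ(n,L[n][0],.176,c[:2],.033,sgn=1),circ(n,L[n][0],.176,c[:2],.033,sgn=1,win=10))
    print(n,"rim out",circ(n,L[n][0],.1425,c[:2],.0535,sgn=0),circ(n,L[n][0],.1425,c[:2],.0535,sgn=1))
E
```

```text
[ 0.68077665 -0.19872016  0.176     ]
scene headtop (array([ 0.67988, -0.19857]), 66, 72, np.float64(1.03)) (array([ 0.67995, -0.19861]), 63, 72, np.float64(0.84))
scene rim out (array([ 0.67894, -0.19822]), 58, 69, np.float64(1.21)) (array([ 0.67907, -0.19846]), 58, 65, np.float64(1.08))
top headtop (array([ 0.68009, -0.19779]), 52, 54, np.float64(1.13)) (array([ 0.68009, -0.19779]), 52, 54, np.float64(1.13))
top rim out (array([ 0.67853, -0.19709]), 33, 57, np.float64(1.15)) (array([ 0.67964, -0.19803]), 41, 42, np.float64(1.0))
```

```bash
python3 - <<'E'
from h import *
L=load(0)
ch=onz("top",93,209,.049); di=onz("top",93,179,.013)
print(ch,di, onz("scene",408,273,.049), onz("scene",397,308,.013))
for n in C:
    print(n,"clean",circ(n,L[n][0],.049,ch[:2],.033,sgn=1,win=8),circ(n,L[n][0],.049,ch[:2],.033,sgn=0,win=8))
    print(n,"dish",circ(n,L[n][0],.013,di[:2],.025,sgn=0,win=6),circ(n,L[n][0],.013,di[:2],.025,sgn=-1,win=6))
# handle
x0,y0,x1,y1=.74,-.28,.84,-.10
for n in C:
    o=ortho(n,L[n][0],.142,x0,y0,x1,y1,.5); g=cv2.cvtColor(o,cv2.COLOR_RGB2GRAY)
    m=(g<70).astype(np.uint8); cs,_=cv2.findContours(m,cv2.RETR_EXTERNAL,cv2.CHAIN_APPROX_NONE)
    k=max(cs,key=cv2.contourArea); r=cv2.minAreaRect(k); print(n,"handle",x0+r[0][1]*.0005,y0+r[0][0]*.0005,np.array(r[1])*.5,r[2])
    cv2.imwrite(f"pics/hd_{n}.png",np.vstack([o[:,:,::-1],cv2.cvtColor(m*255,cv2.COLOR_GRAY2BGR)]))
a=[cv2.imread(f"pics/hd_{n}.png") for n in C]; cv2.imwrite("pics/hd.png",np.hstack(a))
E
```

```text
[0.45821879 0.38436437 0.049     ] [0.56515419 0.40470509 0.013     ] [0.46430007 0.38120361 0.049     ] [0.56290393 0.39976245 0.013     ]
scene clean (array([0.45852, 0.38242]), 61, 66, np.float64(0.94)) (array([0.45887, 0.38238]), 53, 72, np.float64(0.83))
scene dish (array([0.56552, 0.40114]), 57, 71, np.float64(1.52)) (array([0.56701, 0.40148]), 58, 71, np.float64(1.48))
top clean (array([0.46115, 0.38304]), 29, 36, np.float64(1.36)) (array([0.46122, 0.38231]), 26, 35, np.float64(1.04))
top dish (array([0.55899, 0.40343]), 18, 23, np.float64(1.53)) (array([0.56294, 0.39603]), 31, 31, np.float64(0.94))
scene handle 0.800935661315918 -0.17505727386474612 [ 28.86233521 141.05409241] 85.97801208496094
top handle 0.7824704933166504 -0.18981402587890628 [ 24.38588715 117.45481873] 86.44073486328125
```

View pics/hd.png

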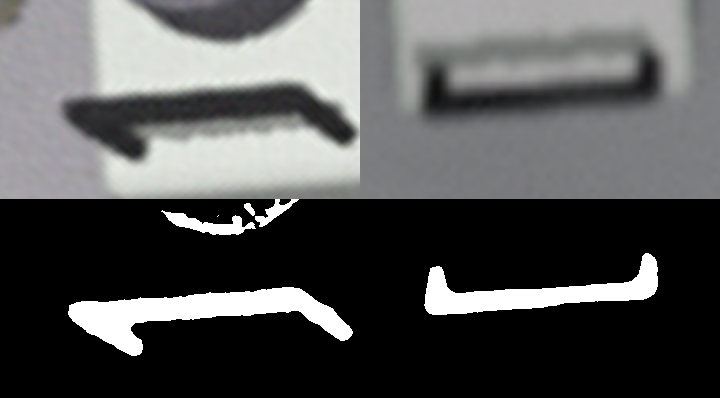

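```bash
cat > go.py <<'E'
import sys
from cell import read_state
import numpy as np
from scipy.spatial.transform import Rotation as R
# usage: go.py x y z heading_deg   (TCP world target; heading of tool y; 'n' keeps current value)
def cur():
    s=read_state(); r=R.from_quat(s["eef_rot"]); M=r.as_matrix()
    return s,r,np.degrees(np.arctan2(M[1,1],M[0,1]))
def tgt(h):
    h=np.radians(h); y=np.array([np.cos(h),np.sin(h),0]); z=np.array([0,0,-1.]); x=np.cross(y,z)
    return R.from_matrix(np.column_stack([x,y,z]))
s,r,h=cur()
p=s["ee_pos"]; a=sys.argv[1:]
t=np.array([p[i] if a[i]=="n" else float(a[i]) for i in range(3)])
th=h if a[3]=="n" else float(a[3])
d=r.inv().apply(t-p)/.03
w=np.degrees((r.inv()*tgt(th)).as_rotvec())/5
print("t %.2f pos %s head %.2f w %.4f F %s q7 %.2f q %s"%(s["t"],p.round(4),h,s["width"],s["ft_force"].round(1),s["joint_pos"][6],s["joint_pos"].round(2)))
print("delta",d.round(2),w.round(2)," rows: trans %.1f rot %.1f"%(np.linalg.norm(d)*30/41.7,np.linalg.norm(w)*5/7.16))
E
python3 go.py 0.680 -0.198 0.304 -60
```

```text
t 0.10 pos [0.2011 0.5914 0.303 ] head 71.22 w 0.0857 F [0.3 0.2 0. ] q7 -0.05 q [-1.31  0.38  0.02  1.37 -0.01  1.39 -0.05]
delta [-23.59 -19.77   0.  ] [-1.000e-02  2.000e-02  2.624e+01]  rows: trans 22.1 rot 18.3
```

Call:
jog_arm(
  moves=[-23.6, -19.8, 0, 0, 0, 26.2, 1, -23.6, -19.8, 0, 0, 0, 26.2, 1, -23.6, -19.8, 0, 0, 0, 26.2, 1, -23.6, -19.8, 0, 0, 0, 26.2, 1, -23.6, -19.8, 0, 0, 0, 26.2, 1],
  newtons=40,
)

```text
t: 0.52
ee_pos: [0.3098, 0.4115, 0.3035]
eef_rot: [0.461, 0.887, -0.0, -0.0]
ft_force: [0.6, 1.0, -0.5]
width: 0.0853
```

```bash
python3 go.py 0.680 -0.198 0.304 -60
```

```text
t 0.52 pos [0.3098 0.4115 0.3035] head 35.06 w 0.0853 F [ 0.6  1.  -0.5] q7 -0.35 q [-1.15  0.14  0.19  1.68 -0.03  1.32 -0.35]
delta [-2.372e+01 -1.570e+00 -2.000e-02] [-1.000e-02  1.000e-02  1.901e+01]  rows: trans 17.1 rot 13.3
```

Call:
jog_arm(
  moves=[-23.7, -1.6, 0, 0, 0, 19, 1, -23.7, -1.6, 0, 0, 0, 19, 1, -23.7, -1.6, 0, 0, 0, 19, 1, -23.7, -1.6, 0, 0, 0, 19, 1, -23.7, -1.6, 0, 0, 0, 19, 1],
)

```text
t: 0.93
ee_pos: [0.4186, 0.234, 0.3037]
eef_rot: [0.712, 0.702, -0.0, -0.0]
ft_force: [1.0, 1.2, 0.3]
width: 0.0851
```

```bash
python3 go.py 0.680 -0.198 0.304 -60
```

```text
t 0.93 pos [0.4186 0.234  0.3037] head -0.75 w 0.0851 F [1.  1.2 0.3] q7 -0.56 q [-0.95  0.06  0.39  1.77 -0.02  1.32 -0.56]
delta [-1.428e+01  8.900e+00 -1.000e-02] [-0.    0.   11.85]  rows: trans 12.1 rot 8.3
```

Call:
jog_arm(
  moves=[-14.3, 8.9, 0, 0, 0, 11.8, 1, -14.3, 8.9, 0, 0, 0, 11.8, 1, -14.3, 8.9, 0, 0, 0, 11.8, 1, -14.3, 8.9, 0, 0, 0, 11.8, 1, -14.3, 8.9, 0, 0, 0, 11.8, 1],
)

```text
t: 1.35
ee_pos: [0.5275, 0.0564, 0.3039]
eef_rot: [0.893, 0.45, 0.0, -0.0]
ft_force: [1.0, 0.6, 0.3]
width: 0.0857
```

```bash
python3 go.py 0.680 -0.198 0.304 -60
```

```text
t 1.35 pos [0.5275 0.0564 0.3039] head -36.54 w 0.0857 F [1.  0.6 0.3] q7 -0.70 q [-0.7   0.19  0.62  1.65 -0.12  1.33 -0.7 ]
delta [-3.79  9.13 -0.01] [-0.   -0.    4.69]  rows: trans 7.1 rot 3.3
```

Call:
jog_arm(
  moves=[-3.8, 9.1, 0, 0, 0, 4.7, 1, -3.8, 9.1, 0, 0, 0, 4.7, 1, -3.8, 9.1, 0, 0, 0, 4.7, 1, -3.8, 9.1, 0, 0, 0, 4.7, 1, -3.8, 9.1, 0, 0, 0, 4.7, 1],
)

```text
t: 1.77
ee_pos: [0.6355, -0.1212, 0.3033]
eef_rot: [0.965, 0.26, -0.0, -0.0]
ft_force: [0.9, 1.3, 0.8]
width: 0.0852
```

```bash
python3 go.py 0.680 -0.198 0.240 -60
```

```text
t 1.77 pos [ 0.6355 -0.1212  0.3033] head -59.80 w 0.0852 F [0.9 1.3 0.8] q7 -0.67 q [-0.34  0.51  0.73  1.33 -0.33  1.43 -0.67]
delta [-0.    2.96  2.11] [-0.01  0.01  0.04]  rows: trans 2.6 rot 0.0
```

Call:
jog_arm(
  moves=[0, 3, 0, 0, 0, 0, 1, 0, 3, 0.9, 0, 0, 0, 1, 0, 3, 1.8, 0, 0, 0, 1, 0, 3, 1.8, 0, 0, 0, 1, 0, 3, 1.8, 0, 0, 0, 1],
)

```text
t: 2.18
ee_pos: [0.679, -0.1982, 0.2466]
eef_rot: [0.966, 0.26, -0.003, -0.001]
ft_force: [-0.2, 0.4, -0.5]
width: 0.0852
```

```bash
python3 go.py 0.680 -0.198 0.217 -60; python3 - <<'E'
from h import *
snap(1)
L=load(1)
crop("top",L["top"][0],(220,90,330,190),5,"pics/t1.png");crop("scene",L["scene"][0],(130,120,280,260),5,"pics/s1.png")
E
```

```text
t 2.18 pos [ 0.679  -0.1982  0.2466] head -59.82 w 0.0852 F [-0.2  0.4 -0.5] q7 -0.55 q [-0.16  0.68  0.7   1.2  -0.42  1.41 -0.55]
delta [0.04 0.01 0.99] [-0.04  0.05  0.04]  rows: trans 0.7 rot 0.1
```

View pics/s1.png

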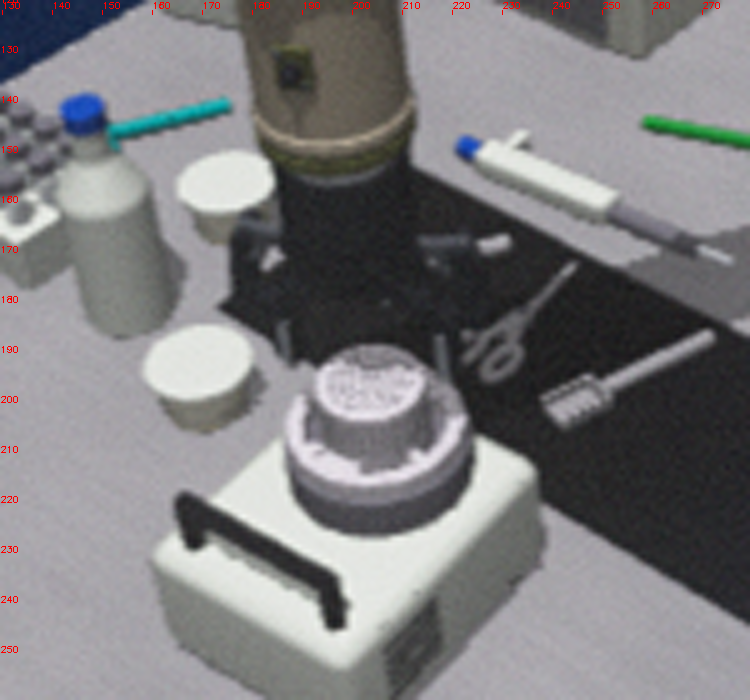

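View pics/t1.png

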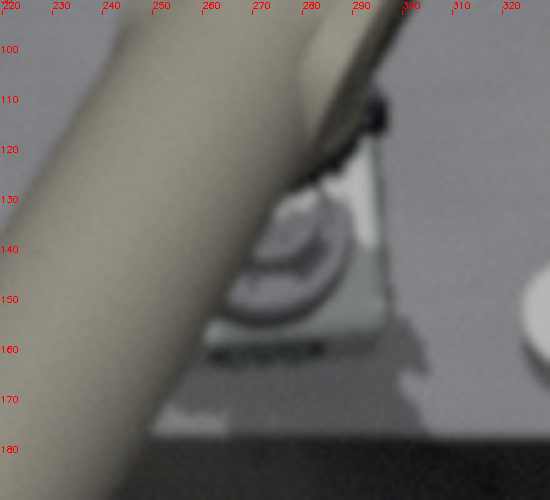

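The gripper straddles the head at scene (203,195): its finger ends show at scene (187,188) and (217,190), one on each side. I descend and close.

Call:
jog_arm(
  moves=[0, 0, 0.5, 0, 0, 0, 1, 0, 0, 1, 0, 0, 0, 1, 0, 0, 1, 0, 0, 0, -1, 0, 0, 1, 0, 0, 0, -1, 0, 0, 1, 0, 0, 0, -1],
  newtons=60,
)

```text
t: 2.7
ee_pos: [0.6809, -0.1968, 0.2225]
eef_rot: [0.965, 0.262, 0.001, 0.001]
ft_force: [0.1, 0.2, -1.5]
width: 0.0645
```

Call:
jog_arm(
  moves=[0, 0, 0, 0, 0, 0, -1, 0, 0, 0, 0, 0, 0, -1, 0, 0, 0, 0, 0, 0, -1, 0, 0, 0, 0, 0, 0, -1, 0, 0, 0, 0, 0, 0, -1],
)

```text
t: 3.12
ee_pos: [0.6807, -0.1971, 0.2218]
eef_rot: [0.965, 0.262, 0.001, 0.0]
ft_force: [-1.4, 2.9, 6.4]
width: 0.0644
```

```bash
python3 go.py 0.680 -0.198 n 0; python3 -c "
from cell import *;print(read_state()['wrist_torque'])"
```

```text
t 3.12 pos [ 0.6807 -0.1971  0.2218] head -59.65 w 0.0644 F [-1.4  2.9  6.4] q7 -0.54 q [-0.17  0.69  0.69  1.24 -0.43  1.35 -0.54]
delta [-0.03  0.01 -0.  ] [  0.02  -0.02 -11.93]  rows: trans 0.0 rot 8.3
[0.50995295 0.41035974 0.04489371]
```

Call:
jog_arm(
  moves=[0, 0, 0, 0, 0, -1, -1, 0, 0, 0, 0, 0, -2, -1, 0, 0, 0, 0, 0, -3, -1, 0, 0, 0, 0, 0, -4, -1, 0, 0, 0, 0, 0, -5, -1],
)

```text
t: 3.53
ee_pos: [0.6809, -0.1972, 0.2218]
eef_rot: [0.885, 0.466, 0.001, 0.001]
ft_force: [0.6, 1.8, 6.1]
width: 0.0642
```

```bash
python3 go.py 0.680 -0.198 n 0; python3 -c "
from cell import *;print(read_state()['wrist_torque'])"
```

```text
t 3.53 pos [ 0.6809 -0.1972  0.2218] head -34.43 w 0.0642 F [0.6 1.8 6.1] q7 -0.14 q [-0.12  0.67  0.6   1.24 -0.37  1.34 -0.14]
delta [-0.04 -0.01 -0.  ] [ 0.03 -0.01 -6.89]  rows: trans 0.0 rot 4.8
[ 0.49246562  0.16305634 -0.14948593]
```

Call:
jog_arm(
  moves=[0, 0, 0, 0, 0, -1, -1, 0, 0, 0, 0, 0, -2, -1, 0, 0, 0, 0, 0, -3, -1, 0, 0, 0, 0, 0, -4, -1, 0, 0, 0, 0, 0, -5, -1],
)

```text
t: 3.95
ee_pos: [0.6807, -0.1974, 0.2218]
eef_rot: [0.763, 0.647, 0.001, 0.001]
ft_force: [-1.2, 1.7, 6.5]
width: 0.0644
```

```bash
python3 go.py 0.680 -0.198 n 0; python3 -c "
from cell import *;print(read_state()['wrist_torque'])"
```

```text
t 3.95 pos [ 0.6807 -0.1974  0.2218] head -9.44 w 0.0644 F [-1.2  1.7  6.5] q7 0.26 q [-0.07  0.65  0.51  1.24 -0.31  1.33  0.26]
delta [-0.02 -0.02 -0.  ] [ 0.03 -0.   -1.89]  rows: trans 0.0 rot 1.3
[ 0.42520621  0.3126234  -0.10312879]
```

Call:
jog_arm(
  moves=[0, 0, 0, 0, 0, -0.3, -1, 0, 0, 0, 0, 0, -0.6, -1, 0, 0, 0, 0, 0, -0.9, -1, 0, 0, 0, 0, 0, -1.2, -1, 0, 0, 0, 0, 0, -1.5, -1],
)

```text
t: 4.37
ee_pos: [0.6807, -0.1975, 0.2218]
eef_rot: [0.72, 0.694, 0.001, 0.001]
ft_force: [-1.1, 1.9, 6.8]
width: 0.0643
```

```bash
python3 go.py 0.680 -0.198 n 0; python3 -c "
from cell import *;print(read_state()['wrist_torque'])"
```

```text
t 4.37 pos [ 0.6807 -0.1975  0.2218] head -2.13 w 0.0643 F [-1.1  1.9  6.8] q7 0.38 q [-0.05  0.65  0.49  1.23 -0.3   1.33  0.38]
delta [-0.02 -0.02 -0.  ] [ 0.03  0.   -0.43]  rows: trans 0.0 rot 0.3
[ 0.31834149  0.40744276 -0.13571147]
```

Call:
jog_arm(
  moves=[0, 0, 0, 0, 0, -0.2, -1, 0, 0, 0, 0, 0, -0.4, -1, 0, 0, 0, 0, 0, -0.6, -1, 0, 0, 0, 0, 0, -0.7, -1, 0, 0, 0, 0, 0, -0.8, -1],
)

```text
t: 4.78
ee_pos: [0.6808, -0.1977, 0.2218]
eef_rot: [0.697, 0.717, 0.001, 0.001]
ft_force: [1.4, 2.7, 4.7]
width: 0.0645
```

```bash
python3 go.py 0.680 -0.198 n 0; python3 -c "
from cell import *;print(read_state()['wrist_torque'])"
```

```text
t 4.78 pos [ 0.6808 -0.1977  0.2218] head 1.60 w 0.0645 F [1.4 2.7 4.7] q7 0.44 q [-0.05  0.64  0.47  1.23 -0.29  1.32  0.44]
delta [-0.01 -0.03 -0.  ] [ 0.04 -0.01  0.32]  rows: trans 0.0 rot 0.2
[ 0.74298883 -0.0302198  -3.36592682]
```

Call:
jog_arm(
  moves=[0, 0, 0, 0, 0, 0.8, -1, 0, 0, 0, 0, 0, 1.6, -1, 0, 0, 0, 0, 0, 1.8, -1, 0, 0, -0.2, 0, 0, 1.8, -1, 0, 0, -0.5, 0, 0, 1.8, -1],
)

```text
t: 5.2
ee_pos: [0.6796, -0.1975, 0.2344]
eef_rot: [0.75, 0.661, -0.001, -0.001]
ft_force: [-0.6, -0.1, -2.5]
width: 0.0641
```

```bash
python3 go.py 0.680 -0.198 n 0; python3 -c "
from cell import *;print(read_state()['wrist_torque'])"
```

```text
t 5.20 pos [ 0.6796 -0.1975  0.2344] head -7.17 w 0.0641 F [-0.6 -0.1 -2.5] q7 0.30 q [-0.06  0.64  0.51  1.22 -0.3   1.36  0.3 ]
delta [-0.02  0.01 -0.  ] [-0.03 -0.   -1.43]  rows: trans 0.0 rot 1.0
[ 0.00920451  0.01977139 -0.01015772]
```

Call:
jog_arm(
  moves=[0, 0, -0.8, 0, 0, 0, -1, 0, 0, -1.6, 0, 0, 0, -1, 0, 0, -2.4, 0, 0, 0, -1, 0, 0, -3, 0, 0, 0, -1, 0, 0, -3, 0, 0, 0, -1],
)

```text
t: 5.62
ee_pos: [0.681, -0.1983, 0.3307]
eef_rot: [0.75, 0.662, 0.002, 0.003]
ft_force: [0.9, -0.6, -0.9]
width: 0.0645
```

```bash
python3 go.py 0.680 -0.198 n 0; python3 - <<'E'
from h import *
snap(2)
L=load(2)
crop("top",L["top"][0],(220,90,330,190),5,"pics/t2.png");crop("scene",L["scene"][0],(150,120,270,240),6,"pics/s2.png")
E
```

```text
t 5.62 pos [ 0.681  -0.1983  0.3307] head -7.15 w 0.0645 F [ 0.9 -0.6 -0.9] q7 0.28 q [-0.05  0.61  0.53  1.06 -0.29  1.54  0.28]
delta [ 0.01 -0.03 -0.  ] [ 0.08  0.02 -1.43]  rows: trans 0.0 rot 1.0
```

View pics/s2.png

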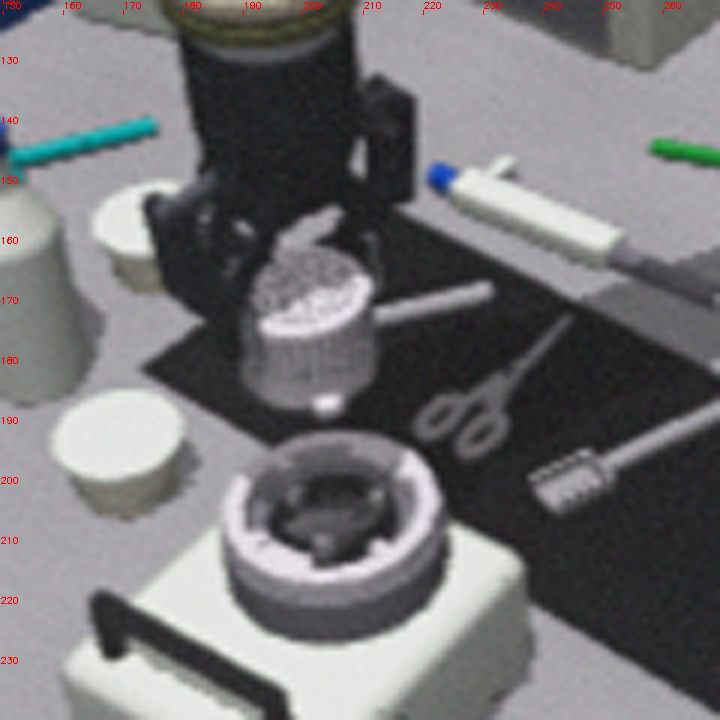

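View pics/t2.png

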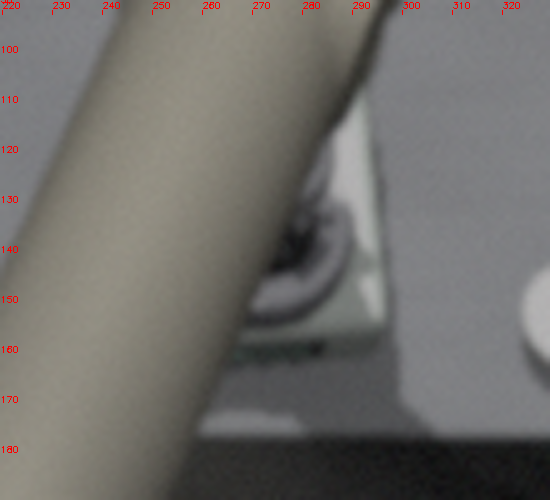

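```bash
python3 - <<'E'
from h import *
for uv in((204,186.8),(202.3,186.3),(206,186.2)):
    for z in(.245,.242,.239):
        p=onz("scene",*uv,z)-np.array([.6812,-.1984,z]); print(uv,z,p.round(4),np.hypot(*p[:2]).round(4),np.degrees(np.arctan2(p[1],p[0])).round(1))
E
```

```text
(204, 186.8) 0.245 [ 0.0189  0.0301 -0.    ] 0.0356 57.9
(204, 186.8) 0.242 [0.0167 0.0277 0.    ] 0.0323 58.9
(204, 186.8) 0.239 [0.0145 0.0252 0.    ] 0.0291 60.0
(202.3, 186.3) 0.245 [0.0203 0.0249 0.    ] 0.0322 50.8
(202.3, 186.3) 0.242 [0.0181 0.0224 0.    ] 0.0288 51.0
(202.3, 186.3) 0.239 [0.016  0.0199 0.    ] 0.0255 51.3
(206, 186.2) 0.245 [0.0136 0.0329 0.    ] 0.0356 67.5
(206, 186.2) 0.242 [0.0114 0.0304 0.    ] 0.0325 69.4
(206, 186.2) 0.239 [ 0.0092  0.0279 -0.    ] 0.0294 71.7
```

```bash
cat > holes.py <<'E'
from h import *
L=load(0)
x0,y0,x1,y1=.32,.04,.76,.32
for n in C:
    o=ortho(n,L[n][0],.013,x0,y0,x1,y1).astype(float)
    bl=(o[:,:,2]-o[:,:,0]); B=np.percentile(bl[200:500,150:350],85)
    for f in(.35,.45,.55):
        m=((bl<B*f)).astype(np.uint8)
        if n=="top": m[283:287,:]=m[283:287,:]
        w=m[120:279,100:330].copy(); 
        nn,lab,st,ce=cv2.connectedComponentsWithStats(w)
        l=lab[80,95+0]; 
        M=cv2.moments((lab==l).astype(np.uint8),True); cx,cy=M["m10"]/M["m00"]+100,M["m01"]/M["m00"]+120
        print(n,f,"area",M["m00"]/4,"c",(x0+cy*.0005).round(4),(y0+cx*.0005).round(4),"ax",np.degrees(.5*np.arctan2(2*M["mu11"],M["mu20"]-M["mu02"])).round(2),st[l])
    cv2.imwrite(f"pics/hs_{n}.png",np.hstack([np.clip(o[100:300,80:340,::-1],0,255).astype(np.uint8),cv2.cvtColor(m[100:300,80:340]*255,cv2.COLOR_GRAY2BGR)]))
a=[cv2.imread(f"pics/hs_{n}.png") for n in C]; cv2.imwrite("pics/hs.png",np.vstack(a))
E
python3 holes.py
```

```text
Traceback (most recent call last):
  File "holes.py", line 14, in <module>
    print(n,f,"area",M["m00"]/4,"c",(x0+cy*.0005).round(4),(y0+cx*.0005).round(4),"ax",np.degrees(.5*np.arctan2(2*M["mu11"],M["mu20"]-M["mu02"])).round(2),st[l])
                                    ^^^^^^^^^^^^^^^^^^^
AttributeError: 'float' object has no attribute 'round'
```

```bash
sed -i 's/(x0+cy\*.0005).round(4),(y0+cx\*.0005).round(4)/round(x0+cy*.0005,4),round(y0+cx*.0005,4)/' holes.py; python3 holes.py
```

```text
scene 0.35 area 3901.75 c 0.4222 0.1456 ax -10.57 [   26    19   171   132 15607]
scene 0.45 area 4142.25 c 0.4217 0.1453 ax -8.91 [   25    16   173   137 16569]
scene 0.55 area 4362.5 c 0.4214 0.1452 ax -8.24 [   24    12   175   142 17450]
top 0.35 area 4293.5 c 0.4265 0.1475 ax -6.87 [   28    24   173   135 17174]
top 0.45 area 4482.5 c 0.4262 0.1475 ax -5.99 [   27    22   176   137 17930]
top 0.55 area 4663.25 c 0.4259 0.1474 ax -5.42 [   25    20   180   139 18653]
```

View pics/hs.png

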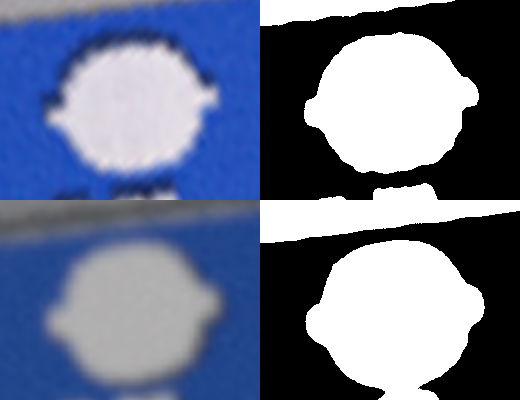

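```bash
python3 go.py 0.424 0.1464 0.30 32.6
```

```text
t 5.72 pos [ 0.6802 -0.1979  0.3256] head -7.18 w 0.0642 F [-0.1 -0.1 -2.2] q7 0.28 q [-0.05  0.61  0.53  1.07 -0.29  1.53  0.28]
delta [10.32 -9.91  0.84] [ 0.01  0.01 -7.96]  rows: trans 10.3 rot 5.6
```

Call:
jog_arm(
  moves=[1, -1, 0, 0, 0, -1, -1, 2, -1.9, 0, 0, 0, -2, -1, 3, -2.9, 0, 0, 0, -3, -1, 4, -3.8, 0, 0, 0, -4, -1, 5, -4.8, 0, 0, 0, -4.8, -1],
)

```text
t: 6.13
ee_pos: [0.5546, -0.0294, 0.3228]
eef_rot: [0.594, 0.805, -0.001, -0.001]
ft_force: [0.7, 0.9, -2.0]
width: 0.0642
```

```bash
python3 go.py 0.424 0.1464 0.24 32.6
```

```text
t 6.13 pos [ 0.5546 -0.0294  0.3228] head 17.14 w 0.0642 F [ 0.7  0.9 -2. ] q7 0.38 q [-0.36  0.23  0.43  1.55 -0.1   1.38  0.38]
delta [ 6.88 -2.42  2.77] [-0.03 -0.01 -3.09]  rows: trans 5.6 rot 2.2
```

Call:
jog_arm(
  moves=[1.2, -0.5, 0.4, 0, 0, -1, -1, 2.5, -0.9, 1, 0, 0, -2, -1, 3.8, -1.4, 1.6, 0, 0, -3.1, -1, 5.2, -1.8, 2.2, 0, 0, -3.1, -1, 6.4, -2.3, 2.8, 0, 0, -3.1, -1],
)

```text
t: 6.55
ee_pos: [0.4404, 0.1242, 0.2446]
eef_rot: [0.482, 0.876, -0.001, -0.0]
ft_force: [1.0, 0.8, -2.4]
width: 0.0642
```

```bash
python3 go.py 0.424 0.1464 0.147 32.6
```

```text
t 6.55 pos [0.4404 0.1242 0.2446] head 32.41 w 0.0642 F [ 1.   0.8 -2.4] q7 0.24 q [-0.58  0.06  0.25  1.9  -0.02  1.18  0.24]
delta [ 0.92 -0.06  3.25] [-0.02 -0.   -0.04]  rows: trans 2.4 rot 0.0
```

Call:
jog_arm(
  moves=[0.5, 0, 0.8, 0, 0, 0, -1, 0.9, -0.1, 1.6, 0, 0, 0, -1, 0.9, -0.1, 2.4, 0, 0, 0, -1, 0.9, -0.1, 3.2, 0, 0, 0, -1, 0.9, -0.1, 3.2, 0, 0, 0, -1],
)

```text
t: 6.97
ee_pos: [0.4218, 0.1429, 0.1453]
eef_rot: [0.482, 0.876, -0.004, -0.003]
ft_force: [-1.4, -1.2, -1.8]
width: 0.0641
```

```bash
python3 go.py 0.424 0.1464 0.137 32.6; python3 - <<'E'
from h import *
snap(3)
L=load(3)
crop("top",L["top"][0],(110,120,230,260),5,"pics/t3.png");crop("scene",L["scene"][0],(275,170,395,290),6,"pics/s3.png")
E
```

```text
t 6.97 pos [0.4218 0.1429 0.1453] head 32.38 w 0.0641 F [-1.4 -1.2 -1.8] q7 0.21 q [-0.6   0.16  0.22  2.04 -0.04  0.95  0.21]
delta [0.06 0.13 0.27] [-0.11 -0.01 -0.04]  rows: trans 0.2 rot 0.1
```

View pics/s3.png

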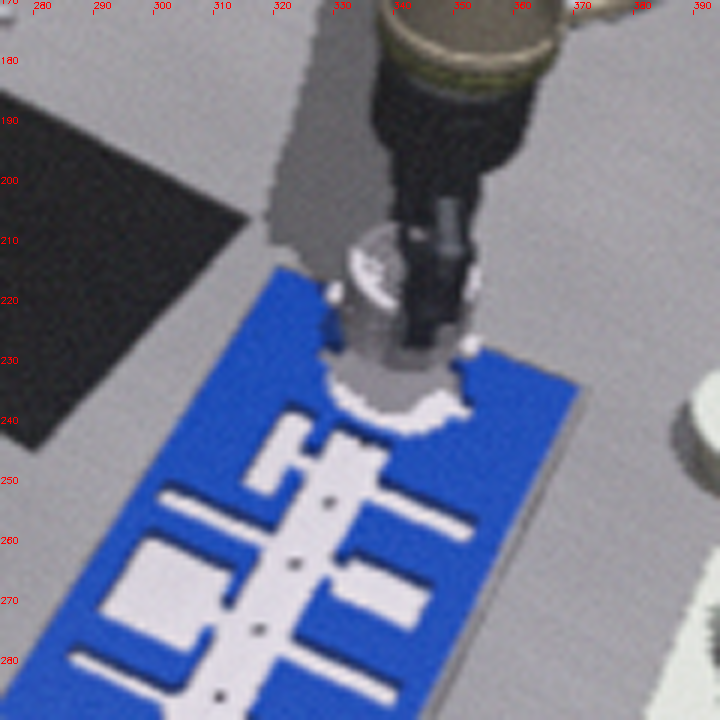

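View pics/t3.png

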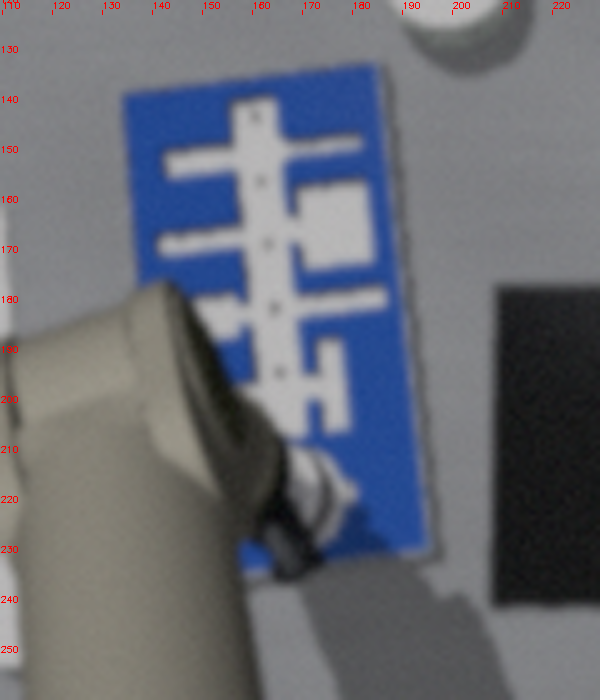

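```bash
python3 - <<'E'
from h import *
L=load(3); im=L["scene"][0]
g=im.astype(int)
b=(g.min(2)>170)
for (u0,v0,u1,v1) in((325,212,334,224),(346,222,357,232)):
    s=g[v0:v1,u0:u1].min(2); print(s)
E
```

```text
[[ 92  91  95  95 100  99  97  98 152]
 [ 98  98  96  98 102 101  94  96 154]
 [120  98  93  94  97  98  95  90 156]
 [112 117  96  98  94  98  99  88 131]
 [ 55  74  82  80  90 104  98  88  98]
 [ 27  33  42  43  82 154 172  94  75]
 [ 28  29  33  44 114 191 185 102  68]
 [ 31  30  26  45 132 198 178  89  72]
 [ 30  29  30  39  80 129 117  73  72]
 [ 32  31  26  22  39  60  71  86  97]
 [ 27  28  30  28  35  32  55  76  83]
 [ 29  33  31  32  35  35  53  72  80]]
[[ 48  47  40  40  38  53  83 121 155 157 152]
 [ 35  38  40  40  41  65  91 124 156 156 159]
 [ 31  44  73  94  91  83 104 130 159 154 160]
 [ 39  60  92  99  94  89 117 157 160 159 157]
 [ 37  62  90  95 100 112 169 208 200 176 159]
 [ 41  69  93  96 106 143 192 218 191 144 149]
 [ 80 102 109 107 117 124 172 196 160  76  82]
 [ 98 112 109 109 103  90 118 124  85  39  36]
 [ 97 109 120 100  52  39  56  51  39  32  28]
 [113 129 134 108  50  30  27  31  35  33  28]]
```

```bash
python3 - <<'E'
from h import *
for z in(.0565,.0585,.0595):
    a=onz("scene",330.3,218.4,z);b=onz("scene",353,227,z);m=(a+b)/2
    print(z,a.round(4),b.round(4),m.round(4),np.hypot(*(b-a)[:2]),np.degrees(np.arctan2(*(b-a)[1::-1])), "TCP diff",(m[:2]-[.4218,.1429]).round(4))
E
```

```text
0.0565 [0.4227 0.1028 0.0565] [0.4109 0.1778 0.0565] [0.4168 0.1403 0.0565] 0.07596963152071305 98.93419947088772 TCP diff [-0.005  -0.0026]
0.0585 [0.4245 0.1035 0.0585] [0.4127 0.1784 0.0585] [0.4186 0.141  0.0585] 0.07580571377552293 98.93419947088779 TCP diff [-0.0032 -0.0019]
0.0595 [0.4253 0.1039 0.0595] [0.4136 0.1787 0.0595] [0.4195 0.1413 0.0595] 0.07572375490292793 98.93419947088778 TCP diff [-0.0023 -0.0016]
```

```bash
python3 go.py 0.4250 0.1471 0.120 32.2
```

```text
t 7.07 pos [0.4246 0.1435 0.1496] head 32.30 w 0.0641 F [ 0.5 -0.4 -2. ] q7 0.20 q [-0.6   0.15  0.22  2.04 -0.04  0.96  0.2 ]
delta [0.09 0.08 0.99] [-0.04 -0.    0.02]  rows: trans 0.7 rot 0.0
```

Call:
jog_arm(
  moves=[0.1, 0.1, 0.3, 0, 0, 0, -1, 0.1, 0.1, 0.6, 0, 0, 0, -1, 0.1, 0.1, 0.9, 0, 0, 0, -1, 0.1, 0.1, 1, 0, 0, 0, -1, 0.1, 0.1, 1, 0, 0, 0, -1],
)

```text
t: 7.48
ee_pos: [0.4261, 0.1478, 0.1195]
eef_rot: [0.483, 0.876, -0.001, -0.001]
ft_force: [-0.5, -0.2, -2.8]
width: 0.0639
```

```bash
python3 go.py 0.4250 0.1471 0.113 32.2
```

```text
t 7.48 pos [0.4261 0.1478 0.1195] head 32.28 w 0.0639 F [-0.5 -0.2 -2.8] q7 0.21 q [-0.6   0.2   0.22  2.06 -0.06  0.89  0.21]
delta [-0.   -0.04  0.22] [-0.02 -0.    0.02]  rows: trans 0.2 rot 0.0
```

Call:
jog_arm(
  moves=[0, 0, 0.1, 0, 0, 0, -1, 0, 0, 0.2, 0, 0, 0, -1, 0, 0, 0.3, 0, 0, 0, -1, 0, 0, 0.4, 0, 0, 0, -1, 0, 0, 0.4, 0, 0, 0, -1],
)

```text
t: 7.9
ee_pos: [0.4263, 0.148, 0.1079]
eef_rot: [0.483, 0.876, -0.0, -0.0]
ft_force: [0.1, 0.1, -1.5]
width: 0.0644
```

```bash
python3 go.py 0.4250 0.1471 0.0998 32.2
```

```text
t 7.90 pos [0.4263 0.148  0.1079] head 32.29 w 0.0644 F [ 0.1  0.1 -1.5] q7 0.22 q [-0.6   0.22  0.21  2.07 -0.06  0.86  0.22]
delta [-0.   -0.05  0.27] [-0.01 -0.    0.02]  rows: trans 0.2 rot 0.0
```

Call:
jog_arm(
  moves=[0, 0, 0.1, 0, 0, 0, -1, 0, 0, 0.2, 0, 0, 0, -1, 0, 0, 0.3, 0, 0, 0, -1, 0, 0, 0.3, 0, 0, 0, -1, 0, 0, 0.3, 0, 0, 0, -1],
)

```text
t: 8.32
ee_pos: [0.4267, 0.1482, 0.0996]
eef_rot: [0.483, 0.876, 0.0, -0.0]
ft_force: [-2.1, -0.3, 3.9]
width: 0.0646
```

```bash
python3 go.py 0.4250 0.1471 0.0998 32.2
```

```text
t 8.32 pos [0.4267 0.1482 0.0996] head 32.29 w 0.0646 F [-2.1 -0.3  3.9] q7 0.22 q [-0.6   0.24  0.21  2.07 -0.07  0.84  0.22]
delta [ 0.   -0.07 -0.01] [ 0.   -0.    0.02]  rows: trans 0.0 rot 0.0
```

Call:
jog_arm(
  moves=[0, 0, 0.1, 0, 0, 0, -1, 0, 0, 0.1, 0, 0, 0, 1, 0, 0, 0, 0, 0, 0, 1, 0, 0, 0, 0, 0, 0, 1, 0, 0, -0.5, 0, 0, 0, 1],
)

```text
t: 8.73
ee_pos: [0.4253, 0.1477, 0.1126]
eef_rot: [0.482, 0.876, -0.002, -0.001]
ft_force: [-1.0, -0.1, -0.3]
width: 0.0856
```

Call:
jog_arm(
  moves=[0, 0, -0.5, 0, 0, 0, 1, 0, 0, -1.5, 0, 0, 0, 1, 0, 0, -2.5, 0, 0, 0, 1, 0, 0, -3.5, 0, 0, 0, 1, 0, 0, -4, 0, 0, 0, 1],
)

```text
t: 9.15
ee_pos: [0.4277, 0.1485, 0.2379]
eef_rot: [0.483, 0.876, 0.002, 0.001]
ft_force: [1.2, 0.2, 0.8]
width: 0.0855
```

```bash
python3 go.py 0.565 0.401 0.2 32.2; python3 - <<'E'
from h import *
snap(4)
L=load(4)
crop("scene",L["scene"][0],(275,170,440,340),4,"pics/s4.png")
E
```

```text
t 9.15 pos [0.4277 0.1485 0.2379] head 32.28 w 0.0855 F [1.2 0.2 0.8] q7 0.17 q [-0.62  0.05  0.22  1.93 -0.01  1.16  0.17]
delta [4.67 8.36 1.3 ] [0.05 0.01 0.02]  rows: trans 7.0 rot 0.0
```

View pics/s4.png

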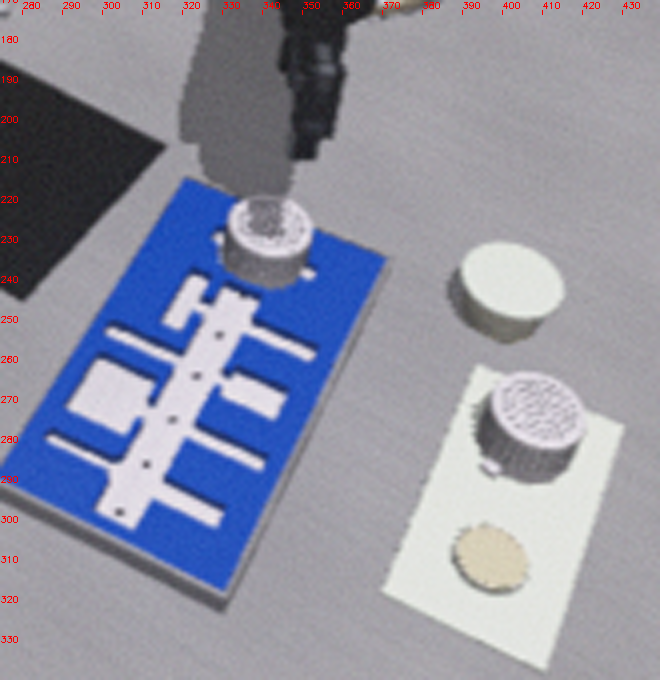

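The used head stands in its round cutout at scene (339,232), with its lugs in the slots at (325,230) and (349,237). Next I measure the dish at scene (397,308).

```bash
python3 - <<'E'
from h import *
for t in(0,4):
  L=load(t)
  for n in C:
    im=L[n][0].astype(float); 
    a=(im[:,:,0]-im[:,:,2]); 
    u0,v0,u1,v1={"scene":(380,293,415,325),"top":(80,166,110,196)}[n]
    w=a[v0:v1,u0:u1]; w=np.clip(w-.3*w.max(),0,None)
    m=(w>0).astype(np.uint8); k,lab,st,ce=cv2.connectedComponentsWithStats(m); l=1+np.argmax(st[1:,4]); 
    yy,xx=np.nonzero(lab==l)
    for z in(.013,.011): print(t,n,(xx.mean()+u0).round(2),(yy.mean()+v0).round(2),len(xx),onz(n,xx.mean()+u0,yy.mean()+v0,z).round(4))
L=load(4)
for n in C:
  for c in((.4267,.1482),):
    print(n,"used head top z.054",circ(n,L[n][0],.054,c,.033,sgn=1,win=8), circ(n,L[n][0],.054,c,.033,sgn=0,win=8))
E
```

```text
0 scene 397.61 308.94 229 [0.5646 0.4022 0.013 ]
0 scene 397.61 308.94 229 [0.5632 0.4022 0.011 ]
0 top 94.02 178.76 164 [0.566  0.4013 0.013 ]
0 top 94.02 178.76 164 [0.5664 0.4021 0.011 ]
4 scene 397.58 308.93 230 [0.5646 0.4022 0.013 ]
4 scene 397.58 308.93 230 [0.5632 0.4021 0.011 ]
4 top 97.1 184.97 511 [0.5446 0.3896 0.013 ]
4 top 97.1 184.97 511 [0.5449 0.3904 0.011 ]
scene used head top z.054 (array([0.42514, 0.14809]), 72, 72, np.float64(0.65)) (array([0.42524, 0.14812]), 67, 72, np.float64(0.67))
top used head top z.054 (array([0.42757, 0.14764]), 40, 61, np.float64(1.26)) (array([0.42818, 0.14768]), 41, 64, np.float64(1.36))
```

```bash
python3 go.py 0.5658 0.4018 0.14 32.3
```

```text
t 9.25 pos [0.4281 0.1488 0.2374] head 32.29 w 0.0854 F [0.2 0.8 0.1] q7 0.17 q [-0.62  0.05  0.22  1.93 -0.01  1.16  0.17]
delta [4.68 8.37 3.29] [ 0.07  0.01 -0.  ]  rows: trans 7.3 rot 0.0
```

Call:
jog_arm(
  moves=[0.7, 1.2, 0, 0, 0, 0, 0.46, 1.4, 2.4, 0, 0, 0, 0, 0.46, 2, 3.6, 0, 0, 0, 0, 0.46, 2.7, 4.8, 0, 0, 0, 0, 0.46, 3.4, 6, 0, 0, 0, 0, 0.46],
  newtons=30,
)

```text
t: 9.67
ee_pos: [0.5247, 0.3319, 0.2327]
eef_rot: [0.483, 0.876, -0.001, -0.0]
ft_force: [1.2, -1.1, -0.2]
width: 0.0622
```

Call:
jog_arm(
  moves=[0.7, 1.2, 0, 0, 0, 0, 0.46, 1.3, 2.4, 0.5, 0, 0, 0, 0.46, 1.3, 2.4, 1.5, 0, 0, 0, 0.46, 1.3, 2.4, 2.5, 0, 0, 0, 0.46, 1.3, 2.4, 3, 0, 0, 0, 0.46],
)

```text
t: 10.08
ee_pos: [0.5624, 0.4014, 0.1374]
eef_rot: [0.482, 0.876, -0.004, -0.002]
ft_force: [-1.1, -0.7, 0.2]
width: 0.0622
```

```bash
python3 go.py 0.5658 0.4018 0.09 32.3
```

```text
t 10.08 pos [0.5624 0.4014 0.1374] head 32.36 w 0.0622 F [-1.1 -0.7  0.2] q7 -0.04 q [-0.76  0.65  0.14  1.36 -0.09  1.15 -0.04]
delta [-0.05  0.12  1.58] [-0.09  0.01  0.01]  rows: trans 1.1 rot 0.1
```

Call:
jog_arm(
  moves=[0, 0, 0.4, 0, 0, 0, 0.46, 0, 0, 0.8, 0, 0, 0, 0.46, 0, 0, 1.2, 0, 0, 0, 0.46, 0, 0, 1.5, 0, 0, 0, 0.46, 0, 0, 1.5, 0, 0, 0, 0.46],
)

```text
t: 10.5
ee_pos: [0.5636, 0.4014, 0.0974]
eef_rot: [0.483, 0.876, -0.001, -0.001]
ft_force: [-0.9, -0.7, 0.1]
width: 0.0622
```

```bash
python3 go.py 0.5658 0.4018 0.08 32.3;  python3 - <<'E'
from h import *
snap(5,["scene"])
im=np.load("scene5.npz")["im"]
crop("scene",im,(350,240,450,340),6,"pics/s5.png")
E
```

```text
t 10.50 pos [0.5636 0.4014 0.0974] head 32.29 w 0.0622 F [-0.9 -0.7  0.1] q7 -0.04 q [-0.75  0.68  0.13  1.39 -0.1   1.07 -0.04]
delta [-0.03  0.07  0.58] [-0.03  0.   -0.  ]  rows: trans 0.4 rot 0.0
```

View pics/s5.png

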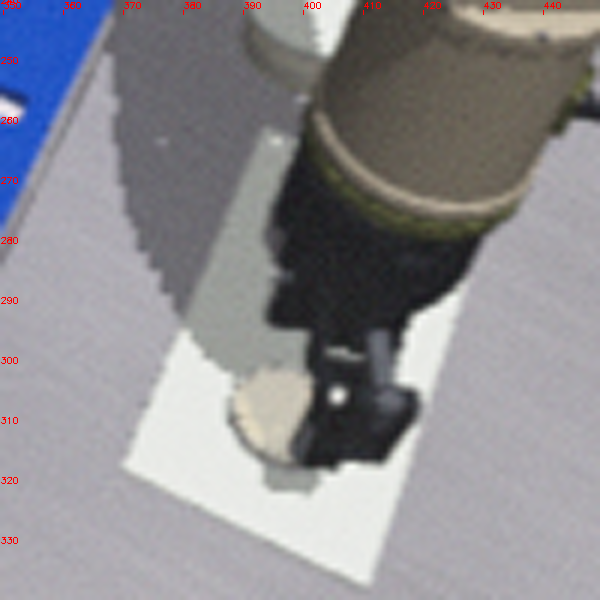

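The gripper stands over the dish at scene (396,308), with its near finger at (402,312) just beside it. I continue down.

Call:
jog_arm(
  moves=[0, 0.05, 0.2, 0, 0, 0, 0.46, 0, 0.05, 0.4, 0, 0, 0, 0.46, 0, 0.05, 0.5, 0, 0, 0, 0.46, 0, 0.05, 0.6, 0, 0, 0, 0.46, 0, 0.05, 0.6, 0, 0, 0, 0.46],
)

```text
t: 10.97
ee_pos: [0.5653, 0.4026, 0.0807]
eef_rot: [0.483, 0.876, -0.0, -0.0]
ft_force: [0.7, -0.4, -0.9]
width: 0.0623
```

```bash
python3 go.py 0.5658 0.4018 0.08 32.3
```

```text
t 10.97 pos [0.5653 0.4026 0.0807] head 32.29 w 0.0623 F [ 0.7 -0.4 -0.9] q7 -0.04 q [-0.75  0.71  0.13  1.4  -0.1   1.04 -0.04]
delta [-0.03  0.    0.02] [-0.01  0.   -0.  ]  rows: trans 0.0 rot 0.0
```

Probe down gently for contact with the plate.

Call:
jog_arm(
  moves=[0, 0, 0.1, 0, 0, 0, 0.46, 0, 0, 0.2, 0, 0, 0, 0.46, 0, 0, 0.3, 0, 0, 0, 0.46, 0, 0, 0.3, 0, 0, 0, 0.46, 0, 0, 0.3, 0, 0, 0, 0.46],
)

```text
t: 11.38
ee_pos: [0.5654, 0.4026, 0.0721]
eef_rot: [0.483, 0.876, -0.0, -0.0]
ft_force: [-0.3, 0.5, 0.0]
width: 0.0623
```

```bash
python3 go.py 0.5658 0.4018 0.08 32.3
```

```text
t 11.38 pos [0.5654 0.4026 0.0721] head 32.29 w 0.0623 F [-0.3  0.5  0. ] q7 -0.04 q [-0.75  0.72  0.13  1.4  -0.1   1.03 -0.04]
delta [-0.03 -0.   -0.26] [-0.01  0.   -0.  ]  rows: trans 0.2 rot 0.0
```

Call:
jog_arm(
  moves=[0, 0, 0.03, 0, 0, 0, 0.46, 0, 0, 0.06, 0, 0, 0, 0.46, 0, 0, 0.1, 0, 0, 0, 0.46, 0, 0, 0.13, 0, 0, 0, 0.46, 0, 0, 0.13, 0, 0, 0, 0.46],
)

```text
t: 11.8
ee_pos: [0.5657, 0.4029, 0.0701]
eef_rot: [0.483, 0.876, 0.0, 0.0]
ft_force: [-4.2, -3.2, 11.1]
width: 0.0624
```

```bash
python3 go.py 0.5658 0.4018 0.08 32.3
```

```text
t 11.80 pos [0.5657 0.4029 0.0701] head 32.29 w 0.0624 F [-4.2 -3.2 11.1] q7 -0.04 q [-0.75  0.72  0.13  1.4  -0.1   1.03 -0.04]
delta [-0.03 -0.02 -0.33] [ 0.01 -0.   -0.  ]  rows: trans 0.2 rot 0.0
```

Call:
jog_arm(
  moves=[0, 0, -0.31, 0, 0, 0, 0.46, 0, 0, -0.31, 0, 0, 0, -1, 0, 0, -0.31, 0, 0, 0, -1, 0, 0, -0.31, 0, 0, 0, -1, 0, 0, -0.31, 0, 0, 0, -1],
  newtons=30,
)

```text
t: 12.22
ee_pos: [0.5664, 0.4033, 0.0802]
eef_rot: [0.483, 0.876, 0.001, 0.001]
ft_force: [-2.7, -2.4, 12.8]
width: 0.0477
```

```bash
python3 go.py 0.5658 0.4018 0.08 32.3
```

```text
t 12.22 pos [0.5664 0.4033 0.0802] head 32.29 w 0.0477 F [-2.7 -2.4 12.8] q7 -0.04 q [-0.75  0.71  0.13  1.4  -0.1   1.04 -0.04]
delta [-0.03 -0.04  0.01] [ 0.03 -0.   -0.  ]  rows: trans 0.0 rot 0.0
```

Call:
jog_arm(
  moves=[0, 0, 0, 0, 0, 0, 0.35, 0, 0, 0, 0, 0, 0, 0.35, 0, 0, 0.08, 0, 0, 0, 0.35, 0, 0, 0.08, 0, 0, 0, 0.35, 0, 0, 0.08, 0, 0, 0, -1],
  newtons=30,
)

```text
t: 12.63
ee_pos: [0.5653, 0.4026, 0.0749]
eef_rot: [0.483, 0.876, -0.001, -0.0]
ft_force: [-3.0, -2.5, 6.8]
width: 0.0485
```

Call:
jog_arm(
  moves=[0, 0, 0, 0, 0, 0, -1, 0, 0, 0, 0, 0, 0, -1, 0, 0, 0, 0, 0, 0, -1, 0, 0, 0, 0, 0, 0, -1, 0, 0, 0, 0, 0, 0, -1],
  newtons=30,
)

```text
t: 13.05
ee_pos: [0.5655, 0.4027, 0.0753]
eef_rot: [0.483, 0.876, -0.0, -0.0]
ft_force: [-0.5, 0.2, -0.4]
width: 0.0483
```

```bash
python3 go.py 0.5658 0.4018 0.08 32.3
```

```text
t 13.05 pos [0.5655 0.4027 0.0753] head 32.29 w 0.0483 F [-0.5  0.2 -0.4] q7 -0.04 q [-0.75  0.71  0.13  1.4  -0.1   1.03 -0.04]
delta [-0.03 -0.01 -0.16] [-0.  0. -0.]  rows: trans 0.1 rot 0.0
```

Call:
jog_arm(
  moves=[0, 0, 0, 0, 0, 0, 0.46, 0, 0, -0.1, 0, 0, 0, 0.46, 0, 0, -0.1, 0, 0, 1.4, 0.46, 0, 0, -0.1, 0, 0, 2.8, 0.46, 0, 0, -0.1, 0, 0, 4.2, 0.46],
)

```text
t: 13.47
ee_pos: [0.5657, 0.4028, 0.0789]
eef_rot: [0.636, 0.771, 0.0, -0.0]
ft_force: [0.7, 0.0, -0.5]
width: 0.0622
```

Call:
jog_arm(
  moves=[0, 0, 0, 0, 0, 1.4, 0.46, 0, 0, 0, 0, 0, 2.8, 0.46, 0, 0, 0, 0, 0, 4.2, 0.46, 0, 0, 0, 0, 0, 5.6, 0.46, 0, 0, 0, 0, 0, 7, 0.46],
)

```text
t: 13.88
ee_pos: [0.5656, 0.4029, 0.0788]
eef_rot: [0.839, 0.544, 0.0, -0.0]
ft_force: [-0.8, -0.2, -0.2]
width: 0.0622
```

Call:
jog_arm(
  moves=[0, 0, 0, 0, 0, 1.4, 0.46, 0, 0, 0, 0, 0, 2.8, 0.46, 0, 0, 0, 0, 0, 4.2, 0.46, 0, 0, 0, 0, 0, 5.6, 0.46, 0, 0, 0, 0, 0, 6.8, 0.46],
)

```text
t: 14.3
ee_pos: [0.5655, 0.403, 0.0788]
eef_rot: [0.961, 0.275, 0.0, -0.0]
ft_force: [0.1, -0.5, -0.5]
width: 0.0624
```

```bash
python3 go.py 0.5655 0.4027 0.0765 -57.7
```

```text
t 14.30 pos [0.5655 0.403  0.0788] head -58.05 w 0.0624 F [ 0.1 -0.5 -0.5] q7 -1.44 q [-0.97  0.75  0.48  1.41 -0.37  1.07 -1.44]
delta [-0.01  0.01  0.08] [-0.   -0.   -0.07]  rows: trans 0.1 rot 0.0
```

Call:
jog_arm(
  moves=[0, 0, 0.06, 0, 0, 0, 0.3, 0, 0, 0.06, 0, 0, 0, 0.3, 0, 0, 0.06, 0, 0, 0, -1, 0, 0, 0.06, 0, 0, 0, -1, 0, 0, 0.06, 0, 0, 0, -1],
)

```text
t: 14.72
ee_pos: [0.5657, 0.4029, 0.077]
eef_rot: [0.96, 0.279, 0.0, -0.0]
ft_force: [-0.6, -0.3, 2.3]
width: 0.0478
```

Call:
jog_arm(
  moves=[0, 0, 0, 0, 0, 0, -1, 0, 0, 0, 0, 0, 0, -1, 0, 0, 0, 0, 0, 0, -1, 0, 0, 0, 0, 0, 0, -1, 0, 0, 0, 0, 0, 0, -1],
)

```text
t: 15.13
ee_pos: [0.5657, 0.4029, 0.0769]
eef_rot: [0.961, 0.278, 0.0, -0.0]
ft_force: [-1.0, -0.2, 5.4]
width: 0.0478
```

```bash
python3 go.py 0.5655 0.4027 0.0765 -57.7
```

```text
t 15.13 pos [0.5657 0.4029 0.0769] head -57.69 w 0.0478 F [-1.  -0.2  5.4] q7 -1.43 q [-0.97  0.75  0.48  1.41 -0.37  1.06 -1.43]
delta [-0.01  0.    0.01] [-0. -0.  0.]  rows: trans 0.0 rot 0.0
```

Call:
jog_arm(
  moves=[0, 0, -0.3, 0, 0, 0, -1, 0, 0, -0.8, 0, 0, 0, -1, 0, 0, -1.8, 0, 0, 0, -1, 0, 0, -2.8, 0, 0, 0, -1, 0, 0, -3, 0, 0, 0, -1],
)

```text
t: 15.55
ee_pos: [0.5679, 0.4034, 0.1739]
eef_rot: [0.961, 0.278, 0.004, -0.001]
ft_force: [1.6, 0.0, 1.3]
width: 0.048
```

```bash
python3 go.py 0.6806 -0.1977 0.27 -57.7; python3 - <<'E'
from h import *
snap(6,["scene"])
im=np.load("scene6.npz")["im"]
crop("scene",im,(350,220,450,340),6,"pics/s6.png")
E
```

```text
t 15.55 pos [0.5679 0.4034 0.1739] head -57.73 w 0.0480 F [1.6 0.  1.3] q7 -1.46 q [-0.99  0.66  0.51  1.34 -0.33  1.22 -1.46]
delta [-7.49 18.95 -3.27] [-0.   -0.1  -0.01]  rows: trans 14.8 rot 0.1
```

View pics/s6.png

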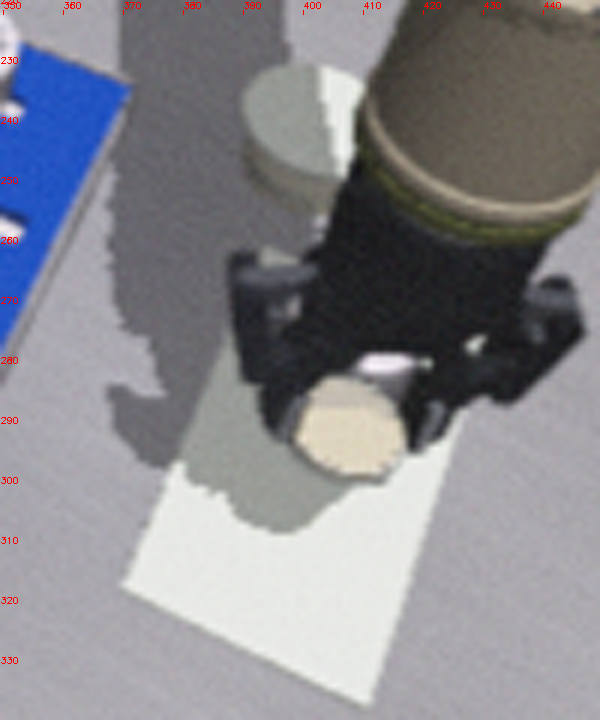

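The dish hangs level between the fingers at scene (406,292). I carry it to the sampler.

Call:
jog_arm(
  moves=[0, 0, -1.2, 0, 0, 0, -1, 0, 0.3, -2.3, 0, 0, 0, -1, -0.4, 1.2, -2.9, 0, 0, 0, -1, -0.9, 2.4, -3.2, 0, 0, 0, -1, -1.4, 3.6, -3.2, 0, 0, 0, -1],
)

```text
t: 16.02
ee_pos: [0.5884, 0.2888, 0.2657]
eef_rot: [0.96, 0.279, 0.002, -0.001]
ft_force: [1.0, 0.6, -0.1]
width: 0.0478
```

Call:
jog_arm(
  moves=[-0.4, 1.2, 0, 0, 0, 0, -1, -0.9, 2.4, 0, 0, 0, 0, -1, -1.4, 3.6, 0, 0, 0, 0, -1, -1.9, 4.8, 0, 0, 0, 0, -1, -2.4, 6, 0, 0, 0, 0, -1],
)

```text
t: 16.43
ee_pos: [0.6228, 0.0964, 0.2627]
eef_rot: [0.961, 0.278, -0.0, -0.0]
ft_force: [0.9, -0.8, -0.3]
width: 0.0482
```

```bash
python3 go.py 0.6806 -0.1977 0.27 -57.7
```

```text
t 16.43 pos [0.6228 0.0964 0.2627] head -57.72 w 0.0482 F [ 0.9 -0.8 -0.3] q7 -1.01 q [-0.64  0.47  0.62  1.44 -0.27  1.32 -1.01]
delta [-3.61  9.32 -0.25] [-0.  0. -0.]  rows: trans 7.2 rot 0.0
```

Call:
jog_arm(
  moves=[-0.4, 1.2, 0, 0, 0, 0, -1, -0.9, 2.4, 0, 0, 0, 0, -1, -1.4, 3.6, 0, 0, 0, 0, -1, -1.9, 4.8, 0, 0, 0, 0, -1, -2.4, 6, -0.2, 0, 0, 0, -1],
)

```text
t: 16.85
ee_pos: [0.6576, -0.0939, 0.2674]
eef_rot: [0.961, 0.278, -0.001, -0.001]
ft_force: [0.6, -0.4, -0.8]
width: 0.0479
```

```bash
python3 go.py 0.6806 -0.1977 0.27 -57.7
```

```text
t 16.85 pos [ 0.6576 -0.0939  0.2674] head -57.71 w 0.0479 F [ 0.6 -0.4 -0.8] q7 -0.69 q [-0.33  0.55  0.65  1.32 -0.33  1.38 -0.69]
delta [-1.2   3.33 -0.09] [-0.02  0.02 -0.  ]  rows: trans 2.6 rot 0.0
```

Call:
jog_arm(
  moves=[-0.4, 1.2, 0, 0, 0, 0, -1, -0.9, 2.3, 0, 0, 0, 0, -1, -1.2, 3.2, 0, 0, 0, 0, -1, -1.2, 3.2, 0, 0, 0, 0, -1, -1.2, 3.2, 0, 0, 0, 0, -1],
)

```text
t: 17.27
ee_pos: [0.6782, -0.1959, 0.2681]
eef_rot: [0.961, 0.276, -0.001, 0.0]
ft_force: [0.3, 0.9, 0.2]
width: 0.0478
```

```bash
python3 go.py 0.6806 -0.1977 0.225 -57.7; python3 - <<'E'
from h import *
snap(7,["scene"])
im=np.load("scene7.npz")["im"]
crop("scene",im,(150,140,260,240),7,"pics/s7.png")
print(circ("scene",im,.1425,(.6806,-.1977),.0535,sgn=0),circ("scene",im,.1425,(.6806,-.1977),.0535,sgn=1))
E
```

```text
t 17.27 pos [ 0.6782 -0.1959  0.2681] head -57.99 w 0.0478 F [0.3 0.9 0.2] q7 -0.55 q [-0.14  0.65  0.65  1.18 -0.38  1.43 -0.55]
delta [0.04 0.09 1.44] [ 0.    0.02 -0.06]  rows: trans 1.0 rot 0.0
(array([ 0.67937, -0.1979 ]), 58, 67, np.float64(1.1)) (array([ 0.67936, -0.1984 ]), 60, 62, np.float64(1.13))
```

View pics/s7.png

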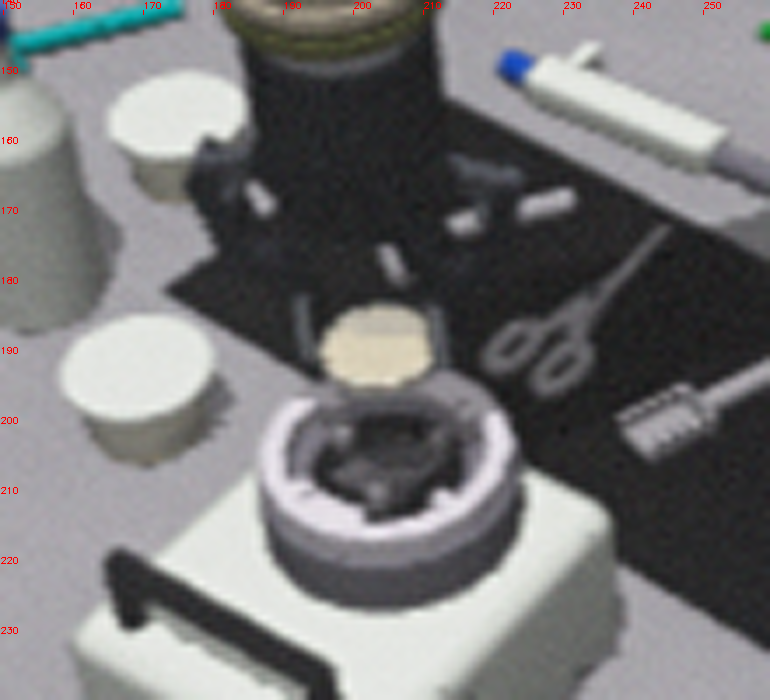

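```bash
python3 - <<'E'
from h import *
im=np.load("scene7.npz")["im"]
for s in(0,1): print(circ("scene",im,.2042,(.6782,-.1959),.025,sgn=s,win=5,angs=[a for a in range(0,360,5)]))
E
python3 go.py 0.6806 -0.1977 0.225 -57.7
```

```text
(array([ 0.67786, -0.19689]), 63, 72, np.float64(1.07))
(array([ 0.67786, -0.19689]), 63, 72, np.float64(1.07))
t 17.32 pos [ 0.6789 -0.1934  0.2682] head -57.80 w 0.0477 F [-0.4  1.3 -0.4] q7 -0.55 q [-0.14  0.65  0.65  1.18 -0.38  1.43 -0.55]
delta [-0.03  0.15  1.44] [-0.01  0.01 -0.02]  rows: trans 1.0 rot 0.0
```

```bash
python3 go.py 0.6803 -0.1976 0.220 -57.7
```

```text
t 17.32 pos [ 0.6789 -0.1934  0.2682] head -57.80 w 0.0477 F [-0.4  1.3 -0.4] q7 -0.55 q [-0.14  0.65  0.65  1.18 -0.38  1.43 -0.55]
delta [-0.03  0.15  1.61] [-0.01  0.01 -0.02]  rows: trans 1.2 rot 0.0
```

Call:
jog_arm(
  moves=[0, 0.1, 0.3, 0, 0, 0, -1, 0, 0.1, 0.6, 0, 0, 0, -1, 0, 0.1, 0.9, 0, 0, 0, -1, 0, 0.1, 1.2, 0, 0, 0, -1, 0, 0.1, 1.2, 0, 0, 0, -1],
)

```text
t: 17.73
ee_pos: [0.68, -0.1937, 0.2294]
eef_rot: [0.96, 0.279, -0.002, -0.001]
ft_force: [-0.4, 0.5, -0.7]
width: 0.0478
```

```bash
python3 go.py 0.6803 -0.1976 0.220 -57.7
```

```text
t 17.73 pos [ 0.68   -0.1937  0.2294] head -57.65 w 0.0478 F [-0.4  0.5 -0.7] q7 -0.54 q [-0.14  0.67  0.64  1.23 -0.39  1.36 -0.54]
delta [-0.06  0.12  0.31] [-0.04  0.03  0.01]  rows: trans 0.2 rot 0.0
```

Call:
jog_arm(
  moves=[-0.05, 0.12, 0.1, 0, 0, 0, -1, -0.05, 0.12, 0.2, 0, 0, 0, -1, -0.05, 0.12, 0.3, 0, 0, 0, -1, -0.05, 0.12, 0.3, 0, 0, 0, -1, -0.05, 0.12, 0.3, 0, 0, 0, -1],
)

```text
t: 18.15
ee_pos: [0.6815, -0.199, 0.2237]
eef_rot: [0.961, 0.278, -0.0, -0.0]
ft_force: [0.3, -0.4, 0.1]
width: 0.0478
```

```bash
python3 go.py 0.6803 -0.1976 0.2155 -57.7
```

```text
t 18.15 pos [ 0.6815 -0.199   0.2237] head -57.71 w 0.0478 F [ 0.3 -0.4  0.1] q7 -0.53 q [-0.13  0.68  0.64  1.23 -0.39  1.35 -0.53]
delta [-0.01 -0.06  0.27] [-0.  0. -0.]  rows: trans 0.2 rot 0.0
```

Call:
jog_arm(
  moves=[0, -0.06, 0, 0, 0, 0, -1, 0, -0.06, 0.1, 0, 0, 0, -1, 0, -0.06, 0.15, 0, 0, 0, -1, 0, -0.06, 0.15, 0, 0, 0, -1, 0, -0.06, 0.15, 0, 0, 0, -1],
)

```text
t: 18.57
ee_pos: [0.6804, -0.1974, 0.219]
eef_rot: [0.961, 0.278, -0.0, -0.0]
ft_force: [0.3, 0.4, 0.5]
width: 0.0477
```

```bash
python3 go.py 0.6803 -0.1976 0.2155 -57.7
```

```text
t 18.57 pos [ 0.6804 -0.1974  0.219 ] head -57.71 w 0.0477 F [0.3 0.4 0.5] q7 -0.53 q [-0.14  0.68  0.63  1.24 -0.39  1.34 -0.53]
delta [-0.01  0.    0.12] [-0.  0. -0.]  rows: trans 0.1 rot 0.0
```

Now on target in x and y. I lower it in small steps and watch the force.

Call:
jog_arm(
  moves=[0, 0, 0.04, 0, 0, 0, -1, 0, 0, 0.08, 0, 0, 0, -1, 0, 0, 0.12, 0, 0, 0, -1, 0, 0, 0.14, 0, 0, 0, -1, 0, 0, 0.14, 0, 0, 0, -1],
)

```text
t: 18.98
ee_pos: [0.6804, -0.1974, 0.2147]
eef_rot: [0.961, 0.278, -0.0, -0.0]
ft_force: [-1.2, -0.0, -0.1]
width: 0.0479
```

```bash
python3 go.py 0.6803 -0.1976 0.2139 -57.7
```

```text
t 18.98 pos [ 0.6804 -0.1974  0.2147] head -57.71 w 0.0479 F [-1.2 -0.  -0.1] q7 -0.53 q [-0.14  0.68  0.63  1.25 -0.39  1.33 -0.53]
delta [-0.01  0.    0.03] [-0.  0. -0.]  rows: trans 0.0 rot 0.0
```

Call:
jog_arm(
  moves=[0, 0, 0.03, 0, 0, 0, -1, 0, 0, 0.05, 0, 0, 0, -1, 0, 0, 0.05, 0, 0, 0, -1, 0, 0, 0.05, 0, 0, 0, -1, 0, 0, 0.05, 0, 0, 0, -1],
)

```text
t: 19.4
ee_pos: [0.6806, -0.1975, 0.214]
eef_rot: [0.961, 0.278, 0.0, 0.0]
ft_force: [-1.9, 1.3, 4.1]
width: 0.0477
```

Call:
jog_arm(
  moves=[0, 0, 0, 0, 0, 0, 0.3, 0, 0, 0, 0, 0, 0, 0.4, 0, 0, 0, 0, 0, 0, 0.4, 0, 0, -0.3, 0, 0, 0, 0.4, 0, 0, -1, 0, 0, 0, 0.4],
)

```text
t: 19.82
ee_pos: [0.6794, -0.1967, 0.2407]
eef_rot: [0.961, 0.278, -0.002, -0.002]
ft_force: [0.3, -0.1, -0.2]
width: 0.0597
```

Call:
jog_arm(
  moves=[0, 0, -0.8, 0, 0, 0, 0.4, 0, 0, -1.6, 0, 0, 0, 0.4, 0, -0.7, -2, 0, 0, 0, 0.6, 0, -1.9, -2, 0, 0, 0, 1, 0, -3.1, -2, 0, 0, 0, 1],
)

```text
t: 20.23
ee_pos: [0.6304, -0.1199, 0.3049]
eef_rot: [0.961, 0.277, 0.001, 0.001]
ft_force: [0.6, 1.3, -0.1]
width: 0.0853
```

```bash
python3 go.py 0.46 0.3825 0.27 -57.7; python3 - <<'E'
from h import *
snap(8)
L=load(8)
im=L["scene"][0]
crop("scene",im,(150,140,260,240),7,"pics/s8.png")
crop("top",L["top"][0],(200,90,360,250),4,"pics/t8.png")
print(circ("scene",im,.150,(.6806,-.1977),.025,sgn=0,win=5),circ("scene",im,.150,(.6806,-.1977),.025,sgn=1,win=5))
E
```

```text
t 20.23 pos [ 0.6304 -0.1199  0.3049] head -57.86 w 0.0853 F [ 0.6  1.3 -0.1] q7 -0.66 q [-0.32  0.48  0.68  1.34 -0.29  1.42 -0.66]
delta [  4.1  -17.2    1.13] [ 0.03 -0.01 -0.03]  rows: trans 12.7 rot 0.0
(array([ 0.67949, -0.19735]), 62, 72, np.float64(1.07)) (array([ 0.67991, -0.19707]), 66, 72, np.float64(1.09))
```

View pics/s8.png

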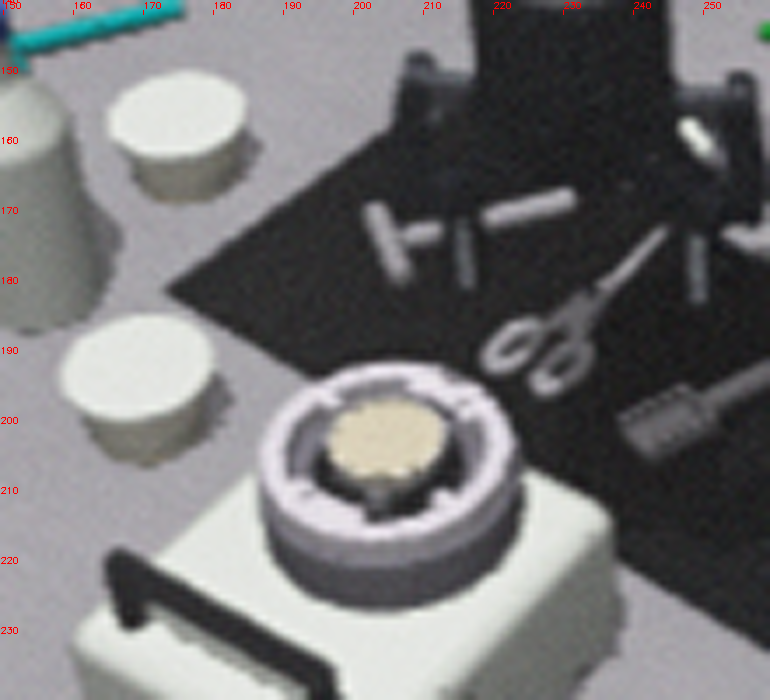

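View pics/t8.png

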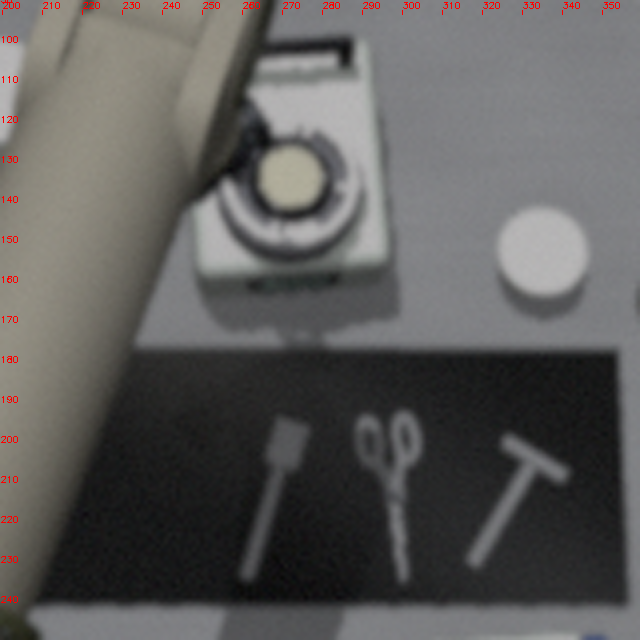

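The dish lies level and centred inside the collar (scene (203,203)). Now I find the clean head's lug angle.

```bash
python3 - <<'E'
from h import *
L=load(4); im=L["scene"][0]
crop("scene",im,(380,255,435,300),12,"pics/s_lug.png")
for t in (0,4):
    print(circ("scene",load(t)["scene"][0],.049,(.4600,.3825),.033,sgn=1,win=6))
E
```

```text
(array([0.45855, 0.38234]), 60, 66, np.float64(0.93))
(array([0.4585 , 0.38254]), 62, 66, np.float64(0.95))
```

View pics/s_lug.png

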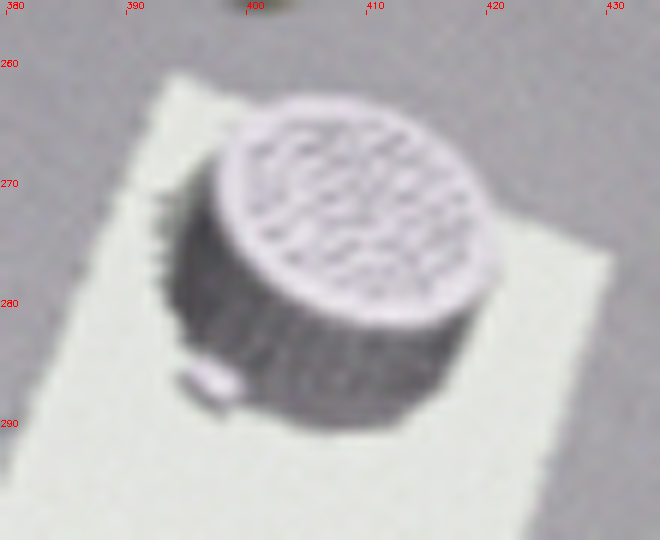

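```bash
python3 - <<'E'
from h import *
for uv in((397.4,286),(396.6,286.6),(395.3,284.9),(399.2,287.4)):
    p=onz("scene",*uv,.009)-np.array([.4585,.3825,.009]); print(uv,p.round(4),np.hypot(*p[:2]).round(4),np.degrees(np.arctan2(p[1],p[0])).round(1))
E
python3 go.py 0.4602 0.3825 0.28 -100
```

```text
(397.4, 286) [ 0.0345 -0.0105  0.    ] 0.036 -17.0
(396.6, 286.6) [ 0.0378 -0.0115  0.    ] 0.0395 -17.0
(395.3, 284.9) [ 0.0347 -0.0168  0.    ] 0.0385 -25.8
(399.2, 287.4) [ 0.0357 -0.0046  0.    ] 0.036 -7.3
t 20.33 pos [ 0.6296 -0.1125  0.3037] head -57.32 w 0.0853 F [0.6 0.5 0.2] q7 -0.66 q [-0.32  0.48  0.67  1.35 -0.3   1.42 -0.66]
delta [  4.16 -16.93   0.87] [-0.06  0.    8.54]  rows: trans 12.6 rot 6.0
```

```bash
python3 -c "
from h import *
print(onz('top',112,242,.043),onz('scene',403,240,.043))"; python3 go.py 0.4602 0.3825 0.25 -45
```

```text
[0.35140762 0.31879398 0.043     ] [0.35206576 0.32117091 0.043     ]
t 20.33 pos [ 0.6296 -0.1125  0.3037] head -57.32 w 0.0853 F [0.6 0.5 0.2] q7 -0.66 q [-0.32  0.48  0.67  1.35 -0.3   1.42 -0.66]
delta [  4.15 -16.93   1.87] [-0.05 -0.02 -2.46]  rows: trans 12.6 rot 1.7
```

Call:
jog_arm(
  moves=[0.3, -1.3, 0, 0, 0, -0.5, 1, 0.6, -2.6, 0, 0, 0, -1, 1, 0.9, -3.9, 0.1, 0, 0, -1.5, 1, 1.2, -5.2, 0.3, 0, 0, -2, 1, 1.6, -6.5, 0.6, 0, 0, -2.5, 1],
)

```text
t: 20.75
ee_pos: [0.5667, 0.0723, 0.2869]
eef_rot: [0.924, 0.381, 0.001, 0.0]
ft_force: [1.3, 0.3, 0.4]
width: 0.085
```

```bash
python3 go.py 0.4602 0.3825 0.25 -45
```

```text
t 20.75 pos [0.5667 0.0723 0.2869] head -45.15 w 0.0850 F [1.3 0.3 0.4] q7 -0.83 q [-0.65  0.3   0.59  1.57 -0.17  1.32 -0.83]
delta [ 4.77 -9.84  1.23] [ 0.01 -0.02 -0.03]  rows: trans 7.9 rot 0.0
```

Call:
jog_arm(
  moves=[0.6, -1.2, 0, 0, 0, 0, 1, 1.2, -2.4, 0, 0, 0, 0, 1, 1.8, -3.6, 0.2, 0, 0, 0, 1, 2.4, -4.8, 0.5, 0, 0, 0, 1, 3, -6, 0.8, 0, 0, 0, 1],
)

```text
t: 21.17
ee_pos: [0.5039, 0.2642, 0.2624]
eef_rot: [0.925, 0.381, 0.001, -0.0]
ft_force: [1.3, 0.7, 0.0]
width: 0.0854
```

```bash
python3 go.py 0.4602 0.3825 0.15 -45
```

```text
t 21.17 pos [0.5039 0.2642 0.2624] head -45.25 w 0.0854 F [1.3 0.7 0. ] q7 -1.21 q [-0.93  0.3   0.49  1.61 -0.15  1.26 -1.21]
delta [ 1.74 -3.83  3.75] [ 0.   -0.02 -0.05]  rows: trans 4.1 rot 0.0
```

Call:
jog_arm(
  moves=[0.6, -1.2, 0, 0, 0, 0, 1, 1.2, -2.4, 0.3, 0, 0, 0, 1, 1.6, -3.4, 0.9, 0, 0, 0, 1, 1.6, -3.6, 2, 0, 0, 0, 1, 1.6, -3.6, 3, 0, 0, 0, 1],
)

```text
t: 21.58
ee_pos: [0.4603, 0.3773, 0.1712]
eef_rot: [0.923, 0.384, 0.001, -0.001]
ft_force: [0.2, -0.8, -0.1]
width: 0.0851
```

```bash
python3 go.py 0.4602 0.3825 0.12 -45
```

```text
t 21.58 pos [0.4603 0.3773 0.1712] head -44.86 w 0.0851 F [ 0.2 -0.8 -0.1] q7 -1.37 q [-1.05  0.43  0.41  1.65 -0.19  1.1  -1.37]
delta [ 0.11 -0.12  1.71] [-0.02 -0.03  0.03]  rows: trans 1.2 rot 0.0
```

Call:
jog_arm(
  moves=[0, -0.1, 0.4, 0, 0, 0, 1, 0, -0.1, 0.8, 0, 0, 0, 1, 0, -0.1, 1.2, 0, 0, 0, 1, 0, -0.1, 1.5, 0, 0, 0, 1, 0, -0.1, 1.5, 0, 0, 0, 1],
)

```text
t: 22.0
ee_pos: [0.4603, 0.3745, 0.1254]
eef_rot: [0.925, 0.38, -0.001, 0.0]
ft_force: [-0.2, 0.1, -0.7]
width: 0.0852
```

```bash
python3 go.py 0.4602 0.3825 0.09 -45;python3 - <<'E'
from h import *
snap(9,["scene"])
im=np.load("scene9.npz")["im"]
crop("scene",im,(350,200,450,320),5,"pics/s9.png")
E
```

```text
t 22.00 pos [0.4603 0.3745 0.1254] head -45.27 w 0.0852 F [-0.2  0.1 -0.7] q7 -1.36 q [-1.04  0.49  0.4   1.69 -0.21  1.01 -1.36]
delta [ 0.19 -0.19  1.18] [ 0.    0.02 -0.05]  rows: trans 0.9 rot 0.0
```

View pics/s9.png

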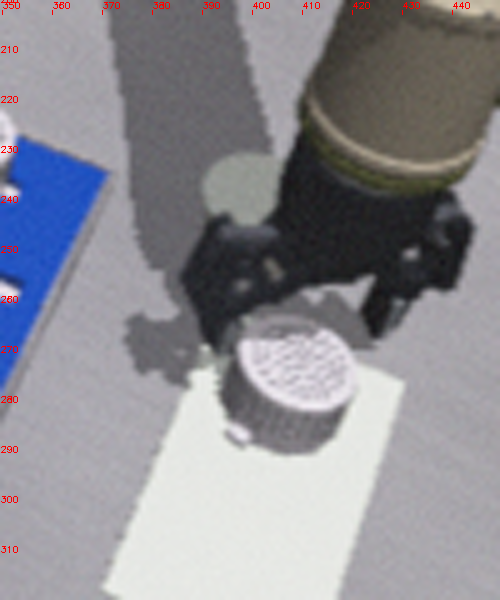

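The head at scene (408,275) lies between the finger ends at (392,266) and (424,262). The tool is still 8 mm short along y, so I correct that first and then descend.

Call:
jog_arm(
  moves=[0.2, -0.2, 0, 0, 0, 0, 1, 0.2, -0.2, 0.3, 0, 0, 0, 1, 0.2, -0.2, 0.6, 0, 0, 0, 1, 0.2, -0.2, 0.6, 0, 0, 0, 1, 0.2, -0.2, 0.6, 0, 0, 0, 1],
)

```text
t: 22.47
ee_pos: [0.4598, 0.3833, 0.1076]
eef_rot: [0.925, 0.381, -0.001, 0.0]
ft_force: [0.0, -0.7, 0.1]
width: 0.0855
```

```bash
python3 go.py 0.4602 0.3825 0.09 -45
```

```text
t 22.47 pos [0.4598 0.3833 0.1076] head -45.21 w 0.0855 F [ 0.  -0.7  0.1] q7 -1.36 q [-1.04  0.52  0.39  1.69 -0.23  0.98 -1.36]
delta [-0.01  0.03  0.59] [ 0.    0.02 -0.04]  rows: trans 0.4 rot 0.0
```

Call:
jog_arm(
  moves=[0, 0, 0.3, 0, 0, 0, 1, 0, 0, 0.6, 0, 0, 0, 1, 0, 0, 0.6, 0, 0, 0, -1, 0, 0, 0.6, 0, 0, 0, -1, 0, 0, 0.6, 0, 0, 0, -1],
  newtons=30,
)

```text
t: 22.88
ee_pos: [0.4602, 0.3835, 0.0903]
eef_rot: [0.925, 0.381, -0.0, 0.0]
ft_force: [0.3, 0.3, -2.7]
width: 0.0652
```

```bash
python3 go.py 0.4602 0.3825 0.09 45
```

```text
t 22.88 pos [0.4602 0.3835 0.0903] head -45.22 w 0.0652 F [ 0.3  0.3 -2.7] q7 -1.36 q [-1.04  0.54  0.38  1.7  -0.24  0.95 -1.36]
delta [-0.02  0.02  0.01] [-0.000e+00  1.000e-02 -1.804e+01]  rows: trans 0.0 rot 12.6
```

Call:
jog_arm(
  moves=[0, 0, 0, 0, 0, 0, -1, 0, 0, 0, 0, 0, 0, -1, 0, 0, 0, 0, 0, 0, 1, 0, 0, 0, 0, 0, 0, 1, 0, 0, 0, 0, 0, 0, 1],
)

```text
t: 23.3
ee_pos: [0.4603, 0.3839, 0.0908]
eef_rot: [0.925, 0.381, 0.0, -0.0]
ft_force: [0.1, -0.1, 0.4]
width: 0.0857
```

Call:
jog_arm(
  moves=[0, 0, 0, 0, 0, -1.4, 1, 0, 0, 0, 0, 0, -2.8, 1, 0, 0, 0, 0, 0, -4.2, 1, 0, 0, 0, 0, 0, -5.6, 1, 0, 0, 0, 0, 0, -7, 1],
)

```text
t: 23.72
ee_pos: [0.4603, 0.3838, 0.0907]
eef_rot: [0.765, 0.644, 0.0, 0.0]
ft_force: [0.0, 1.2, -0.7]
width: 0.0852
```

Call:
jog_arm(
  moves=[0, 0, 0, 0, 0, -1.4, 1, 0, 0, 0, 0, 0, -2.8, 1, 0, 0, 0, 0, 0, -4.2, 1, 0, 0, 0, 0, 0, -5.6, 1, 0, 0, 0, 0, 0, -7, 1],
)

```text
t: 24.13
ee_pos: [0.4604, 0.3838, 0.0908]
eef_rot: [0.536, 0.844, 0.0, 0.0]
ft_force: [-0.3, -0.4, -0.4]
width: 0.0854
```

Call:
jog_arm(
  moves=[0, 0, 0, 0, 0, -1.4, 1, 0, 0, 0, 0, 0, -2.8, 1, 0, 0, 0, 0, 0, -4, 1, 0, 0, 0, 0, 0, -4, 1, 0, 0, 0, 0, 0, -4, 1],
)

```text
t: 24.55
ee_pos: [0.4604, 0.3836, 0.0906]
eef_rot: [0.386, 0.922, 0.0, -0.0]
ft_force: [-0.3, -0.4, 0.6]
width: 0.0855
```

```bash
python3 go.py 0.4602 0.3835 0.09 45
```

```text
t 24.55 pos [0.4604 0.3836 0.0906] head 44.58 w 0.0855 F [-0.3 -0.4  0.6] q7 0.05 q [-0.78  0.52  0.04  1.68 -0.02  0.94  0.05]
delta [ 0.   -0.01  0.02] [ 0.   -0.   -0.08]  rows: trans 0.0 rot 0.1
```

Call:
jog_arm(
  moves=[0, 0, 0, 0, 0, 0, -1, 0, 0, 0, 0, 0, 0, -1, 0, 0, 0, 0, 0, 0, -1, 0, 0, 0, 0, 0, 0, -1, 0, 0, 0, 0, 0, 0, -1],
  newtons=60,
)

```text
t: 24.97
ee_pos: [0.4604, 0.3839, 0.091]
eef_rot: [0.385, 0.923, 0.0, 0.0]
ft_force: [-0.5, -0.2, 5.4]
width: 0.0643
```

Call:
jog_arm(
  moves=[0, 0, 0, 0, 0, 0, -1, 0, 0, -0.3, 0, 0, 0, -1, 0, 0, -1, 0, 0, 0, -1, 0, 0, -2, 0, 0, 0, -1, 0, 0, -2.5, 0, 0, 0, -1],
)

```text
t: 25.38
ee_pos: [0.4606, 0.3842, 0.1683]
eef_rot: [0.385, 0.923, 0.001, 0.0]
ft_force: [0.9, 0.6, -0.8]
width: 0.0644
```

```bash
python3 go.py 0.6804 -0.1976 0.30 -63; python3 - <<'E'
from h import *
snap(10,["scene"])
im=np.load("scene10.npz")["im"]
crop("scene",im,(360,200,450,310),6,"pics/s10.png")
E
```

```text
t 25.38 pos [0.4606 0.3842 0.1683] head 44.76 w 0.0644 F [ 0.9  0.6 -0.8] q7 0.05 q [-0.78  0.43  0.04  1.62 -0.02  1.09  0.05]
delta [-18.93  -8.44  -4.4 ] [ 2.000e-02 -2.000e-02  2.155e+01]  rows: trans 15.2 rot 15.1
```

View pics/s10.png

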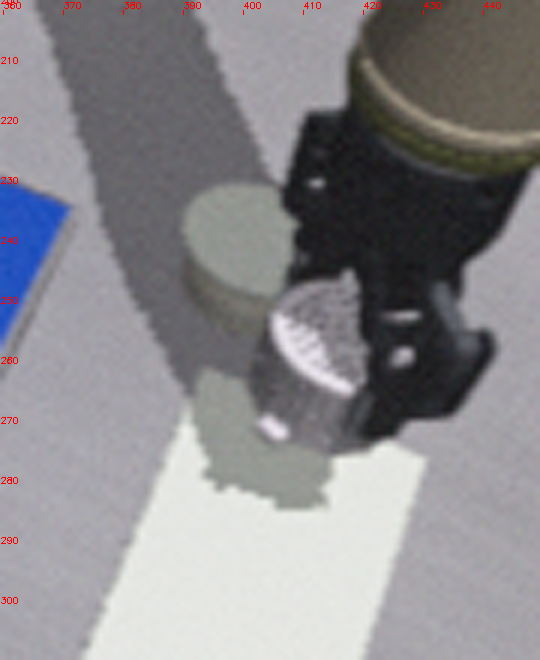

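```bash
python3 - <<'E'
from h import *
print(circ("scene",np.load("scene10.npz")["im"],.1263,(.4606,.3842),.033,win=6))
for b in(0,.0015):
  p=onz("scene",405,270.8,.0858)-np.array([.4606-b,.3842,0]); print(p[:2],np.hypot(*p[:2]),np.degrees(np.arctan2(p[1],p[0])))
E
```

```text
(array([0.45826, 0.38439]), 40, 58, np.float64(0.94))
[ 0.03219995 -0.00991734] 0.03369258905834604 -17.11843290726144
[ 0.03369995 -0.00991734] 0.035128911377990915 -16.398285447144353
```

Call:
jog_arm(
  moves=[0, 0, -1.3, 0, 0, 1.2, -1, -0.8, -0.3, -2.2, 0, 0, 2.4, -1, -2, -0.8, -2.8, 0, 0, 3.8, -1, -3.2, -1.4, -3.3, 0, 0, 5.2, -1, -4.4, -1.9, -3.8, 0, 0, 6.6, -1],
)

```text
t: 25.85
ee_pos: [0.5115, 0.2509, 0.2791]
eef_rot: [0.633, 0.774, -0.0, -0.0]
ft_force: [0.5, 0.0, -2.7]
width: 0.0642
```

```bash
python3 go.py 0.6804 -0.1976 0.29 -63.4
```

```text
t 25.85 pos [0.5115 0.2509 0.2791] head 11.49 w 0.0642 F [ 0.5  0.  -2.7] q7 -0.26 q [-0.68  0.28  0.21  1.57 -0.06  1.3  -0.26]
delta [-15.77   2.54  -0.37] [-1.000e-02  0.000e+00  1.498e+01]  rows: trans 11.5 rot 10.5
```

Call:
jog_arm(
  moves=[-1.3, 0.2, -0.1, 0, 0, 1.4, -1, -2.6, 0.4, -0.2, 0, 0, 2.8, -1, -3.9, 0.6, -0.4, 0, 0, 4.2, -1, -5.2, 0.8, -0.4, 0, 0, 5.6, -1, -6.5, 1, -0.4, 0, 0, 7, -1],
)

```text
t: 26.27
ee_pos: [0.5811, 0.0657, 0.2906]
eef_rot: [0.837, 0.548, 0.0, -0.0]
ft_force: [0.5, -0.4, -2.5]
width: 0.0645
```

```bash
python3 go.py 0.6804 -0.1976 0.29 -63.4
```

```text
t 26.27 pos [0.5811 0.0657 0.2906] head -23.57 w 0.0645 F [ 0.5 -0.4 -2.5] q7 -0.48 q [-0.48  0.31  0.4   1.52 -0.12  1.33 -0.48]
delta [-6.72  6.54  0.02] [-0.   -0.    7.97]  rows: trans 6.7 rot 5.6
```

Call:
jog_arm(
  moves=[-0.9, 0.9, 0, 0, 0, 1.4, -1, -1.8, 1.8, 0, 0, 0, 2.8, -1, -2.7, 2.7, 0, 0, 0, 4.2, -1, -3.7, 3.6, 0, 0, 0, 5.6, -1, -4.6, 4.5, 0, 0, 0, 7, -1],
)

```text
t: 26.68
ee_pos: [0.6506, -0.1145, 0.29]
eef_rot: [0.963, 0.271, -0.001, -0.0]
ft_force: [1.3, -0.3, -0.1]
width: 0.0643
```

```bash
python3 go.py 0.6804 -0.1976 0.29 -63.4
```

```text
t 26.68 pos [ 0.6506 -0.1145  0.29  ] head -58.57 w 0.0643 F [ 1.3 -0.3 -0.1] q7 -0.72 q [-0.24  0.51  0.56  1.3  -0.27  1.41 -0.72]
delta [-0.6   2.88 -0.  ] [-0.01  0.01  0.97]  rows: trans 2.1 rot 0.7
```

Call:
jog_arm(
  moves=[-0.3, 1.2, 0, 0, 0, 0.5, -1, -0.5, 2.4, 0, 0, 0, 1, -1, -0.6, 2.8, 0, 0, 0, 1, -1, -0.6, 2.8, 0.2, 0, 0, 1, -1, -0.6, 2.8, 0.4, 0, 0, 1, -1],
)

```text
t: 27.1
ee_pos: [0.6794, -0.1947, 0.2773]
eef_rot: [0.973, 0.231, -0.001, -0.0]
ft_force: [0.1, 0.7, -2.3]
width: 0.0641
```

Call:
jog_arm(
  moves=[0, 0, 0.2, 0, 0, 0, -1, 0, 0, 0.5, 0, 0, 0, -1, 0, 0, 0.8, 0, 0, 0, -1, 0, 0, 0.8, 0, 0, 0, -1, 0, 0, 0.8, 0, 0, 0, -1],
)

```text
t: 27.52
ee_pos: [0.6794, -0.1923, 0.2536]
eef_rot: [0.973, 0.232, -0.001, -0.001]
ft_force: [-0.0, -0.2, -2.1]
width: 0.064
```

```bash
python3 go.py 0.6804 -0.1976 0.24 -63.4
```

```text
t 27.52 pos [ 0.6794 -0.1923  0.2536] head -63.14 w 0.0640 F [-0.  -0.2 -2.1] q7 -0.67 q [-0.1   0.64  0.57  1.2  -0.33  1.4  -0.67]
delta [-0.05  0.17  0.45] [-0.02  0.01  0.05]  rows: trans 0.4 rot 0.0
```

Call:
jog_arm(
  moves=[-0.05, 0.17, 0, 0, 0, 0, -1, -0.05, 0.17, 0.1, 0, 0, 0, -1, -0.05, 0.17, 0.2, 0, 0, 0, -1, -0.05, 0.17, 0.2, 0, 0, 0, -1, -0.05, 0.17, 0.2, 0, 0, 0, -1],
)

```text
t: 27.93
ee_pos: [0.6805, -0.1987, 0.2483]
eef_rot: [0.973, 0.232, -0.0, -0.0]
ft_force: [0.3, -0.9, -2.2]
width: 0.0645
```

```bash
python3 go.py 0.6804 -0.1976 0.23 -63.4; python3 - <<'E'
from h import *
snap(11,["scene"])
im=np.load("scene11.npz")["im"]
crop("scene",im,(150,140,260,240),7,"pics/s11.png")
E
```

```text
t 27.93 pos [ 0.6805 -0.1987  0.2483] head -63.22 w 0.0645 F [ 0.3 -0.9 -2.2] q7 -0.66 q [-0.09  0.65  0.57  1.2  -0.34  1.39 -0.66]
delta [ 0.01 -0.03  0.61] [-0.    0.    0.04]  rows: trans 0.4 rot 0.0
```

View pics/s11.png

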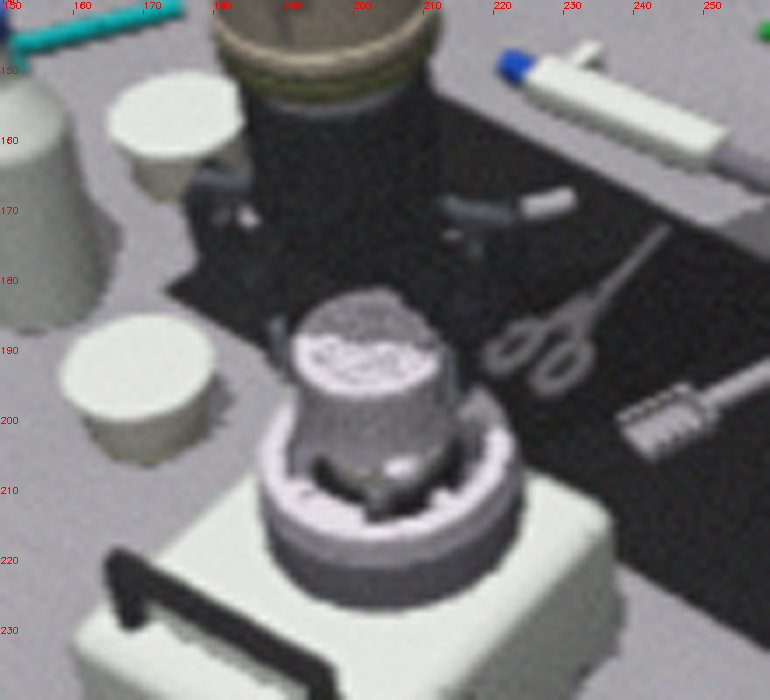

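```bash
python3 - <<'E'
from h import *
for z in(.1655,.163):
  p=onz("scene",206.6,206.2,z)-np.array([.6805,-.1987,0]); print(p[:2],np.hypot(*p[:2]),np.degrees(np.arctan2(p[1],p[0])))
E
```

```text
[0.01839469 0.02925764] 0.034559714667771 57.841846218520736
[0.01675529 0.02738972] 0.032108198428622066 58.54435814172603
```

Call:
jog_arm(
  moves=[0, -0.02, 0.2, 0, 0, 0.4, -1, 0, -0.02, 0.4, 0, 0, 0.4, -1, 0, -0.02, 0.6, 0, 0, 0.4, -1, 0, -0.02, 0.6, 0, 0, 0.4, -1, 0, -0.02, 0.6, 0, 0, 0.4, -1],
)

```text
t: 28.4
ee_pos: [0.6801, -0.198, 0.2298]
eef_rot: [0.977, 0.215, -0.001, -0.0]
ft_force: [-0.9, 0.4, -2.3]
width: 0.0646
```

```bash
python3 go.py 0.6804 -0.1976 0.218 -63.4
```

```text
t 28.40 pos [ 0.6801 -0.198   0.2298] head -65.17 w 0.0646 F [-0.9  0.4 -2.3] q7 -0.69 q [-0.1   0.66  0.57  1.22 -0.35  1.35 -0.69]
delta [ 0.01 -0.01  0.39] [-0.01  0.01 -0.35]  rows: trans 0.3 rot 0.2
```

Call:
jog_arm(
  moves=[0, 0, 0.1, 0, 0, 0, -1, 0, 0, 0.2, 0, 0, 0, -1, 0, 0, 0.3, 0, 0, 0, -1, 0, 0, 0.4, 0, 0, 0, -1, 0, 0, 0.4, 0, 0, 0, -1],
)

```text
t: 28.82
ee_pos: [0.6804, -0.1982, 0.2184]
eef_rot: [0.977, 0.215, 0.0, 0.0]
ft_force: [-0.4, 0.7, -2.5]
width: 0.0646
```

```bash
python3 go.py 0.6804 -0.1976 0.218 -63.4
```

```text
t 28.82 pos [ 0.6804 -0.1982  0.2184] head -65.20 w 0.0646 F [-0.4  0.7 -2.5] q7 -0.68 q [-0.1   0.67  0.57  1.24 -0.35  1.33 -0.68]
delta [ 0.01 -0.02  0.01] [ 0.    0.   -0.36]  rows: trans 0.0 rot 0.3
```

Call:
jog_arm(
  moves=[0, 0, 0.03, 0, 0, 0, -1, 0, 0, 0.06, 0, 0, 0, -1, 0, 0, 0.06, 0, 0, 0, -1, 0, 0, 0.06, 0, 0, 0, -1, 0, 0, 0.06, 0, 0, 0, -1],
)

```text
t: 29.23
ee_pos: [0.6804, -0.1982, 0.2181]
eef_rot: [0.977, 0.215, 0.0, 0.0]
ft_force: [-3.7, 0.2, 5.8]
width: 0.0643
```

```bash
python3 go.py 0.6804 -0.1976 0.218 -122;python3 -c "
from cell import *;print(read_state()['wrist_torque'])"
```

```text
t 29.23 pos [ 0.6804 -0.1982  0.2181] head -65.20 w 0.0643 F [-3.7  0.2  5.8] q7 -0.68 q [-0.1   0.67  0.57  1.24 -0.35  1.33 -0.68]
delta [ 0.01 -0.02  0.  ] [-0.000e+00 -1.000e-02  1.136e+01]  rows: trans 0.0 rot 7.9
[0.39440134 0.82733076 0.02235925]
```

Seated on the deck at TCP z 0.218. Now turn it clockwise.

Call:
jog_arm(
  moves=[0, 0, 0, 0, 0, 1, -1, 0, 0, 0, 0, 0, 2, -1, 0, 0, 0, 0, 0, 3, -1, 0, 0, 0, 0, 0, 4, -1, 0, 0, 0, 0, 0, 5, -1],
)

```text
t: 29.65
ee_pos: [0.6807, -0.1983, 0.2181]
eef_rot: [1.0, -0.004, 0.001, 0.0]
ft_force: [-1.4, 1.2, 4.8]
width: 0.0646
```

Call:
jog_arm(
  moves=[0, 0, 0, 0, 0, 1, -1, 0, 0, 0, 0, 0, 2, -1, 0, 0, 0, 0, 0, 3, -1, 0, 0, 0, 0, 0, 4, -1, 0, 0, 0, 0, 0, 4.5, -1],
)

```text
t: 30.07
ee_pos: [0.6809, -0.1983, 0.2181]
eef_rot: [0.98, -0.199, 0.001, 0.0]
ft_force: [-0.3, 0.1, 5.0]
width: 0.0641
```

```bash
python3 go.py 0.6804 -0.1976 0.218 -122;python3 -c "
from cell import *;print(read_state()['wrist_torque'])"
```

```text
t 30.07 pos [ 0.6809 -0.1983  0.2181] head -112.97 w 0.0641 F [-0.3  0.1  5. ] q7 -1.45 q [-0.19  0.71  0.74  1.25 -0.47  1.35 -1.45]
delta [-0.03 -0.01  0.  ] [-0.01 -0.03  1.81]  rows: trans 0.0 rot 1.3
[0.11709507 0.05752884 0.10846786]
```

Call:
jog_arm(
  moves=[0, 0, 0, 0, 0, 0.4, -1, 0, 0, 0, 0, 0, 0.8, -1, 0, 0, 0, 0, 0, 1.2, -1, 0, 0, 0, 0, 0, 1.4, -1, 0, 0, 0, 0, 0, 1.4, -1],
)

```text
t: 30.48
ee_pos: [0.681, -0.1983, 0.2182]
eef_rot: [0.967, -0.257, 0.001, 0.0]
ft_force: [0.2, 1.2, 5.8]
width: 0.0643
```

```bash
python3 go.py 0.6804 -0.1976 0.218 -122;python3 -c "
from cell import *;print(read_state()['wrist_torque'])"
```

```text
t 30.48 pos [ 0.681  -0.1983  0.2182] head -119.74 w 0.0643 F [0.2 1.2 5.8] q7 -1.56 q [-0.2   0.72  0.77  1.25 -0.49  1.36 -1.56]
delta [-0.03 -0.01  0.01] [-0.01 -0.03  0.45]  rows: trans 0.0 rot 0.3
[ 0.13037599  0.03225172 -0.18714401]
```

Call:
jog_arm(
  moves=[0, 0, 0, 0, 0, 0.2, -1, 0, 0, 0, 0, 0, 0.4, -1, 0, 0, 0, 0, 0, 0.6, -1, 0, 0, 0, 0, 0, 0.8, -1, 0, 0, 0, 0, 0, 0.8, -1],
)

```text
t: 30.9
ee_pos: [0.6811, -0.1981, 0.2181]
eef_rot: [0.957, -0.29, 0.001, -0.0]
ft_force: [-1.0, 0.5, 6.1]
width: 0.0648
```

```bash
python3 go.py 0.6804 -0.1976 0.218 -122;python3 -c "
from cell import *;print(read_state()['wrist_torque'])"
```

```text
t 30.90 pos [ 0.6811 -0.1981  0.2181] head -123.67 w 0.0648 F [-1.   0.5  6.1] q7 -1.62 q [-0.21  0.72  0.78  1.25 -0.5   1.36 -1.62]
delta [-0.03 -0.    0.  ] [-0.01 -0.03 -0.33]  rows: trans 0.0 rot 0.2
[0.19100907 0.00850307 0.3368024 ]
```

Call:
jog_arm(
  moves=[0, 0, 0, 0, 0, 0.2, -1, 0, 0, 0, 0, 0, 0.4, -1, 0, 0, 0, 0, 0, 0.5, -1, 0, 0, 0, 0, 0, 0.5, -1, 0, 0, 0, 0, 0, 0.5, -1],
)

```text
t: 31.32
ee_pos: [0.6807, -0.1984, 0.2181]
eef_rot: [0.951, -0.31, 0.001, 0.0]
ft_force: [-2.9, -1.3, 7.1]
width: 0.0644
```

```bash
python3 go.py 0.6804 -0.1976 0.218 -122;python3 -c "
from cell import *;print(read_state()['wrist_torque'])"
```

```text
t 31.32 pos [ 0.6807 -0.1984  0.2181] head -126.07 w 0.0644 F [-2.9 -1.3  7.1] q7 -1.66 q [-0.21  0.72  0.79  1.25 -0.5   1.36 -1.66]
delta [-0.02 -0.02  0.  ] [ 0.   -0.02 -0.81]  rows: trans 0.0 rot 0.6
[-0.15395534  0.42852334  1.61028573]
```

Call:
jog_arm(
  moves=[0, 0, 0, 0, 0, -0.2, -1, 0, 0, 0, 0, 0, -0.2, 1, 0, 0, 0, 0, 0, -0.2, 1, 0, 0, 0, 0, 0, -0.2, 1, 0, 0, -0.6, 0, 0, -0.2, 1],
)

```text
t: 31.73
ee_pos: [0.6791, -0.1971, 0.2306]
eef_rot: [0.953, -0.303, -0.003, -0.0]
ft_force: [-0.5, 0.6, -0.3]
width: 0.0855
```

Call:
jog_arm(
  moves=[0, 0, -0.8, 0, 0, 0, 1, 0, 0, -1.8, 0, 0, 0, 1, 0, 0, -2.8, 0, 0, 0, 1, 0.4, 1, -3, 0, 0, -1, 1, 0.8, 2, -3, 0, 0, -2, 1],
)

```text
t: 32.15
ee_pos: [0.6673, -0.2592, 0.3279]
eef_rot: [0.977, -0.214, 0.002, 0.0]
ft_force: [-0.0, -1.8, -0.7]
width: 0.0854
```

```bash
python3 go.py 0.46 0.0 0.30 -60; python3 - <<'E'
from h import *
snap(12)
L=load(12)
im=L["scene"][0]
crop("scene",im,(150,130,300,250),5,"pics/s12.png")
crop("top",L["top"][0],(200,90,370,250),4,"pics/t12.png")
for n in C: print(n,circ(n,L[n][0],.176,(.6806,-.1977),.033,sgn=1,win=5))
E
```

```text
t 32.15 pos [ 0.6673 -0.2592  0.3279] head -114.68 w 0.0854 F [-0.  -1.8 -0.7] q7 -1.42 q [-0.08  0.68  0.78  1.05 -0.46  1.57 -1.42]
delta [-9.89 -4.97  0.89] [  0.02  -0.06 -10.94]  rows: trans 8.0 rot 7.6
scene (array([ 0.67876, -0.19847]), 70, 72, np.float64(0.89))
top None
```

View pics/s12.png

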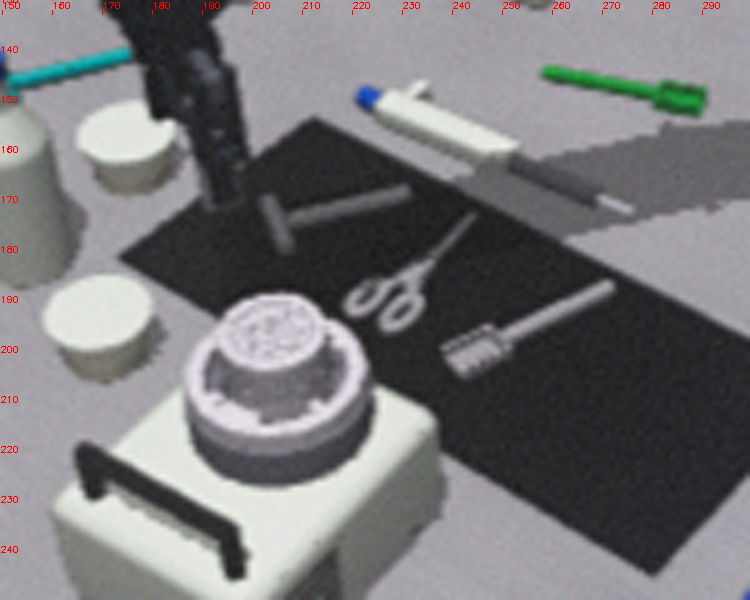

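View pics/t12.png

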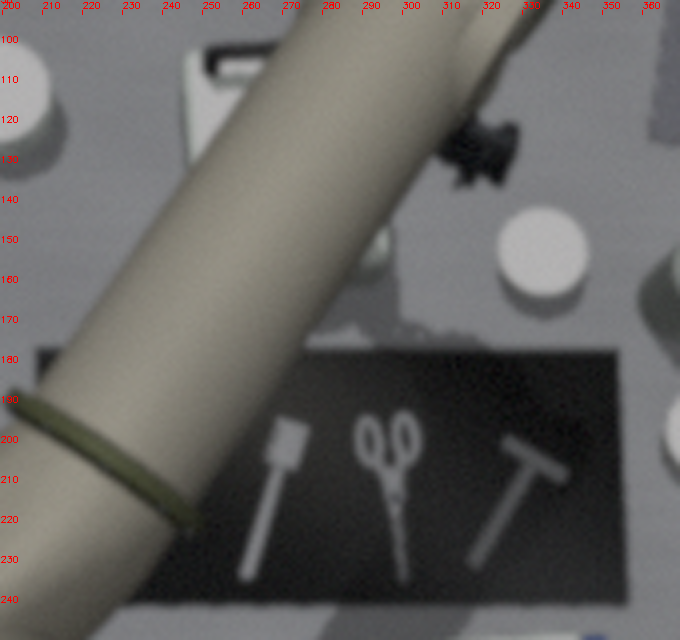

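The clean head sits locked at scene (203,195) and the tools lie as before. Now I measure the three tools.

```bash
cat > tools.py <<'E'
import sys
from h import *
SEED={}
def tools(t,names=("scene","top"),verbose=1):
    out={}
    for n in names:
        im=np.load(f"{n}{t}.npz")["im"]
        x0,y0,x1,y1=.34,-.52,.62,.06
        mm=.5; o=ortho(n,im,.010,x0,y0,x1,y1,mm)
        hsv=cv2.cvtColor(o,cv2.COLOR_RGB2HSV); g=cv2.cvtColor(o,cv2.COLOR_RGB2GRAY)
        blk=(g<62).astype(np.uint8); cs,_=cv2.findContours(cv2.morphologyEx(blk,cv2.MORPH_CLOSE,np.ones((25,25))),cv2.RETR_EXTERNAL,cv2.CHAIN_APPROX_SIMPLE)
        pad=max(cs,key=cv2.contourArea); pm=np.zeros_like(g); cv2.drawContours(pm,[cv2.convexHull(pad)],-1,1,-1); pm=cv2.erode(pm,np.ones((9,9)))
        m=((g>int(sys.argv[2]) if len(sys.argv)>2 else (g>68))&(pm>0)).astype(np.uint8); m=cv2.morphologyEx(m,cv2.MORPH_OPEN,np.ones((3,3)))
        k,lab,st,ce=cv2.connectedComponentsWithStats(m)
        vis=o.copy()
        for l in range(1,k):
            if st[l,4]*mm*mm<700 or st[l,4]*mm*mm>6000: continue
            yy,xx=np.nonzero(lab==l); P=np.stack([x0+yy*mm/1000,y0+xx*mm/1000],-1); c=P.mean(0)
            w,V=np.linalg.eigh(np.cov((P-c).T)); a=V[:,1]; s=(P-c)@a; lat=(P-c)@V[:,0]; sk=(s**3).mean()
            lo,hi=np.percentile(s,.3),np.percentile(s,99.7); mid=c+a*(lo+hi)/2
            # which end is wide
            wl=np.ptp(lat[s<lo+25e-3]); wh=np.ptp(lat[s>hi-25e-3])
            wide=1 if wh>wl else -1; wd=max(wl,wh)
            print(n,"area %d"%(st[l,4]*mm*mm),"len %.1f"%((hi-lo)*1e3),"wide %.1f"%(wd*1e3),"mid",mid.round(4),"wide-end heading %.1f"%np.degrees(np.arctan2(a[1]*wide,a[0]*wide)), "centroid",c.round(4))
        cv2.imwrite(f"pics/tl_{n}_{t}.png",cv2.resize(np.vstack([vis[:,:,::-1],cv2.cvtColor(m*255,cv2.COLOR_GRAY2BGR)]),None,fx=.5,fy=.5))
if __name__=="__main__": tools(sys.argv[1])
E
python3 tools.py 12; python3 tools.py 0 80
```

```text
scene area 3554 len 146.1 wide 39.7 mid [ 0.4427 -0.1863] wide-end heading -17.0 centroid [ 0.4549 -0.1901]
scene area 1356 len 55.9 wide 41.8 mid [ 0.4011 -0.4902] wide-end heading -4.1 centroid [ 0.4029 -0.4904]
scene area 3443 len 139.6 wide 60.0 mid [ 0.448  -0.2885] wide-end heading 5.8 centroid [ 0.4749 -0.2858]
scene area 2541 len 112.2 wide 69.2 mid [ 0.4327 -0.3837] wide-end heading -32.0 centroid [ 0.442  -0.3896]
scene area 1962 len 108.0 wide 26.8 mid [ 0.5067 -0.4866] wide-end heading -163.1 centroid [ 0.4998 -0.4887]
top area 2758 len 140.6 wide 32.9 mid [ 0.445  -0.1844] wide-end heading -17.4 centroid [ 0.458  -0.1884]
top area 1262 len 105.7 wide 55.2 mid [ 0.4361 -0.382 ] wide-end heading -31.4 centroid [ 0.4483 -0.3895]
top area 3207 len 125.9 wide 57.9 mid [ 0.4542 -0.2875] wide-end heading 5.5 centroid [ 0.4767 -0.2853]
scene area 3170 len 144.4 wide 36.7 mid [ 0.4427 -0.1867] wide-end heading -17.4 centroid [ 0.4549 -0.1905]
scene area 3426 len 140.6 wide 58.7 mid [ 0.4466 -0.2895] wide-end heading 5.9 centroid [ 0.4702 -0.287 ]
scene area 2938 len 114.4 wide 70.9 mid [ 0.4324 -0.3838] wide-end heading -31.8 centroid [ 0.442  -0.3897]
top area 2802 len 137.1 wide 55.4 mid [ 0.4472 -0.2884] wide-end heading 5.0 centroid [ 0.4687 -0.2865]
top area 2272 len 137.6 wide 28.9 mid [ 0.4446 -0.1843] wide-end heading -17.6 centroid [ 0.4581 -0.1886]
top area 1950 len 110.4 wide 59.9 mid [ 0.4363 -0.3816] wide-end heading -31.9 centroid [ 0.4483 -0.3891]
```

```bash
cat > slots.py <<'E'
from h import *
im={n:np.load(f"{n}0.npz")["im"] for n in C}
th=np.radians(97.41); ex=np.array([np.cos(th),np.sin(th)]); ey=np.array([-np.sin(th),np.cos(th)])
c0=np.array([.5498,.1628])
def blue(n,X):
    g=(im[n][:,:,2].astype(np.float32)-im[n][:,:,0])
    uv=np.array([proj(n,[*x,.013]) for x in X],np.float32)
    return cv2.remap(g,uv[:,:1].copy(),uv[:,1:].copy(),cv2.INTER_CUBIC)[:,0]
def gaps(v,p):
    B=np.percentile(p,90); lo=np.percentile(p,5); h=(B+lo)/2; z=p<h; out=[]
    i=np.nonzero(np.diff(z.astype(int)))[0]; e=[v[k]+(h-p[k])/(p[k+1]-p[k])*(v[k+1]-v[k]) for k in i]; s=[z[k] for k in i]
    for k in range(len(e)-1):
        if not s[k]: out.append(((e[k]+e[k+1])/2,e[k+1]-e[k]))
    return [(round(a*1e3,1),round(b*1e3,1)) for a,b in out]
v=np.arange(-.165,.165,.0005)
for n in C:
    for u in(-.06,-.05,-.04,-.03,.03,.04,.05,.06):
        print(n,"x=%d"%(u*1e3),gaps(v,blue(n,c0+u*ex+v[:,None]*ey)))
    w=np.arange(-.09,.09,.0005)
    for y in(-.13,-.08,-.02,.0,.03,.055,.08): print(n,"row y=%d"%(y*1e3),gaps(w,blue(n,c0+w[:,None]*ex+y*ey)))
E
python3 slots.py
```

```text
scene x=-60 [(np.float64(-112.5), np.float64(10.7)), (np.float64(-55.6), np.float64(58.6)), (np.float64(-1.3), np.float64(14.6))]
scene x=-50 [(np.float64(-112.0), np.float64(10.7)), (np.float64(-56.0), np.float64(58.9)), (np.float64(-1.5), np.float64(13.2))]
scene x=-40 [(np.float64(-112.1), np.float64(10.5)), (np.float64(-55.4), np.float64(57.7)), (np.float64(-1.5), np.float64(14.3)), (np.float64(55.3), np.float64(62.5)), (np.float64(129.5), np.float64(13.4))]
scene x=-30 [(np.float64(-111.8), np.float64(11.0)), (np.float64(-55.3), np.float64(58.8)), (np.float64(-1.3), np.float64(14.2)), (np.float64(54.2), np.float64(60.9)), (np.float64(129.5), np.float64(43.9))]
scene x=30 [(np.float64(-112.2), np.float64(19.2)), (np.float64(-55.6), np.float64(14.8)), (np.float64(-1.4), np.float64(31.1)), (np.float64(55.4), np.float64(16.2)), (np.float64(129.7), np.float64(39.4))]
scene x=40 [(np.float64(-112.1), np.float64(18.2)), (np.float64(-55.6), np.float64(14.6)), (np.float64(-1.2), np.float64(30.3)), (np.float64(55.2), np.float64(16.6)), (np.float64(129.3), np.float64(12.1))]
scene x=50 [(n
[... 2005 characters left out ...]
float64(34.6)), (np.float64(49.6), np.float64(20.8))]
top x=60 [(np.float64(-117.0), np.float64(21.3)), (np.float64(-60.6), np.float64(18.3)), (np.float64(-6.5), np.float64(34.4)), (np.float64(49.4), np.float64(20.2))]
top row y=-130 [(np.float64(0.5), np.float64(36.4))]
top row y=-80 [(np.float64(-27.5), np.float64(90.5))]
top row y=-20 [(np.float64(0.6), np.float64(34.9)), (np.float64(45.5), np.float64(43.0))]
top row y=0 [(np.float64(-3.1), np.float64(142.3))]
top row y=30 [(np.float64(-34.6), np.float64(20.0)), (np.float64(0.4), np.float64(34.6))]
top row y=55 [(np.float64(13.9), np.float64(117.3))]
top row y=80 [(np.float64(-34.2), np.float64(19.7)), (np.float64(0.4), np.float64(32.7))]
```

```bash
python3 go.py 0.4496 -0.1859 0.2 -107.4
```

```text
t 32.25 pos [ 0.662  -0.2684  0.3255] head -115.56 w 0.0853 F [-1.3 -0.6  0.8] q7 -1.42 q [-0.07  0.68  0.78  1.05 -0.46  1.57 -1.42]
delta [-7.58  0.56  4.18] [ 0.05 -0.01 -1.63]  rows: trans 6.2 rot 1.1
```

Call:
jog_arm(
  moves=[-1.2, 0, 0, 0, 0, -0.4, 0.1, -2.4, 0.1, 0.3, 0, 0, -0.8, 0.1, -3.7, 0.2, 0.6, 0, 0, -1.2, 0.1, -5, 0.4, 0.9, 0, 0, -1.6, 0.1, -6.3, 0.5, 1.2, 0, 0, -1.6, 0.1],
)

```text
t: 32.67
ee_pos: [0.4859, -0.1936, 0.2872]
eef_rot: [0.989, -0.149, -0.001, 0.0]
ft_force: [0.0, -0.8, 2.2]
width: 0.0469
```

```bash
python3 go.py 0.4496 -0.1859 0.14 -107.4
```

```text
t 32.67 pos [ 0.4859 -0.1936  0.2872] head -107.11 w 0.0469 F [ 0.  -0.8  2.2] q7 -1.39 q [-0.41  0.22  0.86  1.7  -0.17  1.3  -1.39]
delta [-1.23  0.11  4.91] [0.   0.02 0.06]  rows: trans 3.6 rot 0.0
```

Call:
jog_arm(
  moves=[-0.9, 0.1, 0.8, 0, 0, 0, 0.1, -0.9, 0.1, 2, 0, 0, 0, 0.1, -0.9, 0.1, 3.2, 0, 0, 0, 0.1, -0.9, 0.1, 4.4, 0, 0, 0, 0.1, -0.9, 0.1, 4.8, 0, 0, 0, 0.1],
)

```text
t: 33.08
ee_pos: [0.4587, -0.1875, 0.1405]
eef_rot: [0.989, -0.15, -0.003, -0.0]
ft_force: [-1.1, 1.3, 0.5]
width: 0.0471
```

```bash
python3 go.py 0.4496 -0.1859 0.11 -107.4; python3 - <<'E'
from h import *
snap(13)
L=load(13)
crop("scene",L["scene"][0],(200,130,300,240),6,"pics/s13.png")
crop("top",L["top"][0],(200,170,370,250),4,"pics/t13.png")
E
python3 tools.py 13 80
```

```text
t 33.08 pos [ 0.4587 -0.1875  0.1405] head -107.25 w 0.0471 F [-1.1  1.3  0.5] q7 -1.29 q [-0.36  0.34  0.81  1.95 -0.29  0.98 -1.29]
delta [-0.3   0.04  1.02] [0.   0.07 0.03]  rows: trans 0.8 rot 0.1
scene area 1094 len 106.4 wide 18.3 mid [ 0.3557 -0.3845] wide-end heading 94.8 centroid [ 0.3546 -0.3709]
scene area 1674 len 171.1 wide 18.1 mid [ 0.3557 -0.1264] wide-end heading -93.1 centroid [ 0.3545 -0.148 ]
scene area 2969 len 144.7 wide 37.1 mid [ 0.4427 -0.1867] wide-end heading -17.4 centroid [ 0.4567 -0.1911]
scene area 3346 len 135.5 wide 58.5 mid [ 0.4492 -0.2892] wide-end heading 5.8 centroid [ 0.4716 -0.2869]
scene area 2948 len 114.3 wide 72.1 mid [ 0.4325 -0.3838] wide-end heading -31.8 centroid [ 0.4424 -0.3899]
top area 2357 len 132.1 wide 39.5 mid [ 0.4508 -0.2899] wide-end heading -2.0 centroid [ 0.4647 -0.2904]
top area 1900 len 110.0 wide 59.5 mid [ 0.4364 -0.3816] wide-end heading -31.9 centroid [ 0.4484 -0.389 ]
top area 1597 len 154.5 wide 12.3 mid [ 0.4943 -0.258 ] wide-end heading -33.1 centroid [ 0.4985 -0.2608]
```

View pics/s13.png

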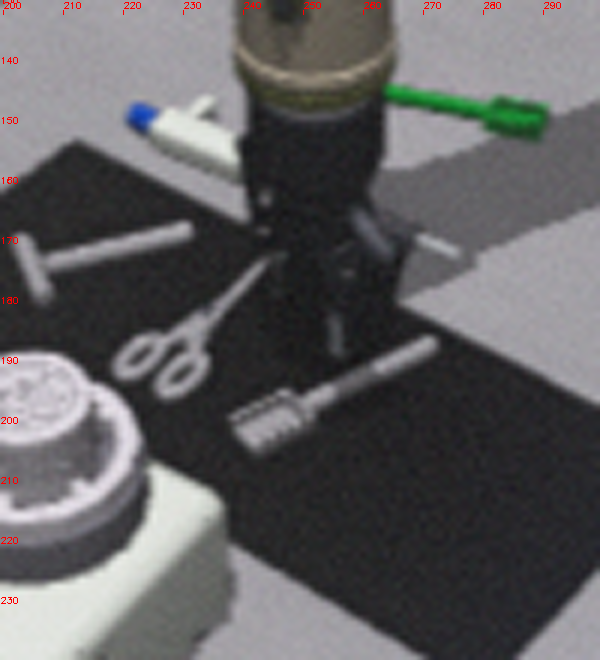

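The grey steel scoop lies on the pad at scene (245–270, 186–203), under the gripper. The green one at (285,150) is off the pad. I descend on the grey one.

Call:
jog_arm(
  moves=[-0.2, 0, 0.4, 0, 0, 0, 0.1, -0.3, 0, 0.8, 0, 0, 0, 0.1, -0.3, 0, 1.2, 0, 0, 0, 0.1, -0.3, 0, 1.5, 0, 0, 0, 0.1, -0.3, 0, 1.5, 0, 0, 0, 0.1],
)

```text
t: 33.6
ee_pos: [0.4528, -0.1862, 0.0991]
eef_rot: [0.989, -0.15, -0.0, 0.0]
ft_force: [-0.3, -0.2, -0.7]
width: 0.0468
```

```bash
python3 go.py 0.4496 -0.1859 0.0785 -107.4
```

```text
t 33.60 pos [ 0.4528 -0.1862  0.0991] head -107.20 w 0.0468 F [-0.3 -0.2 -0.7] q7 -1.24 q [-0.32  0.39  0.77  2.   -0.35  0.89 -1.24]
delta [-0.1   0.02  0.69] [0.   0.01 0.04]  rows: trans 0.5 rot 0.0
```

Call:
jog_arm(
  moves=[-0.1, 0, 0.2, 0, 0, 0, 0.1, -0.1, 0, 0.4, 0, 0, 0, 0.1, -0.1, 0, 0.6, 0, 0, 0, 0.1, -0.1, 0, 0.7, 0, 0, 0, 0.1, -0.1, 0, 0.7, 0, 0, 0, 0.1],
)

```text
t: 34.02
ee_pos: [0.4495, -0.1853, 0.0781]
eef_rot: [0.989, -0.15, -0.001, 0.0]
ft_force: [0.5, -0.4, 0.2]
width: 0.0466
```

```bash
python3 go.py 0.4496 -0.1859 0.0785 -107.4
```

```text
t 34.02 pos [ 0.4495 -0.1853  0.0781] head -107.21 w 0.0466 F [ 0.5 -0.4  0.2] q7 -1.21 q [-0.3   0.42  0.75  2.02 -0.38  0.84 -1.21]
delta [ 0.01  0.02 -0.01] [0.   0.01 0.04]  rows: trans 0.0 rot 0.0
```

Call:
jog_arm(
  moves=[0, 0, 0, 0, 0, 0, -0.4, 0, 0, 0, 0, 0, 0, -1, 0, 0, 0, 0, 0, 0, -1, 0, 0, 0, 0, 0, 0, -1, 0, 0, 0, 0, 0, 0, -1],
  newtons=60,
)

```text
t: 34.43
ee_pos: [0.4501, -0.1855, 0.0792]
eef_rot: [0.989, -0.15, 0.0, -0.0]
ft_force: [-2.1, 1.0, 5.4]
width: 0.0101
```

```bash
python3 go.py 0.4496 -0.1859 0.0785 -107.4
```

```text
t 34.43 pos [ 0.4501 -0.1855  0.0792] head -107.21 w 0.0101 F [-2.1  1.   5.4] q7 -1.21 q [-0.31  0.42  0.75  2.02 -0.38  0.85 -1.21]
delta [-0.01  0.02  0.02] [-0.   -0.01  0.04]  rows: trans 0.0 rot 0.0
```

Call:
jog_arm(
  moves=[0, 0, -0.3, 0, 0, 0, -1, 0, 0, -1.3, 0, 0, 0, -1, 0, 0, -2.4, 0, 0, -1, -1, 0, 0, -3.3, 0, 0, -2.4, -1, 0, 0, -3.6, 0, 0, -3.8, -1],
)

```text
t: 34.85
ee_pos: [0.4511, -0.1865, 0.191]
eef_rot: [1.0, 0.018, 0.003, 0.001]
ft_force: [1.1, -0.0, -1.9]
width: 0.01
```

```bash
python3 go.py 0.5560 0.1646 0.19 7.4
```

```text
t 34.85 pos [ 0.4511 -0.1865  0.191 ] head -87.93 w 0.0100 F [ 1.1 -0.  -1.9] q7 -1.04 q [-0.37  0.22  0.79  1.92 -0.18  1.07 -1.04]
delta [  3.92 -11.57   0.04] [  0.06  -0.03 -19.07]  rows: trans 8.8 rot 13.3
```

Call:
jog_arm(
  moves=[0.3, -0.8, 0, 0, 0, -1.4, -1, 0.6, -1.6, 0, 0, 0, -2.8, -1, 0.8, -2.5, 0, 0, 0, -4.2, -1, 1.1, -3.3, 0, 0, 0, -5.6, -1, 1.4, -4.2, 0, 0, 0, -7, -1],
)

```text
t: 35.27
ee_pos: [0.4878, -0.0575, 0.1873]
eef_rot: [0.948, 0.318, 0.0, 0.0]
ft_force: [0.2, -1.1, -0.8]
width: 0.0099
```

```bash
python3 go.py 0.5560 0.1646 0.19 7.4
```

```text
t 35.27 pos [ 0.4878 -0.0575  0.1873] head -52.93 w 0.0099 F [ 0.2 -1.1 -0.8] q7 -0.74 q [-0.49  0.21  0.61  1.91 -0.14  1.06 -0.74]
delta [ 6.28 -4.54 -0.09] [ 1.000e-02 -0.000e+00 -1.207e+01]  rows: trans 5.6 rot 8.4
```

Call:
jog_arm(
  moves=[0.9, -0.6, 0, 0, 0, -1.4, -1, 1.8, -1.2, 0, 0, 0, -2.8, -1, 2.6, -1.8, 0, 0, 0, -4.2, -1, 3.5, -2.4, 0, 0, 0, -5.6, -1, 4.4, -3.1, 0, 0, 0, -7, -1],
)

```text
t: 35.68
ee_pos: [0.5382, 0.0961, 0.1873]
eef_rot: [0.809, 0.588, 0.0, 0.0]
ft_force: [-0.2, 0.2, -0.8]
width: 0.0099
```

```bash
python3 go.py 0.5560 0.1646 0.15 7.4
```

```text
t 35.68 pos [0.5382 0.0961 0.1873] head -17.93 w 0.0099 F [-0.2  0.2 -0.8] q7 -0.42 q [-0.59  0.32  0.43  1.76 -0.15  1.09 -0.42]
delta [ 2.35 -0.14  1.24] [ 0.01  0.01 -5.07]  rows: trans 1.9 rot 3.5
```

Call:
jog_arm(
  moves=[0.8, 0, 0, 0, 0, -1.4, -1, 1.6, -0.1, 0, 0, 0, -2.8, -1, 2.3, -0.1, 0.3, 0, 0, -4.2, -1, 2.3, -0.1, 0.8, 0, 0, -5.1, -1, 2.3, -0.1, 1.2, 0, 0, -5.1, -1],
)

```text
t: 36.1
ee_pos: [0.5565, 0.1634, 0.1503]
eef_rot: [0.658, 0.753, 0.0, 0.0]
ft_force: [-0.6, -0.9, -1.1]
width: 0.0097
```

Call:
jog_arm(
  moves=[0, 0, 0, 0, 0, 0, -1, 0, 0, 0.2, 0, 0, 0, -1, 0, 0, 0.5, 0, 0, 0, -1, 0, 0, 0.5, 0, 0, 0, -1, 0, 0, 0.5, 0, 0, 0, -1],
)

```text
t: 36.52
ee_pos: [0.5564, 0.1612, 0.1355]
eef_rot: [0.661, 0.75, -0.0, -0.0]
ft_force: [0.5, 0.0, -0.9]
width: 0.0097
```

```bash
python3 go.py 0.5560 0.1646 0.115 7.4; python3 - <<'E'
from h import *
snap(14)
L=load(14)
crop("scene",L["scene"][0],(260,200,380,330),6,"pics/s14.png")
crop("top",L["top"][0],(110,120,230,250),5,"pics/t14.png")
E
```

```text
t 36.52 pos [0.5564 0.1612 0.1355] head 7.19 w 0.0097 F [ 0.5  0.  -0.9] q7 -0.09 q [-0.58  0.44  0.31  1.72 -0.15  1.01 -0.09]
delta [0.11 0.   0.68] [-0.01  0.01 -0.04]  rows: trans 0.5 rot 0.0
```

View pics/s14.png

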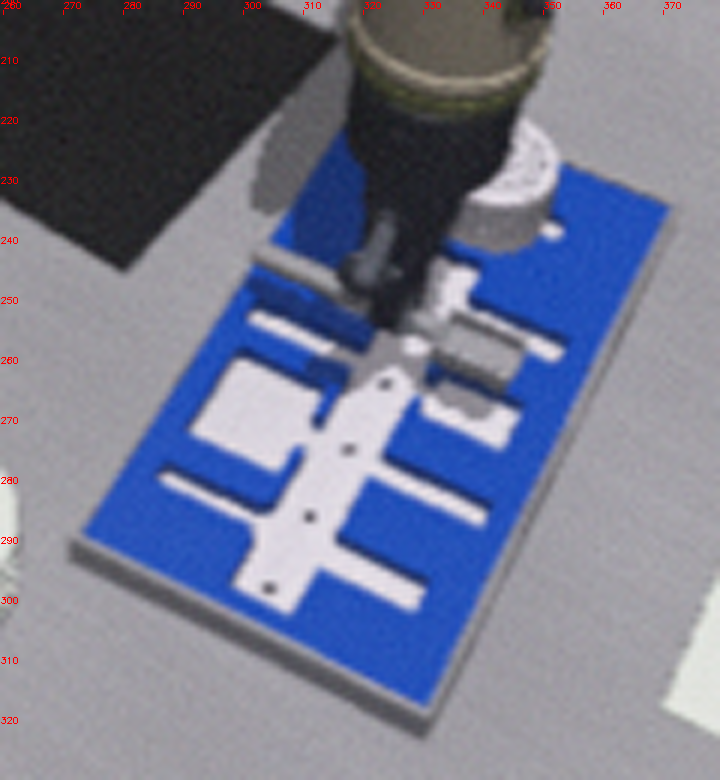

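The scoop hangs over its own cutout (trough at scene (337,257), cutout at (337,266)). I move down and feel.

Call:
jog_arm(
  moves=[0.11, 0, 0.2, 0, 0, 0, -1, 0.11, 0, 0.4, 0, 0, 0, -1, 0.11, 0, 0.7, 0, 0, 0, -1, 0.11, 0, 0.9, 0, 0, 0, -1, 0.11, 0, 0.9, 0, 0, 0, -1],
)

```text
t: 37.03
ee_pos: [0.555, 0.1648, 0.1065]
eef_rot: [0.661, 0.751, -0.002, -0.001]
ft_force: [-1.1, 0.8, -1.1]
width: 0.0098
```

```bash
python3 go.py 0.5560 0.1646 0.0952 7.4
```

```text
t 37.03 pos [0.555  0.1648 0.1065] head 7.30 w 0.0098 F [-1.1  0.8 -1.1] q7 -0.08 q [-0.58  0.47  0.3   1.74 -0.17  0.96 -0.08]
delta [-0.01  0.03  0.38] [-0.04  0.01 -0.02]  rows: trans 0.3 rot 0.0
```

Call:
jog_arm(
  moves=[0, 0, 0.1, 0, 0, 0, -1, 0, 0.02, 0.2, 0, 0, 0, -1, 0, 0.02, 0.3, 0, 0, 0, -1, 0, 0.02, 0.3, 0, 0, 0, -1, 0, 0.02, 0.3, 0, 0, 0, -1],
)

```text
t: 37.45
ee_pos: [0.5568, 0.1651, 0.0996]
eef_rot: [0.661, 0.751, -0.0, -0.0]
ft_force: [-0.0, -1.1, -1.8]
width: 0.0098
```

```bash
python3 go.py 0.5560 0.1646 0.0852 7.4
```

```text
t 37.45 pos [0.5568 0.1651 0.0996] head 7.29 w 0.0098 F [-0.  -1.1 -1.8] q7 -0.08 q [-0.58  0.48  0.3   1.74 -0.17  0.94 -0.08]
delta [-0.01 -0.03  0.48] [-0.    0.   -0.02]  rows: trans 0.3 rot 0.0
```

Call:
jog_arm(
  moves=[-0.01, -0.03, 0.1, 0, 0, 0, -1, -0.01, -0.03, 0.2, 0, 0, 0, -1, -0.01, -0.03, 0.3, 0, 0, 0, -1, -0.01, -0.03, 0.4, 0, 0, 0, -1, -0.01, -0.03, 0.4, 0, 0, 0, -1],
)

```text
t: 37.87
ee_pos: [0.5555, 0.1647, 0.0869]
eef_rot: [0.661, 0.751, -0.001, -0.0]
ft_force: [-0.4, -0.2, -1.1]
width: 0.0103
```

```bash
python3 go.py 0.5560 0.1646 0.0852 7.4
```

```text
t 37.87 pos [0.5555 0.1647 0.0869] head 7.30 w 0.0103 F [-0.4 -0.2 -1.1] q7 -0.08 q [-0.58  0.5   0.3   1.75 -0.18  0.92 -0.08]
delta [-0.01  0.02  0.06] [-0.01  0.   -0.02]  rows: trans 0.0 rot 0.0
```

Call:
jog_arm(
  moves=[0, 0, 0.08, 0, 0, 0, -1, 0, 0, 0.12, 0, 0, 0, -1, 0, 0, 0.12, 0, 0, 0, -1, 0, 0, 0.12, 0, 0, 0, -0.4, 0, 0, 0.12, 0, 0, 0, -0.4],
)

```text
t: 38.28
ee_pos: [0.5562, 0.1648, 0.0843]
eef_rot: [0.661, 0.751, 0.0, 0.0]
ft_force: [0.1, 0.1, -0.1]
width: 0.0259
```

```bash
python3 go.py 0.5560 0.1646 0.0852 7.4
```

```text
t 38.28 pos [0.5562 0.1648 0.0843] head 7.29 w 0.0259 F [ 0.1  0.1 -0.1] q7 -0.08 q [-0.57  0.5   0.3   1.75 -0.18  0.91 -0.08]
delta [-0.01 -0.01 -0.03] [ 0.01 -0.   -0.02]  rows: trans 0.0 rot 0.0
```

Call:
jog_arm(
  moves=[0, 0, -0.2, 0, 0, 0, -0.4, 0, 0, -0.7, 0, 0, 0, -0.4, 0, 0, -1.7, 0, 0, 0, -0.4, 0, 0, -2.2, 0, 0, 0, -1, 0, 0, -2.2, 0, 0, 0, -1],
)

```text
t: 38.7
ee_pos: [0.5581, 0.1652, 0.1544]
eef_rot: [0.661, 0.751, 0.003, 0.002]
ft_force: [0.8, -0.3, 0.5]
width: 0.0025
```

```bash
python3 - <<'E'
from h import *
snap(15,["scene"])
crop("scene",np.load("scene15.npz")["im"],(260,200,380,330),6,"pics/s15.png")
E
```

```text
(no output)
```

View pics/s15.png

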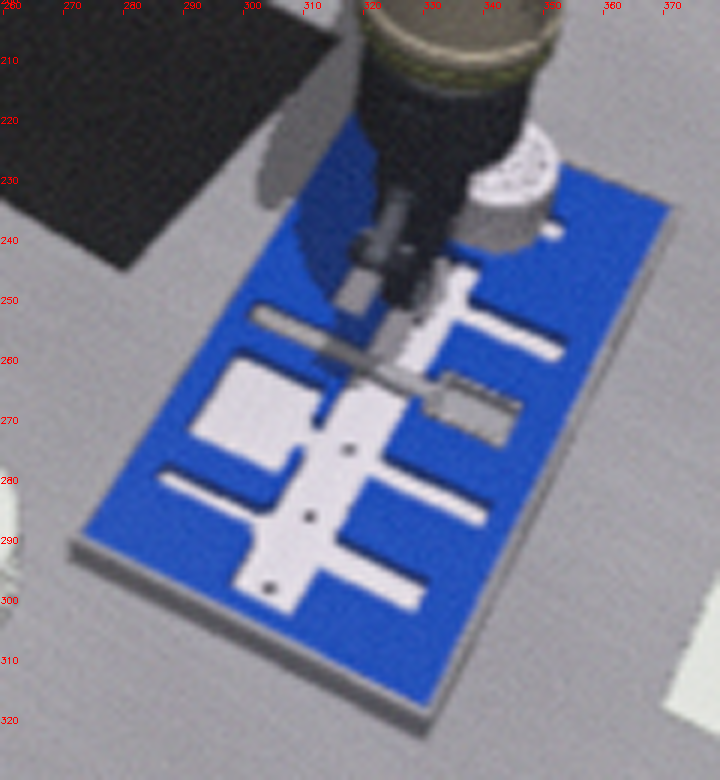

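The scoop is home in its cutout: trough at scene (338,267), handle at (305,255). Next the scissors, for which I check the pad again.

```bash
python3 go.py 0.447 -0.2885 0.22 95.5; python3 - <<'E'
from h import *
snap(16)
crop("scene",np.load("scene16.npz")["im"],(150,130,330,260),4,"pics/s16.png")
crop("top",np.load("top16.npz")["im"],(200,165,370,250),4,"pics/t16.png")
E
python3 tools.py 16 80
```

```text
t 38.75 pos [0.5572 0.1651 0.1524] head 7.29 w -0.0000 F [-0.5 -0.3 -0.1] q7 -0.10 q [-0.59  0.42  0.32  1.7  -0.15  1.04 -0.1 ]
delta [-14.53  -5.55  -2.29] [  0.05   0.03 -17.64]  rows: trans 11.3 rot 12.3
scene area 3401 len 140.9 wide 58.5 mid [ 0.4463 -0.2895] wide-end heading 5.9 centroid [ 0.47   -0.2871]
scene area 2927 len 114.4 wide 71.5 mid [ 0.4324 -0.3838] wide-end heading -32.0 centroid [ 0.4419 -0.3898]
top area 3075 len 138.4 wide 56.5 mid [ 0.447  -0.2884] wide-end heading 5.2 centroid [ 0.4686 -0.2864]
top area 2124 len 111.1 wide 61.0 mid [ 0.4364 -0.3816] wide-end heading -31.9 centroid [ 0.4482 -0.3889]
```

View pics/t16.png

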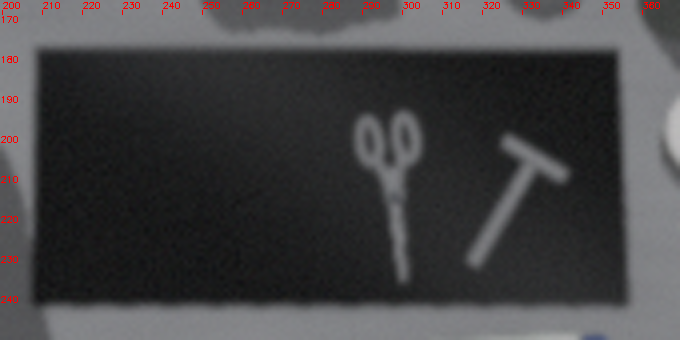

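Call:
jog_arm(
  moves=[-0.8, -0.3, -0.8, 0, 0, -1.4, -1, -2, -0.8, -1.4, 0, 0, -2.8, -1, -3.2, -1.3, -1.8, 0, 0, -4.2, -1, -4.5, -1.7, -2.2, 0, 0, -5.6, -0.6, -5.8, -2.2, -2.2, 0, 0, -7, 0],
)

```text
t: 39.27
ee_pos: [0.5138, -0.0128, 0.2172]
eef_rot: [0.406, 0.914, 0.0, 0.001]
ft_force: [2.4, -0.2, -0.3]
width: 0.0232
```

```bash
python3 go.py 0.447 -0.2885 0.22 95.5
```

```text
t 39.27 pos [ 0.5138 -0.0128  0.2172] head 42.11 w 0.0232 F [ 2.4 -0.2 -0.3] q7 0.76 q [-0.32  0.21  0.32  1.81 -0.07  1.13  0.76]
delta [-5.32 -7.81 -0.1 ] [ 1.000e-02  2.000e-02 -1.068e+01]  rows: trans 6.8 rot 7.5
```

Call:
jog_arm(
  moves=[-0.7, -1, 0, 0, 0, -1.4, 0.1, -1.4, -2, 0, 0, 0, -2.8, 0.1, -2.1, -3.1, 0, 0, 0, -4.2, 0.1, -2.8, -4.2, 0, 0, 0, -5.6, 0.1, -3.5, -5.3, 0, 0, 0, -7, 0.1],
)

```text
t: 39.68
ee_pos: [0.4673, -0.1853, 0.2149]
eef_rot: [0.139, 0.99, 0.0, -0.001]
ft_force: [0.9, -0.0, -0.1]
width: 0.0469
```

```bash
python3 go.py 0.447 -0.2885 0.16 95.5
```

```text
t 39.68 pos [ 0.4673 -0.1853  0.2149] head 74.03 w 0.0469 F [ 0.9 -0.  -0.1] q7 1.68 q [-0.03  0.19  0.39  1.84 -0.08  1.13  1.68]
delta [-0.3  -3.49  1.83] [ 0.   -0.03 -4.29]  rows: trans 2.8 rot 3.0
```

Call:
jog_arm(
  moves=[-0.1, -1.2, 0, 0, 0, -1.4, 0.1, -0.2, -2.4, 0, 0, 0, -2.8, 0.1, -0.3, -3.4, 0.4, 0, 0, -4.2, 0.1, -0.3, -3.4, 1.2, 0, 0, -4.3, 0.1, -0.3, -3.4, 1.8, 0, 0, -4.3, 0.1],
)

```text
t: 40.1
ee_pos: [0.4466, -0.2872, 0.1599]
eef_rot: [-0.044, 0.999, -0.0, -0.001]
ft_force: [0.0, 1.2, -0.2]
width: 0.047
```

```bash
python3 go.py 0.447 -0.2885 0.11 95.5
```

```text
t 40.10 pos [ 0.4466 -0.2872  0.1599] head 95.10 w 0.0470 F [ 0.   1.2 -0.2] q7 2.29 q [ 0.17  0.32  0.41  1.83 -0.14  1.03  2.29]
delta [-0.01 -0.04  1.66] [-0.01 -0.02 -0.08]  rows: trans 1.2 rot 0.1
```

Call:
jog_arm(
  moves=[0, 0, 0.5, 0, 0, -0.1, 0.1, 0, 0, 1, 0, 0, -0.1, 0.1, 0, 0, 1.5, 0, 0, -0.1, 0.1, 0, 0, 1.6, 0, 0, -0.1, 0.1, 0, 0, 1.6, 0, 0, -0.1, 0.1],
)

```text
t: 40.52
ee_pos: [0.4475, -0.2837, 0.1122]
eef_rot: [-0.05, 0.999, 0.001, -0.002]
ft_force: [-0.5, 0.1, -0.2]
width: 0.0467
```

```bash
python3 go.py 0.447 -0.2885 0.0785 95.5; python3 - <<'E'
from h import *
snap(17)
crop("scene",np.load("scene17.npz")["im"],(170,130,290,230),6,"pics/s17.png")
crop("top",np.load("top17.npz")["im"],(240,165,360,250),5,"pics/t17.png")
E
```

```text
t 40.52 pos [ 0.4475 -0.2837  0.1122] head 95.71 w 0.0467 F [-0.5  0.1 -0.2] q7 2.32 q [ 0.18  0.38  0.39  1.87 -0.18  0.93  2.32]
delta [ 0.03 -0.16  1.12] [ 0.02 -0.05  0.04]  rows: trans 0.8 rot 0.0
```

View pics/s17.png

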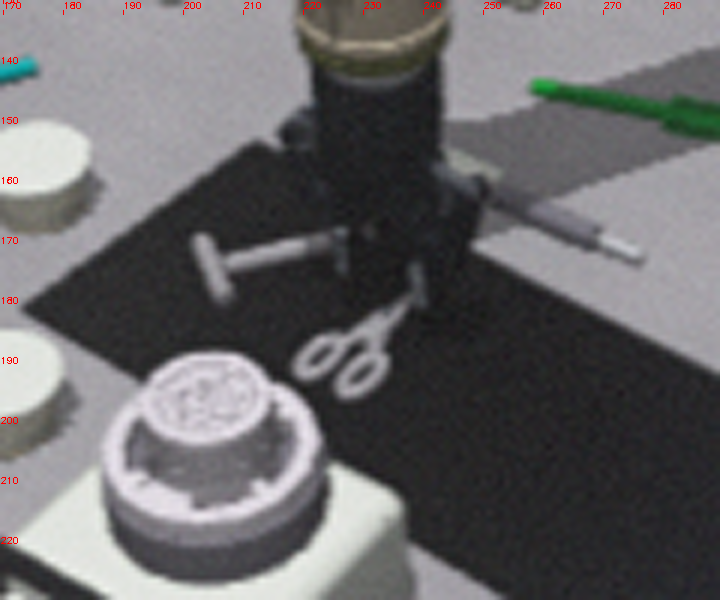

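Call:
jog_arm(
  moves=[0.03, -0.16, 0, 0, 0, 0, 0.1, 0.03, -0.16, 0.3, 0, 0, 0, 0.1, 0.03, -0.16, 0.6, 0, 0, 0, 0.1, 0.03, -0.16, 0.9, 0, 0, 0, 0.1, 0.03, -0.16, 0.9, 0, 0, 0, 0.1],
)

```text
t: 41.03
ee_pos: [0.4472, -0.2884, 0.0848]
eef_rot: [-0.05, 0.999, 0.001, -0.002]
ft_force: [-0.0, -0.8, 0.4]
width: 0.0469
```

```bash
python3 go.py 0.447 -0.2885 0.0785 95.5
```

```text
t 41.03 pos [ 0.4472 -0.2884  0.0848] head 95.72 w 0.0469 F [-0.  -0.8  0.4] q7 2.35 q [ 0.2   0.43  0.38  1.88 -0.2   0.87  2.35]
delta [ 0.01 -0.    0.21] [ 0.02 -0.03  0.04]  rows: trans 0.2 rot 0.0
```

Call:
jog_arm(
  moves=[0, 0, 0.2, 0, 0, 0, 0.1, 0, 0, 0.2, 0, 0, 0, 0.1, 0, 0, 0.2, 0, 0, 0, -0.4, 0, 0, 0.2, 0, 0, 0, -1, 0, 0, 0.2, 0, 0, 0, -1],
)

```text
t: 41.45
ee_pos: [0.4485, -0.2894, 0.0816]
eef_rot: [-0.05, 0.999, -0.0, 0.0]
ft_force: [-0.6, 0.1, 0.8]
width: 0.0132
```

Call:
jog_arm(
  moves=[0, 0, 0, 0, 0, 0, -1, 0, 0, 0, 0, 0, 0, -1, 0, 0, 0, 0, 0, 0, -1, 0, 0, 0, 0, 0, 0, -1, 0, 0, 0, 0, 0, 0, -1],
)

```text
t: 41.87
ee_pos: [0.4486, -0.2894, 0.0816]
eef_rot: [-0.05, 0.999, -0.0, 0.0]
ft_force: [-1.2, 0.2, 5.7]
width: 0.0138
```

```bash
python3 go.py 0.6097 0.1716 0.2 7.4
```

```text
t 41.87 pos [ 0.4486 -0.2894  0.0816] head 95.71 w 0.0138 F [-1.2  0.2  5.7] q7 2.35 q [ 0.2   0.43  0.38  1.88 -0.2   0.86  2.35]
delta [-6.88 14.76 -3.95] [0.000e+00 1.000e-02 1.766e+01]  rows: trans 12.1 rot 12.3
```

Call:
jog_arm(
  moves=[0, 0, -0.3, 0, 0, 0, -1, 0, 0, -1.3, 0, 0, 0, -1, 0, 0, -2.5, 0, 0, 0.5, -1, -0.2, 0.5, -3.5, 0, 0, 1.6, -1, -0.6, 1.3, -3.7, 0, 0, 3, -1],
)

```text
t: 42.28
ee_pos: [0.4627, -0.2526, 0.198]
eef_rot: [0.086, 0.996, -0.002, 0.004]
ft_force: [1.7, 0.2, -0.8]
width: 0.0131
```

```bash
python3 go.py 0.6099 0.1701 0.19 7.4
```

```text
t 42.28 pos [ 0.4627 -0.2526  0.198 ] head 80.12 w 0.0131 F [ 1.7  0.2 -0.8] q7 1.95 q [ 0.06  0.26  0.44  1.81 -0.12  1.09  1.95]
delta [-2.41 14.72  0.24] [ 0.02  0.1  14.54]  rows: trans 10.7 rot 10.2
```

Call:
jog_arm(
  moves=[-0.2, 1.3, 0, 0, 0, 1.4, -1, -0.4, 2.6, 0, 0, 0, 2.8, -1, -0.6, 3.9, 0, 0, 0, 4.2, -1, -0.9, 5.2, 0, 0, 0, 5.6, -1, -1.1, 6.5, 0, 0, 0, 7, -1],
)

```text
t: 42.7
ee_pos: [0.5225, -0.0723, 0.1926]
eef_rot: [0.355, 0.935, 0.0, 0.0]
ft_force: [1.0, 0.0, -0.9]
width: 0.0138
```

```bash
python3 go.py 0.6099 0.1701 0.19 7.4
```

```text
t 42.70 pos [ 0.5225 -0.0723  0.1926] head 48.42 w 0.0138 F [ 1.   0.  -0.9] q7 1.03 q [-0.27  0.27  0.41  1.81 -0.12  1.09  1.03]
delta [3.18 7.98 0.09] [0.  0.  8.2]  rows: trans 6.2 rot 5.7
```

Call:
jog_arm(
  moves=[0.5, 1.3, 0, 0, 0, 1.4, -1, 1, 2.6, 0, 0, 0, 2.8, -1, 1.5, 3.9, 0, 0, 0, 4.2, -1, 2, 5.1, 0, 0, 0, 5.6, -1, 2.5, 6.4, 0, 0, 0, 7, -1],
)

```text
t: 43.12
ee_pos: [0.592, 0.1206, 0.1925]
eef_rot: [0.62, 0.785, -0.0, -0.0]
ft_force: [1.0, -0.6, 0.2]
width: 0.013
```

```bash
python3 go.py 0.6099 0.1701 0.14 7.4
```

```text
t 43.12 pos [0.592  0.1206 0.1925] head 13.41 w 0.0130 F [ 1.  -0.6  0.2] q7 0.12 q [-0.57  0.43  0.42  1.6  -0.19  1.15  0.12]
delta [1.47 0.96 1.75] [-0.  -0.   1.2]  rows: trans 1.8 rot 0.8
```

Call:
jog_arm(
  moves=[0.7, 0.5, 0, 0, 0, 0.6, -1, 1.4, 0.8, 0.2, 0, 0, 1.2, -1, 1.4, 0.8, 0.8, 0, 0, 1.2, -1, 1.4, 0.8, 1.6, 0, 0, 1.2, -1, 1.4, 0.8, 1.6, 0, 0, 1.2, -1],
)

```text
t: 43.53
ee_pos: [0.6027, 0.1654, 0.1396]
eef_rot: [0.657, 0.754, -0.003, -0.002]
ft_force: [-1.7, -1.0, -1.4]
width: 0.0138
```

Call:
jog_arm(
  moves=[0, 0, 0, 0, 0, 0, -1, 0, 0, 0, 0, 0, 0, -1, 0, 0, 0, 0, 0, 0, -1, 0, 0, 0, 0, 0, 0, -1, 0, 0, 0, 0, 0, 0, -1],
)

```text
t: 43.95
ee_pos: [0.6058, 0.1649, 0.1453]
eef_rot: [0.658, 0.753, 0.001, 0.0]
ft_force: [-0.5, 0.1, -0.6]
width: 0.0139
```

```bash
python3 go.py 0.6099 0.1701 0.12 7.4; python3 - <<'E'
from h import *
snap(18)
crop("scene",np.load("scene18.npz")["im"],(260,200,380,330),6,"pics/s18.png")
crop("top",np.load("top18.npz")["im"],(110,120,230,250),5,"pics/t18.png")
E
```

```text
t 43.95 pos [0.6058 0.1649 0.1453] head 7.74 w 0.0139 F [-0.5  0.1 -0.6] q7 -0.01 q [-0.61  0.53  0.41  1.57 -0.23  1.08 -0.01]
delta [0.15 0.16 0.84] [ 0.02 -0.01  0.07]  rows: trans 0.6 rot 0.0
```

View pics/s18.png

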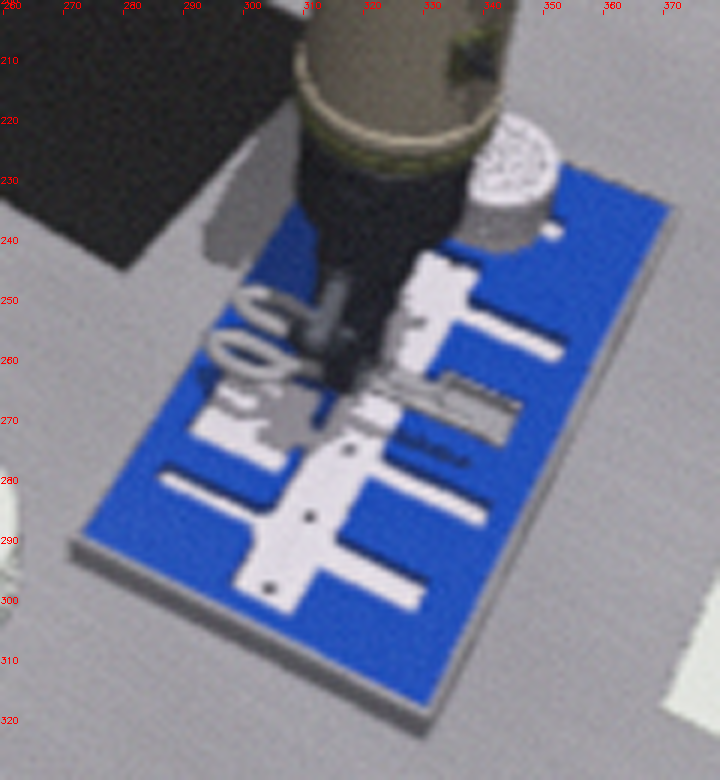

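View pics/t18.png

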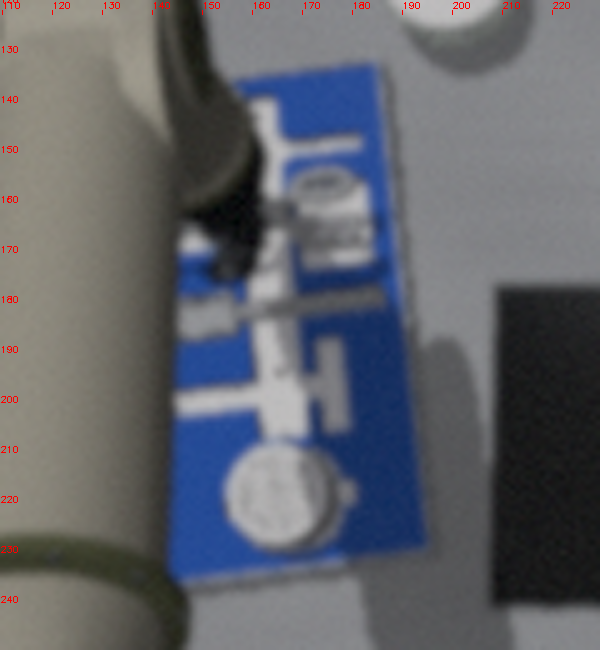

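```bash
python3 - <<'E'
from h import *
h=np.radians(97.7); ex=np.array([np.cos(h),np.sin(h)]); ey=np.array([-np.sin(h),np.cos(h)])
for z in(.0687,.0707,.0727):
  for b in((0,0),(-.002,-.0015)):
    for uv in((298.2,248.2),(294,257)):
        p=onz("scene",*uv,z)[:2]-np.array([.6058,.1649])-b; print(z,b,uv,(p@ex*1e3).round(1),(p@ey*1e3).round(1))
E
```

```text
0.0687 (0, 0) (298.2, 248.2) -70.2 19.7
0.0687 (0, 0) (294, 257) -66.7 -15.4
0.0687 (-0.002, -0.0015) (298.2, 248.2) -69.0 17.5
0.0687 (-0.002, -0.0015) (294, 257) -65.5 -17.6
0.0707 (0, 0) (298.2, 248.2) -69.6 18.2
0.0707 (0, 0) (294, 257) -66.1 -16.8
0.0707 (-0.002, -0.0015) (298.2, 248.2) -68.4 16.0
0.0707 (-0.002, -0.0015) (294, 257) -64.9 -19.0
0.0727 (0, 0) (298.2, 248.2) -69.0 16.7
0.0727 (0, 0) (294, 257) -65.6 -18.2
0.0727 (-0.002, -0.0015) (298.2, 248.2) -67.8 14.5
0.0727 (-0.002, -0.0015) (294, 257) -64.3 -20.4
```

```bash
python3 - <<'E'
from h import *
im=np.load("scene18.npz")["im"]; k=8; u0,v0,u1,v1=285,235,350,285
c=cv2.resize(im[v0:v1,u0:u1],None,fx=k,fy=k,interpolation=cv2.INTER_CUBIC)
for hd,col in((97.7,(255,0,0)),(103,(0,255,0))):
    h=np.radians(hd); ex=np.array([np.cos(h),np.sin(h)]); ey=np.array([-np.sin(h),np.cos(h)])
    o=np.array([.6058,.1649])+.002*ex+[-.002,-.0015]
    for tx,ty in((-70,14),(-70,-14),(-47,28),(-47,-28),(72,0),(-24,0),(20,0)):
        u,v=proj("scene",[*(o+tx/1e3*ex+ty/1e3*ey),.0717]); cv2.circle(c,(int((u-u0+.5)*k),int((v-v0+.5)*k)),3,col,-1)
cv2.imwrite("pics/s18b.png",c[:,:,::-1])
E
```

```text
(no output)
```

View pics/s18b.png

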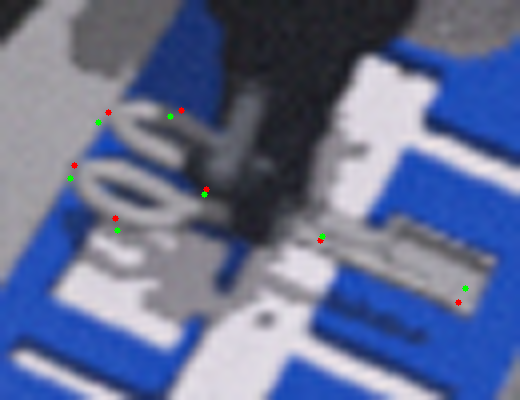

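The scissors hang over their own cutout (loops at scene (298,254), loop cutout at (298,268)), and their angle agrees with the jaws. I lower them.

```bash
python3 go.py 0.6100 0.1691 0.105 7.4
```

```text
t 44.05 pos [0.6056 0.165  0.1448] head 7.75 w 0.0139 F [-0.4  0.3 -1.1] q7 -0.01 q [-0.61  0.53  0.41  1.58 -0.23  1.08 -0.01]
delta [0.11 0.16 1.33] [ 0.01 -0.    0.07]  rows: trans 1.0 rot 0.0
```

Call:
jog_arm(
  moves=[0.11, 0.16, 0.2, 0, 0, 0.07, -1, 0.11, 0.16, 0.5, 0, 0, 0.07, -1, 0.11, 0.16, 0.8, 0, 0, 0.07, -1, 0.11, 0.16, 1.1, 0, 0, 0.07, -1, 0.11, 0.16, 1.2, 0, 0, 0.07, -1],
)

```text
t: 44.47
ee_pos: [0.6084, 0.1687, 0.1053]
eef_rot: [0.66, 0.751, -0.002, -0.001]
ft_force: [-0.4, -0.9, -1.4]
width: 0.0135
```

Call:
jog_arm(
  moves=[0, 0, 0, 0, 0, 0, -1, 0, 0, 0, 0, 0, 0, -1, 0, 0, 0, 0, 0, 0, -1, 0, 0, 0, 0, 0, 0, -1, 0, 0, 0, 0, 0, 0, -1],
)

```text
t: 44.88
ee_pos: [0.6099, 0.1691, 0.1086]
eef_rot: [0.66, 0.751, 0.0, 0.0]
ft_force: [0.2, -0.4, -0.4]
width: 0.0134
```

```bash
python3 go.py 0.6100 0.1691 0.0956 7.4
```

```text
t 44.88 pos [0.6099 0.1691 0.1086] head 7.41 w 0.0134 F [ 0.2 -0.4 -0.4] q7 -0.01 q [-0.6   0.58  0.39  1.59 -0.25  1.02 -0.01]
delta [0.   0.   0.43] [ 0.01 -0.    0.  ]  rows: trans 0.3 rot 0.0
```

Perfectly settled. I lower it through the mat's surface.

Call:
jog_arm(
  moves=[0, 0, 0.1, 0, 0, 0, -1, 0, 0, 0.2, 0, 0, 0, -1, 0, 0, 0.3, 0, 0, 0, -1, 0, 0, 0.4, 0, 0, 0, -1, 0, 0, 0.5, 0, 0, 0, -1],
)

```text
t: 45.3
ee_pos: [0.6095, 0.1689, 0.0925]
eef_rot: [0.66, 0.751, -0.0, -0.0]
ft_force: [0.6, -0.3, -0.6]
width: 0.0135
```

```bash
python3 go.py 0.6100 0.1691 0.0876 7.4
```

```text
t 45.30 pos [0.6095 0.1689 0.0925] head 7.42 w 0.0135 F [ 0.6 -0.3 -0.6] q7 -0.00 q [-0.6   0.6   0.39  1.6  -0.26  1.   -0.  ]
delta [0.   0.02 0.16] [-0.01  0.    0.  ]  rows: trans 0.1 rot 0.0
```

Call:
jog_arm(
  moves=[0, 0, 0.1, 0, 0, 0, -1, 0, 0, 0.2, 0, 0, 0, -1, 0, 0, 0.25, 0, 0, 0, -1, 0, 0, 0.25, 0, 0, 0, -1, 0, 0, 0.25, 0, 0, 0, -1],
)

```text
t: 45.72
ee_pos: [0.6096, 0.1689, 0.0875]
eef_rot: [0.66, 0.751, 0.0, -0.0]
ft_force: [-9.1, -1.3, 18.5]
width: 0.0134
```

```bash
python3 go.py 0.6100 0.1691 0.0876 7.4
```

```text
t 45.72 pos [0.6096 0.1689 0.0875] head 7.40 w 0.0134 F [-9.1 -1.3 18.5] q7 -0.00 q [-0.6   0.61  0.38  1.6  -0.26  0.99 -0.  ]
delta [ 0.    0.01 -0.  ] [ 0.   -0.01  0.  ]  rows: trans 0.0 rot 0.0
```

Home at 0.0875, as predicted. I release and lift.

Call:
jog_arm(
  moves=[0, 0, -0.08, 0, 0, 0, -0.4, 0, 0, -0.08, 0, 0, 0, -0.4, 0, 0, -0.08, 0, 0, 0, -0.4, 0, 0, -0.6, 0, 0, 0, -0.4, 0, 0, -1.6, 0, 0, 0, -0.4],
)

```text
t: 46.13
ee_pos: [0.6072, 0.1686, 0.1297]
eef_rot: [0.66, 0.751, -0.004, -0.002]
ft_force: [-0.2, 0.4, 0.1]
width: 0.0256
```

Call:
jog_arm(
  moves=[0, 0, -0.8, 0, 0, 0, -1, 0, 0, -1.6, 0, 0, 0, -1, -1.2, -0.5, -2, 0, 0, -0.6, -1, -2.4, -1, -2, 0, 0, -1.6, -1, -3.6, -1.5, -2, 0, 0, -2.6, -1],
)

```text
t: 46.55
ee_pos: [0.579, 0.0554, 0.1943]
eef_rot: [0.568, 0.823, 0.001, 0.001]
ft_force: [1.1, -1.4, -0.2]
width: -0.0003
```

```bash
python3 go.py 0.4478 -0.389 0.22 58.2; python3 - <<'E'
from h import *
snap(19)
crop("scene",np.load("scene19.npz")["im"],(260,200,380,330),6,"pics/s19.png")
crop("top",np.load("top19.npz")["im"],(110,120,370,250),3,"pics/t19.png")
E
python3 tools.py 19 80
```

```text
t 46.55 pos [0.579  0.0554 0.1943] head 20.76 w -0.0003 F [ 1.1 -1.4 -0.2] q7 0.35 q [-0.48  0.38  0.42  1.66 -0.17  1.13  0.35]
delta [-12.3   -9.34  -0.86] [ 0.02  0.02 -7.49]  rows: trans 11.1 rot 5.2
scene area 2635 len 245.5 wide 18.4 mid [ 0.3559 -0.2598] wide-end heading 92.0 centroid [ 0.3547 -0.2273]
scene area 2996 len 114.6 wide 71.4 mid [ 0.4324 -0.3838] wide-end heading -31.9 centroid [ 0.4419 -0.3897]
top area 2058 len 111.0 wide 60.6 mid [ 0.4363 -0.3816] wide-end heading -31.8 centroid [ 0.4484 -0.389 ]
```

View pics/s19.png

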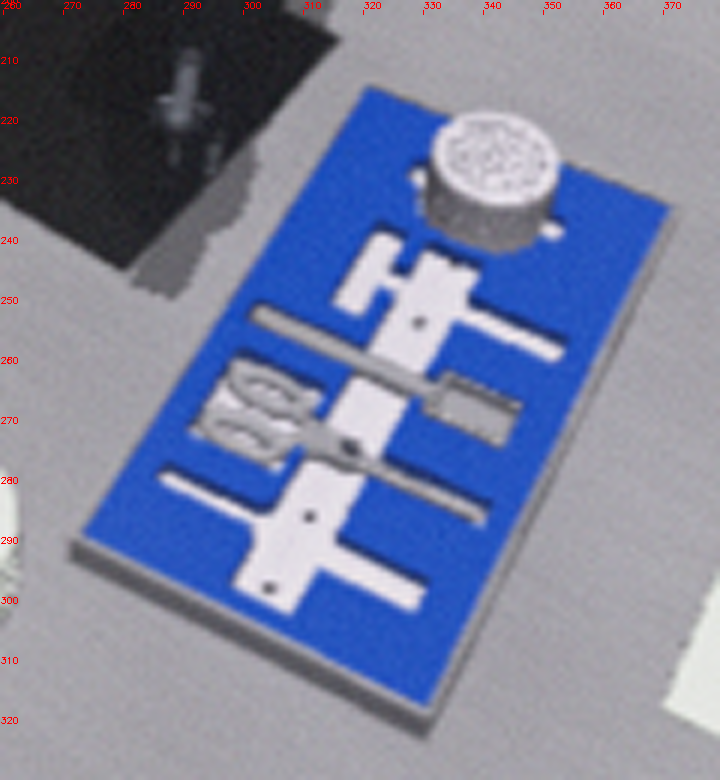

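View pics/t19.png

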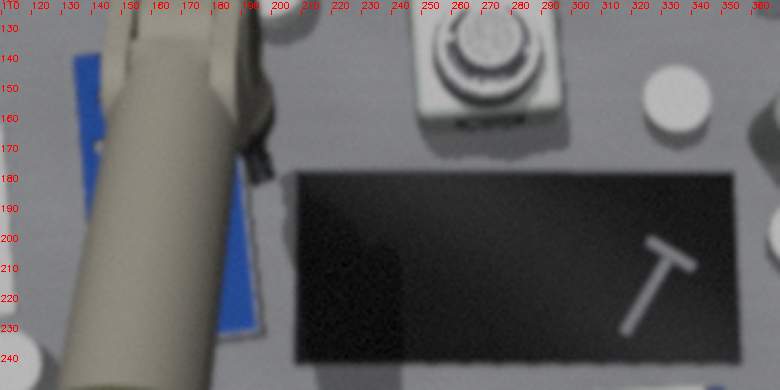

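The scissors and scoop lie home (scene (318,272) and (310,258)). The grey borer is still on the pad at top (329,215); the turquoise one is off the pad. I go to the borer.

Call:
jog_arm(
  moves=[-1.1, -0.8, -0.3, 0, 0, -1, -1, -2.2, -1.6, -0.6, 0, 0, -2, -1, -3.3, -2.4, -0.8, 0, 0, -3, -0.6, -4.4, -3.2, -0.8, 0, 0, -4, 0, -5.5, -4, -0.8, 0, 0, -5, 0.1],
)

```text
t: 47.07
ee_pos: [0.5235, -0.142, 0.2179]
eef_rot: [0.377, 0.926, 0.0, 0.0]
ft_force: [0.9, -0.9, -0.3]
width: 0.036
```

```bash
python3 go.py 0.4478 -0.389 0.22 58.2
```

```text
t 47.07 pos [ 0.5235 -0.142   0.2179] head 45.64 w 0.0360 F [ 0.9 -0.9 -0.3] q7 1.12 q [-0.17  0.28  0.45  1.74 -0.13  1.15  1.12]
delta [-3.95 -7.65 -0.07] [ 0.01  0.01 -2.51]  rows: trans 6.2 rot 1.8
```

Call:
jog_arm(
  moves=[-0.6, -1.2, 0, 0, 0, -0.5, 0.1, -1.2, -2.4, 0, 0, 0, -1, 0.1, -1.8, -3.6, 0, 0, 0, -1.5, 0.1, -2.5, -4.8, 0.2, 0, 0, -2, 0.1, -3.1, -6, 0.6, 0, 0, -2.5, 0.1],
)

```text
t: 47.48
ee_pos: [0.4643, -0.3355, 0.2008]
eef_rot: [0.275, 0.961, -0.0, 0.002]
ft_force: [0.8, -0.3, 0.4]
width: 0.0466
```

```bash
python3 go.py 0.4478 -0.389 0.14 58.2
```

```text
t 47.48 pos [ 0.4643 -0.3355  0.2008] head 58.03 w 0.0466 F [ 0.8 -0.3  0.4] q7 1.74 q [ 0.17  0.37  0.51  1.68 -0.19  1.14  1.74]
delta [-0.47 -1.8   2.03] [ 0.    0.04 -0.03]  rows: trans 2.0 rot 0.0
```

Call:
jog_arm(
  moves=[-0.4, -1.2, 0.2, 0, 0, 0, 0.1, -0.4, -1.7, 0.8, 0, 0, 0, 0.1, -0.4, -1.7, 1.5, 0, 0, 0, 0.1, -0.4, -1.7, 2.2, 0, 0, 0, 0.1, -0.4, -1.7, 2.2, 0, 0, 0, 0.1],
)

```text
t: 47.9
ee_pos: [0.4453, -0.3814, 0.1292]
eef_rot: [0.277, 0.961, 0.001, -0.004]
ft_force: [-0.1, 1.9, 0.2]
width: 0.0471
```

Call:
jog_arm(
  moves=[0, 0, 0, 0, 0, 0, 0.1, 0, 0, 0.3, 0, 0, 0, 0.1, 0, 0, 0.6, 0, 0, 0, 0.1, 0, 0, 0.6, 0, 0, 0, 0.1, 0, 0, 0.6, 0, 0, 0, 0.1],
)

```text
t: 48.32
ee_pos: [0.4473, -0.3825, 0.1157]
eef_rot: [0.276, 0.961, 0.0, -0.0]
ft_force: [-0.7, 0.2, -0.1]
width: 0.0469
```

```bash
python3 go.py 0.4478 -0.389 0.0785 58.2; python3 - <<'E'
from h import *
snap(20)
crop("scene",np.load("scene20.npz")["im"],(170,120,290,220),6,"pics/s20.png")
E
python3 tools.py 20 80
```

```text
t 48.32 pos [ 0.4473 -0.3825  0.1157] head 57.94 w 0.0469 F [-0.7  0.2 -0.1] q7 1.88 q [ 0.28  0.5   0.49  1.71 -0.27  0.99  1.88]
delta [-0.13 -0.18  1.24] [-0.   -0.01 -0.05]  rows: trans 0.9 rot 0.0
scene area 3420 len 343.4 wide 17.6 mid [ 0.3555 -0.2742] wide-end heading -91.9 centroid [ 0.3543 -0.3105]
scene area 3627 len 194.9 wide 30.6 mid [ 0.4484 -0.488 ] wide-end heading -172.2 centroid [ 0.4282 -0.4907]
scene area 2777 len 114.6 wide 71.0 mid [ 0.4325 -0.3837] wide-end heading -32.0 centroid [ 0.443  -0.3903]
```

View pics/s20.png

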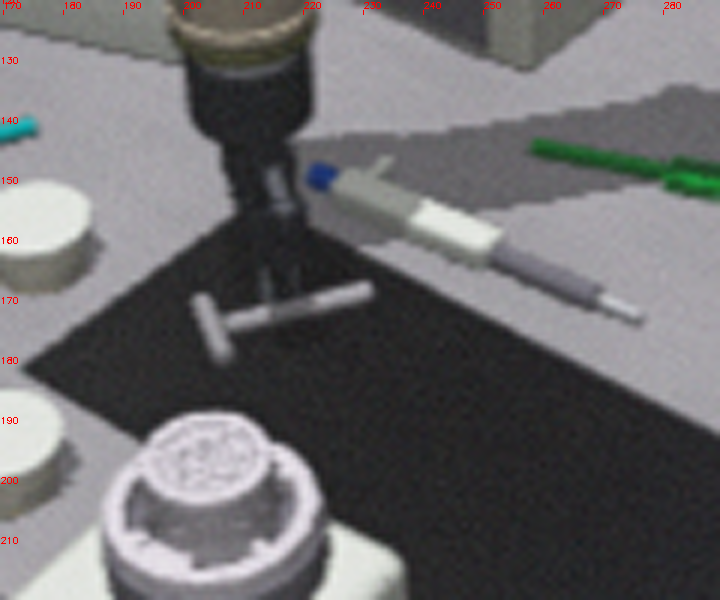

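The grey borer (scene (205–230, 168–178)) is unmoved and lies under the gripper. I correct the position and descend.

Call:
jog_arm(
  moves=[-0.1, -0.18, 0.1, 0, 0, 0, 0.1, -0.1, -0.18, 0.4, 0, 0, 0, 0.1, -0.1, -0.18, 0.7, 0, 0, 0, 0.1, -0.1, -0.18, 0.9, 0, 0, 0, 0.1, -0.1, -0.18, 0.9, 0, 0, 0, 0.1],
)

```text
t: 48.83
ee_pos: [0.446, -0.388, 0.0865]
eef_rot: [0.276, 0.961, 0.001, -0.002]
ft_force: [-0.6, -0.6, -0.6]
width: 0.0467
```

```bash
python3 go.py 0.4478 -0.389 0.0785 58.2
```

```text
t 48.83 pos [ 0.446  -0.388   0.0865] head 57.92 w 0.0467 F [-0.6 -0.6 -0.6] q7 1.90 q [ 0.3   0.55  0.47  1.72 -0.3   0.95  1.9 ]
delta [-0.07  0.    0.27] [ 0.   -0.04 -0.06]  rows: trans 0.2 rot 0.0
```

Call:
jog_arm(
  moves=[-0.05, 0, 0.2, 0, 0, -0.06, 0.1, -0.05, 0, 0.25, 0, 0, -0.06, 0.1, -0.05, 0, 0.25, 0, 0, -0.06, 0.1, -0.05, 0, 0.25, 0, 0, -0.06, 0.1, -0.05, 0, 0.25, 0, 0, -0.06, -0.4],
)

```text
t: 49.25
ee_pos: [0.4483, -0.3899, 0.0816]
eef_rot: [0.274, 0.962, -0.0, 0.0]
ft_force: [-0.3, 0.2, 0.4]
width: 0.0359
```

Call:
jog_arm(
  moves=[0, 0, 0, 0, 0, 0, -1, 0, 0, 0, 0, 0, 0, -1, 0, 0, 0, 0, 0, 0, -1, 0, 0, 0, 0, 0, 0, -1, 0, 0, 0, 0, 0, 0, -1],
)

```text
t: 49.67
ee_pos: [0.4483, -0.3899, 0.0819]
eef_rot: [0.274, 0.962, -0.0, 0.0]
ft_force: [-2.4, 0.7, 5.8]
width: 0.0106
```

```bash
python3 go.py 0.5003 0.1574 0.2 7.4
```

```text
t 49.67 pos [ 0.4483 -0.3899  0.0819] head 58.21 w 0.0106 F [-2.4  0.7  5.8] q7 1.91 q [ 0.31  0.56  0.47  1.72 -0.3   0.94  1.91]
delta [ 8.13 16.42 -3.94] [0.000e+00 1.000e-02 1.016e+01]  rows: trans 13.5 rot 7.1
```

Call:
jog_arm(
  moves=[0, 0, 0, 0, 0, 0, -0.4, 0, 0, 0.1, 0, 0, 0, -0.4, 0, 0, 0.17, 0, 0, 0, -0.4, 0, 0, 0.17, 0, 0, 0, -0.4, 0, 0, 0.17, 0, 0, 0, -0.4],
)

```text
t: 50.08
ee_pos: [0.4479, -0.3896, 0.0757]
eef_rot: [0.274, 0.962, 0.0, -0.0]
ft_force: [0.2, 0.5, -0.2]
width: 0.0256
```

Call:
jog_arm(
  moves=[0, 0, 0, 0, 0, 0, -1, 0, 0, 0, 0, 0, 0, -1, 0, 0, 0, 0, 0, 0, -1, 0, 0, 0, 0, 0, 0, -1, 0, 0, 0, 0, 0, 0, -1],
)

```text
t: 50.5
ee_pos: [0.4482, -0.3898, 0.0763]
eef_rot: [0.274, 0.962, -0.0, 0.0]
ft_force: [-1.1, 0.4, -0.0]
width: 0.0109
```

```bash
python3 go.py 0.5003 0.1574 0.2 7.4
```

```text
t 50.50 pos [ 0.4482 -0.3898  0.0763] head 58.21 w 0.0109 F [-1.1  0.4 -0. ] q7 1.91 q [ 0.31  0.57  0.47  1.72 -0.31  0.93  1.91]
delta [ 8.13 16.42 -4.13] [-0.    0.   10.16]  rows: trans 13.5 rot 7.1
```

Call:
jog_arm(
  moves=[0, 0, -0.3, 0, 0, 0, -1, 0, 0, -1.3, 0, 0, 0, -1, 0.2, 0.4, -2.5, 0, 0, 0.3, -1, 0.5, 1.1, -3.4, 0, 0, 0.9, -1, 1, 2.1, -3.9, 0, 0, 1.6, -1],
)

```text
t: 50.92
ee_pos: [0.4557, -0.3234, 0.1975]
eef_rot: [0.344, 0.939, -0.001, 0.003]
ft_force: [1.8, 0.5, -0.3]
width: 0.0111
```

```bash
python3 go.py 0.5004 0.1566 0.19 7.4
```

```text
t 50.92 pos [ 0.4557 -0.3234  0.1975] head 49.80 w 0.0111 F [ 1.8  0.5 -0.3] q7 1.59 q [ 0.12  0.34  0.55  1.73 -0.2   1.12  1.59]
delta [ 9.19 13.18  0.19] [0.02 0.07 8.48]  rows: trans 11.6 rot 5.9
```

Call:
jog_arm(
  moves=[0.8, 1.1, 0, 0, 0, 0.8, -1, 1.6, 2.2, 0, 0, 0, 1.6, -1, 2.4, 3.3, 0, 0, 0, 2.4, -1, 3.2, 4.5, 0, 0, 0, 3.2, -1, 4, 5.7, 0, 0, 0, 4, -1],
)

```text
t: 51.33
ee_pos: [0.4724, -0.1136, 0.194]
eef_rot: [0.5, 0.866, 0.0, 0.0]
ft_force: [1.9, 0.4, -1.9]
width: 0.0117
```

```bash
python3 go.py 0.5004 0.1566 0.19 7.4
```

```text
t 51.33 pos [ 0.4724 -0.1136  0.194 ] head 29.99 w 0.0117 F [ 1.9  0.4 -1.9] q7 0.79 q [-0.28  0.18  0.5   1.91 -0.1   1.07  0.79]
delta [7.33 5.31 0.13] [0.01 0.   4.52]  rows: trans 6.5 rot 3.2
```

Call:
jog_arm(
  moves=[1.1, 0.8, 0, 0, 0, 1, -1, 2.2, 1.6, 0, 0, 0, 2, -1, 3.3, 2.4, 0, 0, 0, 3, -1, 4.4, 3.2, 0, 0, 0, 4, -1, 5.5, 4, 0, 0, 0, 4.5, -1],
)

```text
t: 51.75
ee_pos: [0.4931, 0.0895, 0.194]
eef_rot: [0.66, 0.751, 0.0, 0.0]
ft_force: [1.3, -0.3, -1.5]
width: 0.011
```

```bash
python3 go.py 0.5004 0.1566 0.15 7.4
```

```text
t 51.75 pos [0.4931 0.0895 0.194 ] head 7.41 w 0.0110 F [ 1.3 -0.3 -1.5] q7 -0.03 q [-0.59  0.21  0.39  1.87 -0.09  1.08 -0.03]
delta [2.19 0.53 1.47] [ 0.01 -0.    0.  ]  rows: trans 1.9 rot 0.0
```

Call:
jog_arm(
  moves=[1, 0.2, 0, 0, 0, 0, -1, 2, 0.5, 0.2, 0, 0, 0, -1, 2.1, 0.5, 0.8, 0, 0, 0, -1, 2.1, 0.5, 1.3, 0, 0, 0, -1, 2.1, 0.5, 1.3, 0, 0, 0, -1],
)

```text
t: 52.17
ee_pos: [0.498, 0.1524, 0.1518]
eef_rot: [0.657, 0.754, -0.002, -0.001]
ft_force: [-0.9, -1.5, -1.4]
width: 0.0117
```

Call:
jog_arm(
  moves=[0, 0, 0, 0, 0, 0, -1, 0, 0, 0, 0, 0, 0, -1, 0, 0, 0, 0, 0, 0, -1, 0, 0, 0, 0, 0, 0, -1, 0, 0, 0, 0, 0, 0, -1],
)

```text
t: 52.58
ee_pos: [0.5002, 0.1519, 0.155]
eef_rot: [0.658, 0.753, 0.001, 0.0]
ft_force: [0.5, 0.8, -0.2]
width: 0.0116
```

```bash
python3 go.py 0.5004 0.1566 0.102 7.4; python3 - <<'E'
from h import *
snap(21)
crop("scene",np.load("scene21.npz")["im"],(270,200,380,300),7,"pics/s21.png")
E
```

```text
t 52.58 pos [0.5002 0.1519 0.155 ] head 7.68 w 0.0116 F [ 0.5  0.8 -0.2] q7 -0.12 q [-0.65  0.3   0.35  1.85 -0.12  1.01 -0.12]
delta [0.15 0.03 1.77] [ 0.01 -0.    0.06]  rows: trans 1.3 rot 0.0
```

View pics/s21.png

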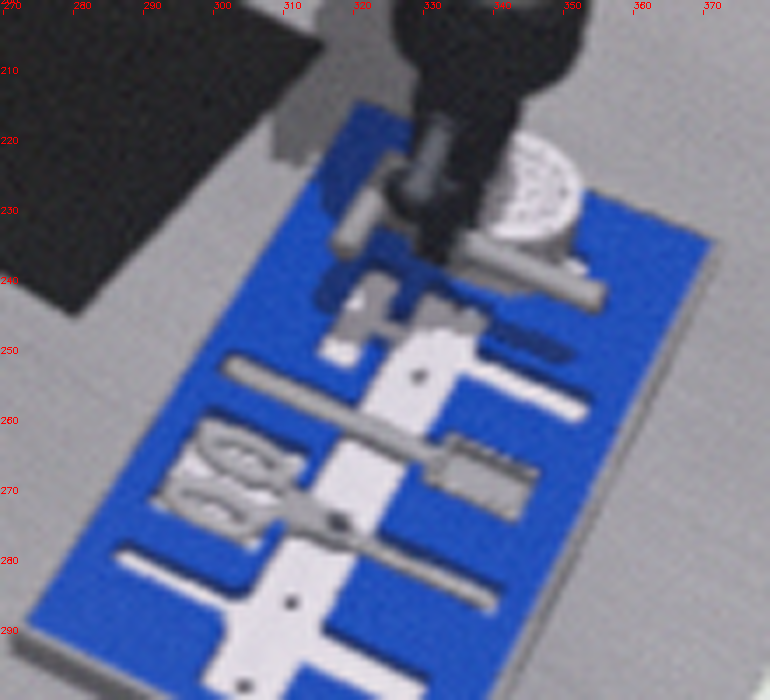

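```bash
python3 - <<'E'
from h import *
h=np.radians(97.7); ex=np.array([np.cos(h),np.sin(h)]); ey=np.array([-np.sin(h),np.cos(h)])
for nm,uv in(("tube end",(355.6,241.0)),("bar lo",(317.5,234)),("bar mid",(321,228.5))):
  p=onz("scene",*uv,.0877)[:2]-np.array([.5002,.1519])-np.array([-.002,-.001]); print(nm,p@ex*1e3,p@ey*1e3)
E
python3 go.py 0.5004 0.1566 0.104 7.4
```

```text
tube end 69.06166481509372 5.965970056283119
bar lo -38.72789999410001 -25.611065385624517
bar mid -38.36149390010779 -0.2573552257475508
t 52.68 pos [0.5    0.152  0.1546] head 7.70 w 0.0115 F [ 0.3 -0.4 -1.7] q7 -0.12 q [-0.65  0.3   0.35  1.86 -0.12  1.01 -0.12]
delta [0.15 0.03 1.69] [ 0.01 -0.    0.06]  rows: trans 1.2 rot 0.0
```

Call:
jog_arm(
  moves=[0.17, 0.03, 0.3, 0, 0, 0.06, -1, 0.17, 0.03, 0.7, 0, 0, 0.06, -1, 0.17, 0.03, 1.1, 0, 0, 0.06, -1, 0.17, 0.03, 1.5, 0, 0, 0.06, -1, 0.17, 0.03, 1.7, 0, 0, 0.06, -1],
)

```text
t: 53.1
ee_pos: [0.499, 0.1574, 0.1012]
eef_rot: [0.66, 0.751, -0.001, -0.001]
ft_force: [-0.7, -0.8, -0.3]
width: 0.0115
```

Call:
jog_arm(
  moves=[0, 0, 0, 0, 0, 0, -1, 0, 0, 0, 0, 0, 0, -1, 0, 0, 0, 0, 0, 0, -1, 0, 0, 0, 0, 0, 0, -1, 0, 0, 0, 0, 0, 0, -1],
)

```text
t: 53.52
ee_pos: [0.5004, 0.1574, 0.1038]
eef_rot: [0.66, 0.751, 0.001, 0.0]
ft_force: [-0.3, 0.8, -1.0]
width: 0.0114
```

```bash
python3 go.py 0.5003 0.1576 0.0873 7.4
```

```text
t 53.52 pos [0.5004 0.1574 0.1038] head 7.41 w 0.0114 F [-0.3  0.8 -1. ] q7 -0.11 q [-0.64  0.37  0.33  1.89 -0.15  0.9  -0.11]
delta [ 0.01 -0.    0.55] [ 0.01 -0.    0.  ]  rows: trans 0.4 rot 0.0
```

Call:
jog_arm(
  moves=[0, 0, 0.1, 0, 0, 0, -1, 0, 0, 0.2, 0, 0, 0, -1, 0, 0, 0.3, 0, 0, 0, -1, 0, 0, 0.4, 0, 0, 0, -1, 0, 0, 0.5, 0, 0, 0, -1],
)

```text
t: 53.93
ee_pos: [0.4999, 0.1572, 0.0877]
eef_rot: [0.66, 0.751, -0.0, -0.0]
ft_force: [0.1, 0.3, -0.8]
width: 0.0115
```

```bash
python3 go.py 0.5003 0.1576 0.0823 7.4
```

```text
t 53.93 pos [0.4999 0.1572 0.0877] head 7.42 w 0.0115 F [ 0.1  0.3 -0.8] q7 -0.10 q [-0.64  0.4   0.32  1.9  -0.16  0.87 -0.1 ]
delta [0.01 0.02 0.18] [-0.  0.  0.]  rows: trans 0.1 rot 0.0
```

In the cutout with no contact. I press it home.

Call:
jog_arm(
  moves=[0, 0, 0.1, 0, 0, 0, -1, 0, 0, 0.15, 0, 0, 0, -1, 0, 0, 0.2, 0, 0, 0, -1, 0, 0, 0.25, 0, 0, 0, -1, 0, 0, 0.25, 0, 0, 0, -1],
)

```text
t: 54.35
ee_pos: [0.4999, 0.1571, 0.0821]
eef_rot: [0.66, 0.751, -0.0, -0.0]
ft_force: [-8.6, -2.4, 17.6]
width: 0.0115
```

```bash
python3 go.py 0.5003 0.1576 0.0823 7.4
```

```text
t 54.35 pos [0.4999 0.1571 0.0821] head 7.40 w 0.0115 F [-8.6 -2.4 17.6] q7 -0.10 q [-0.63  0.41  0.32  1.9  -0.17  0.85 -0.1 ]
delta [ 0.01  0.01 -0.01] [-0.01 -0.01 -0.  ]  rows: trans 0.0 rot 0.0
```

Call:
jog_arm(
  moves=[0, 0, -0.08, 0, 0, 0, -0.4, 0, 0, -0.08, 0, 0, 0, -0.4, 0, 0, -0.08, 0, 0, 0, -0.4, 0, 0, -0.6, 0, 0, 0, -0.4, 0, 0, -1.6, 0, 0, 0, -0.4],
)

```text
t: 54.77
ee_pos: [0.4978, 0.1566, 0.1259]
eef_rot: [0.66, 0.751, -0.003, -0.001]
ft_force: [0.0, 0.2, -0.7]
width: 0.0255
```

Call:
jog_arm(
  moves=[0, 0, -1.2, 0, 0, 0, -1, 0, 0, -2.4, 0, 0, 0, -1, -1.2, -0.5, -3.4, 0, 0, 0, -1, -2.4, -0.8, -4.4, 0, 0, 0, -1, -3.6, -0.8, -5, 0, 0, 0, -1],
)

```text
t: 55.18
ee_pos: [0.4888, 0.0572, 0.2749]
eef_rot: [0.659, 0.752, 0.001, 0.0]
ft_force: [2.1, 0.2, -0.3]
width: -0.0001
```

```bash
python3 go.py 0.50 -0.05 0.3 7.4; python3 - <<'E'
from h import *
snap(22)
crop("scene",np.load("scene22.npz")["im"],(270,200,380,310),7,"pics/s22.png")
crop("top",np.load("top22.npz")["im"],(60,60,460,320),2,"pics/t22.png")
E
```

```text
t 55.18 pos [0.4888 0.0572 0.2749] head 7.59 w -0.0001 F [ 2.1  0.2 -0.3] q7 -0.00 q [-0.57  0.11  0.43  1.79 -0.05  1.25 -0.  ]
delta [-3.59 -0.1  -0.84] [ 0.02 -0.01  0.04]  rows: trans 2.7 rot 0.0
```

View pics/s22.png

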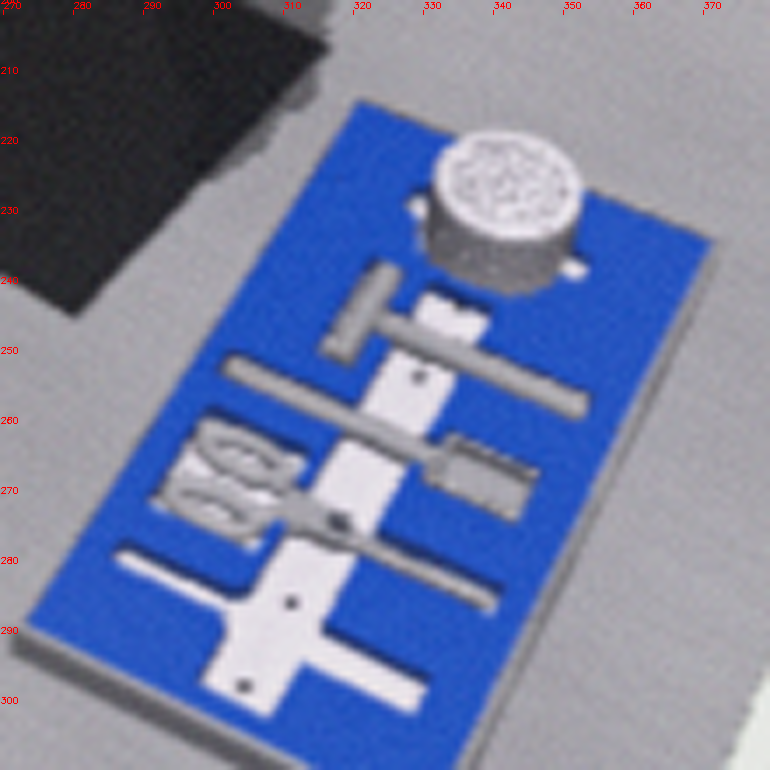

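View pics/t22.png

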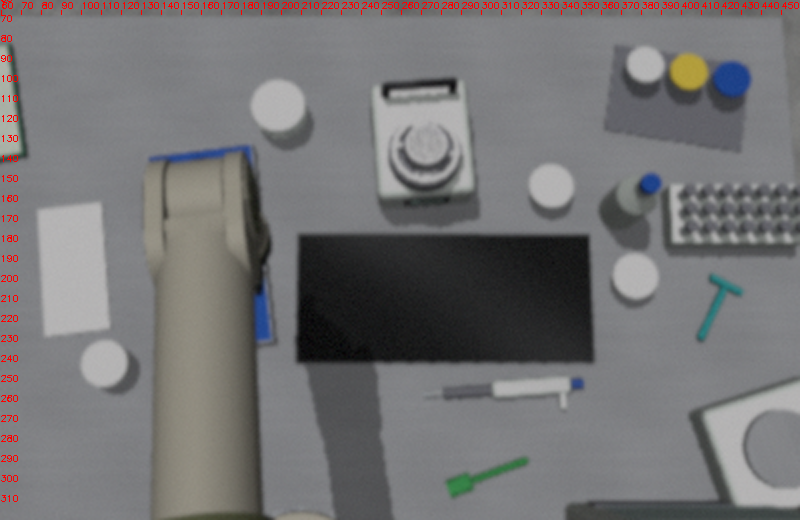

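Call:
jog_arm(
  moves=[-1.2, 0, -0.5, 0, 0, 0, -1, -2.4, 0, -0.8, 0, 0, 0, -1, -3.6, 0, -0.8, 0, 0, 0, -1, -3.6, 0, -0.8, 0, 0, 0, -1, -3.6, 0, -0.8, 0, 0, 0, -1],
)

```text
t: 55.7
ee_pos: [0.5034, -0.0524, 0.2968]
eef_rot: [0.662, 0.75, -0.0, 0.0]
ft_force: [0.1, 0.9, 0.1]
width: 0.0001
```

```bash
python3 - <<'E'
from h import *
snap(23)
L=load(23)
for n in C:
    print(n,"clean head",circ(n,L[n][0],.176,(.6806,-.1977),.033,sgn=1,win=6),"used",circ(n,L[n][0],.054,(.4267,.1482),.033,sgn=1,win=6))
P={n:cloud(n,L[n][1]) for n in C}
def zz(n,X):
    u,v=np.round(proj(n,X)).astype(int); return P[n][v-1:v+2,u-1:u+2,2].mean().round(4)
for nm,x,z in(("clean",(.680,-.198),.176),("used",(.4267,.148),.054),("scoop trough",(.5495,.214),.02),("scissors",(.611,.165),.02),("borer",(.499,.17),.022),("mat",(.58,.21),.018)):
    print(nm,z,[zz(n,[*x,z]) for n in C])
crop("top",L["top"][0],(120,120,310,250),4,"pics/t23.png")
E
```

```text
scene clean head (array([ 0.67879, -0.19853]), 67, 71, np.float64(0.84)) used (array([0.42513, 0.14799]), 72, 72, np.float64(0.68))
top clean head (array([ 0.67868, -0.19752]), 57, 57, np.float64(0.91)) used (array([0.42776, 0.1501 ]), 50, 71, np.float64(1.2))
clean 0.176 [np.float64(0.1785), np.float64(0.1767)]
used 0.054 [np.float64(0.0567), np.float64(0.056)]
scoop trough 0.02 [np.float64(0.0143), np.float64(0.0122)]
scissors 0.02 [np.float64(0.0215), np.float64(0.0212)]
borer 0.022 [np.float64(0.0233), np.float64(0.0207)]
mat 0.018 [np.float64(0.02), np.float64(0.0198)]
```

View pics/t23.png

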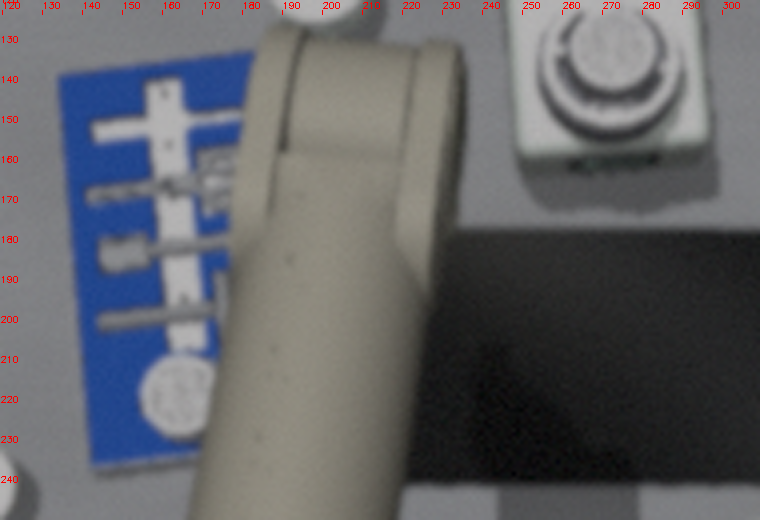

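```bash
python3 -c "
from cell import *
print(hand_in()); print(read_state()['t'])"
```

```text
the job is handed in; nothing more can be done
None
the job is handed in; nothing more can be done
```

The air sampler is changed over and all three tools on the pad are home in the tray. I handed the job in at about 56 s of the 210 s allowed. No verdict was reported, so what follows rests on my own checks.

**What I did**
- **Used head:** I turned it anticlockwise to its stop, backed off about 9°, lifted it free and pressed it home in the round cutout.
- **Dish:** I centred it with two crossed grips and set it on the three supports, where contact came at the expected height.
- **Clean head:** I set it over the dish and turned it about 61° clockwise until the stop torque rose.
- **Tools:** The scoop, scissors and borer are each in the cutout of their own shape; the forceps were absent. No tool was knocked aside. I left the green and turquoise look-alikes alone.

**Last checks**
- **Heights:** Touch-down heights agreed with the given dimensions to about 1 mm. Depth readings of the heads, scissors, borer and mat were within 3 mm.
- **Scoop trough:** It read 12–14 mm against about 20 mm expected at its top. It is hollow and looks home in the picture, so I took that as its inside.
- **Camera disagreement:** The two cameras differed by up to 6 mm at the tray. There I trusted the overhead view, which agreed with where the parts actually went in. In the last picture they disagree by about 3 mm on the used head's centre.
- **Not visible:** The clean head hides the dish, so I last saw the dish, level and centred, before setting the head on. I judged the lock from the turn angle and stop torque, because the lugs are hidden too.
- **Cups, dish stack, bottle and pipette:** They look unmoved in the pictures; I did not measure them.

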